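# Right the parts pots, load the pillars, mark the job ready

### The job

Set every parts pot on the green tray, standing flat and open side up: the ones showing the red dot are upside down and have to be turned over. Drop the two brass pillars into pots on the tray, each into a pot of its own (a spare pot stays empty), and only when the tray is complete roll the four-sided job marker over, on the bench, until its green face is on top. Leave the loupe, the oil bottle and the screwdriver where they are.

Things in the scene. Friction and masses are not known exactly. Their poses are not given: they have to be found in the camera images.
- tray: low green tray, fixed to the bench: 140 mm (its x) by 330 mm (its y) outside, rim 10 mm high and 5 mm thick, floor 5 mm above the bench. Origin under its centre at bench level, z up. Room for three pots in a row along its y, about 100 mm apart.
- pot1: square open parts pot of grey plastic, one of four alike of which two or three are present (absent ones read None): 50 x 50 mm outside, 24 mm high, walls and base 4 mm, about 60 g, inside pale, with a red dot 26 mm across on the outside of its base. Origin at the centre of the base's outer face, +z from the base out through the open mouth, x and y square to the side walls. It arrives mouth down (red dot on top, origin 24 mm above the bench).
- pot2: square open parts pot of grey plastic, one of four alike of which two or three are present (absent ones read None): 50 x 50 mm outside, 24 mm high, walls and base 4 mm, about 60 g, inside pale, with a red dot 26 mm across on the outside of its base. Origin at the centre of the base's outer face, +z from the base out through the open mouth, x and y square to the side walls. It arrives mouth down (red dot on top, origin 24 mm above the bench).
- pot3: square open parts pot of grey plastic, one of four alike of which two or three are present (absent ones read None): 50 x 50 mm outside, 24 mm high, walls and base 4 mm, about 60 g, inside pale, with a red dot 26 mm across on the outside of its base. Origin at the centre of the base's outer face, +z from the base out through the open mouth, x and y square to the side walls. It arrives mouth down (red dot on top, origin 24 mm above the bench).
- pot4: square open parts pot of grey plastic, one of four alike of which two or three are present (absent ones read None): 50 x 50 mm outside, 24 mm high, walls and base 4 mm, about 60 g, inside pale, with a red dot 26 mm across on the outside of its base. Origin at the centre of the base's outer face, +z from the base out through the open mouth, x and y square to the side walls. It arrives mouth up (no dot to be seen, origin at bench level).
- pillar1: solid brass hexagonal clock pillar, 24 mm across flats, 18 mm long, about 70 g; it starts standing on end on the bench. Origin at its middle, z along its length, x square to one pair of flats (the others are at 60 degrees).
- pillar2: solid brass hexagonal clock pillar, 24 mm across flats, 18 mm long, about 70 g; it starts standing on end on the bench. Origin at its middle, z along its length, x square to one pair of flats (the others are at 60 degrees).
- marker_a: four-sided job marker bar, black, 58 mm long and 32 x 32 mm in section, about 70 g, lying on the bench; one of two alike, of which just one is present (the other reads None). Origin at its middle, x along its length; its long faces carry colour patches: +z green, -z white, +y yellow, -y red. This one starts with green underneath (white on top).
- marker_b: four-sided job marker bar, black, 58 mm long and 32 x 32 mm in section, about 70 g, lying on the bench; one of two alike, of which just one is present (the other reads None). Origin at its middle, x along its length; its long faces carry colour patches: +z green, -z white, +y yellow, -y red. This one starts with green on a side (yellow on top).
- loupe: black eye loupe, 38 mm across, 36 mm high, standing on the bench. Origin at the centre of its underside. Bystander: leave it where it is.
- oil: amber oil bottle with black cap, 34 mm across, 60 mm high, standing. Origin at the centre of its underside. Bystander: leave it where it is.
- driver: yellow-handled screwdriver, 150 mm long, lying on the bench beyond the tray, along its x. Origin at the middle of its underside. Bystander: leave it where it is.

How it is judged:
On the way, in this order (a step that is already met when the one before it is completed fails the run):
1. every pot stands mouth up flat on the tray's floor and each pillar lies in a pot of its own (angle between each of pot1, pot2, pot3, pot4's own z axis and vertical below 0.12 rad and x of pot1 in the frame of tray between -0.05 and 0.05 m and y of pot1 in the frame of tray between -0.145 and 0.145 m and z of pot1 in the frame of tray between 0.001 and 0.009 m and x of pot2 in the frame of tray between -0.05 and 0.05 m and y of pot2 in the frame of tray between -0.145 and 0.145 m and z of pot2 in the frame of tray between 0.001 and 0.009 m and x of pot3 in the frame of tray between -0.05 and 0.05 m and y of pot3 in the frame of tray between -0.145 and 0.145 m and z of pot3 in the frame of tray between 0.001 and 0.009 m and x of pot4 in the frame of tray between -0.05 and 0.05 m and y of pot4 in the frame of tray between -0.145 and 0.145 m and z of pot4 in the frame of tray between 0.001 and 0.009 m and ((x of pillar1 in the frame of pot1 between -0.022 and 0.022 m and y of pillar1 in the frame of pot1 between -0.022 and 0.022 m and z of pillar1 in the frame of pot1 between 0.002 and 0.022 m) or (x of pillar1 in the frame of pot2 between -0.022 and 0.022 m and y of pillar1 in the frame of pot2 between -0.022 and 0.022 m and z of pillar1 in the frame of pot2 between 0.002 and 0.022 m) or (x of pillar1 in the frame of pot3 between -0.022 and 0.022 m and y of pillar1 in the frame of pot3 between -0.022 and 0.022 m and z of pillar1 in the frame of pot3 between 0.002 and 0.022 m) or (x of pillar1 in the frame of pot4 between -0.022 and 0.022 m and y of pillar1 in the frame of pot4 between -0.022 and 0.022 m and z of pillar1 in the frame of pot4 between 0.002 and 0.022 m)) and ((x of pillar2 in the frame of pot1 between -0.022 and 0.022 m and y of pillar2 in the frame of pot1 between -0.022 and 0.022 m and z of pillar2 in the frame of pot1 between 0.002 and 0.022 m) or (x of pillar2 in the frame of pot2 between -0.022 and 0.022 m and y of pillar2 in the frame of pot2 between -0.022 and 0.022 m and z of pillar2 in the frame of pot2 between 0.002 and 0.022 m) or (x of pillar2 in the frame of pot3 between -0.022 and 0.022 m and y of pillar2 in the frame of pot3 between -0.022 and 0.022 m and z of pillar2 in the frame of pot3 between 0.002 and 0.022 m) or (x of pillar2 in the frame of pot4 between -0.022 and 0.022 m and y of pillar2 in the frame of pot4 between -0.022 and 0.022 m and z of pillar2 in the frame of pot4 between 0.002 and 0.022 m)) and distance between pillar1 and pillar2 above 0.028 m and linear speed of each of pot1, pot2, pot3, pot4, pillar1, pillar2 below 0.03 m/s), for 0.2 s.
2. then the job marker lies on the bench with its green face on top (angle between each of marker_a, marker_b's own z axis and vertical below 0.12 rad and height (world z) of marker_a between 0.012 and 0.021 m and linear speed of each of marker_a, marker_b below 0.03 m/s and height (world z) of marker_b between 0.012 and 0.021 m), for 0.2 s.
At the end, for the whole second after the job is handed in: Every pot present stands mouth up (within 7 degrees) flat on the tray's floor inside its rim; each pillar lies inside a pot, sunk below its rim, no two in one pot; the marker lies flat on the bench with its green face on top (within 7 degrees); all at rest (all of step 1 and all of step 2); the robot touches nothing.
It fails at once if the loupe, the oil bottle or the screwdriver is moved more than 40 mm (distance of any of loupe, oil, driver from where it was at the start of the episode above 0.04 m).
Of pot1, pot2, pot3, pot4 only 2 to 3 are there at a start; the rules pass over those that are not, and their reading is None.
Of marker_a, marker_b only 1 to 1 are there at a start; the rules pass over those that are not, and their reading is None.
At some moment in a run one of pot1, pot2, pot3, pot4, pillar1, pillar2 may be knocked a few centimetres aside while the robot is not near it.
Once in a run the grip may slacken for a moment while it holds something.
It also fails if it takes over 210 s, if anything falls off the work surface, if the arm or the gripper's body presses on something with over 40 N, if the wrist force passes 120 N, or if a joint passes its speed limit or range.

### The arm

A 6-joint arm with a two-finger parallel gripper is mounted at the origin on the work surface. World frame = base frame: x ahead of the robot, y to its left, z up, the work surface at z = 0. Lengths are in m, angles in rad, forces in N, time in s.
With the tool pointing down it reaches from about 0.3 to 0.875 m from the base axis. Payload 6.4 kg.
Tool frame: the origin (TCP) lies midway between the tips of the shut fingers; the grasp point (between the pads) lies 19 mm behind it; z points along the fingers, y is the direction in which the jaws open and shut (so a half turn about z gives the same grasp; the last joint's range is limited). The gripper opens to 85 mm and grips with 20 to 120 N. Pads are 22 mm wide; open, the fingers measure 114 mm over their backs; the gripper's body (76 mm by 85 mm) begins 54 mm behind the grasp point. The pads swing forward as they close: fully open they stand 13 mm farther back than shut.
Start: joints at [-1.4, 0.181, 1.607, -0, 1.354, -0.206], TCP at [0.212, -0.535, 0.197] pointing down, gripper open.
Joint ranges: [-2.99, 2.99], [-0.89, 2.07], [0.3, 2.58], [-1.14, 4.28], [0, 2.63], [-3.12, 3.12]. Speed limits (rad/s): [2.57, 2.57, 3.01, 3.14, 3.14, 3.14].

### API

Orientations are given as a unit quaternion [w, x, y, z].
In Python, from bench import ctrl gives the robot as it stands.
- The arm moves only by the tool apply_moves, never from a script. Its argument "plan" is a list of rows, each an object with "translation": the shift along the tool's x, y, z in m, a list of three; "angular": the turn, a rotation vector about the tool's x, y, z in rad, a list of three; "hand": the finger opening in m, from 0 to 0.0854. In form: [{"translation": [x, y, z], "angular": [rx, ry, rz], "hand": hand}, ...]. A call has 1 to 10 rows; each row shifts and turns the commanded pose from where the row before left it, along the tool's axes as they then stand; what a row does not reach is not made up. A row lasts 1/8 s, in which the tool goes at most 62.5 mm and 10.7 degrees, less where a joint would pass 70% of its speed; a pose out of reach is approached as far as the arm can. A call with a gripper value outside its range is refused whole. The fingers move at their own pace and stop on an object; the grip force is fixed at half the most. Time passes only in rows, so rows that do not move let the fingers close. It gives the time, the measured TCP pose, the force and the opening at its end, in the units of the state.
- ctrl.get_obs(): the state, without advancing time (a new reading comes with each control period).
- ctrl.camera(name): name is "scene" or "top"; returns a dict with "img" (420x560x3 uint8, red, green, blue), "K" (3x3 intrinsics, pixels), "eye" and "orientation" of the camera in the world. Camera axes: x right, y up, looking along -z (the intrinsics and any distortion apply to the point x, -y, -z); pixel columns grow to the right and rows downward; lengths in m; the calibration is good to about 2 mm. A picture is of the moment at which its call begins. There is no depth.
- ctrl.hand_in(): hands the job in, once; it reports no verdict.
The state is a dict: "time_s": time; "q": joint angles; "dq": joint speeds; "joint_efforts": joint torques, N m; "eef_pos": TCP position; "eef_rot": TCP orientation; "wrist_force": force on the tool from outside, world axes, zero at the start; "torque": the same for the moment, N m; "opening": opening from 0.0 (shut) to 1.0 (fully open).
Only numpy, scipy, OpenCV 4.12 (cv2) and the standard library are available. Lean on these libraries where they do the work, as an engineer would, in place of code of your own. Each camera call takes 0.05 s, during which the arm holds its last target.

## Working session

There is one attempt and no reset: what is moved stays moved. The work goes in short steps, Python scripts to look and compute and a tool call to move; the robot and the scene stay as the last step left them, time stands still between calls to the robot, and variables do not carry over. Pictures are saved under pics/ and viewed, and the job is handed in when it is done.

Besides the shell and the picture viewer there is one more tool, called after "Request:" as name(argument=value, ...) on one line, values as JSON. apply_moves: Moves the arm, as the interface text tells. Its arguments: {"type":"object","properties":{"plan":{"type":"array","items":{"type":"object","properties":{"translation":{"type":"array","items":{"type":"number"}},"angular":{"type":"array","items":{"type":"number"}},"hand":{"type":"number"}}}}},"required":["plan"]}

```bash
ls; mkdir -p pics; python3 - <<'E'
from bench import ctrl
import cv2
o=ctrl.get_obs(); print(o)
for n in("scene","top"):
    c=ctrl.camera(n); print(n,{k:c[k] for k in c if k!="img"})
    cv2.imwrite(f"pics/{n}0.png",c["img"][:,:,::-1])
E
```

```text
pics
{'time_s': 0.0, 'q': array([-1.40028447e+00,  1.81554682e-01,  1.60797770e+00, -1.97454850e-05,
        1.35380334e+00, -2.06285880e-01]), 'dq': array([ 0.00094539, -0.00017302, -0.00206365, -0.00045981,  0.00124499,
        0.00070297]), 'joint_efforts': array([ 5.31089199e-07, -4.44868970e+01, -3.51339912e+01, -2.14681331e-04,
        9.31980408e-03, -6.94268152e-06]), 'eef_pos': array([ 0.21148167, -0.53405201,  0.19609118]), 'eef_rot': array([-8.71566589e-04,  9.82304591e-01,  1.87288363e-01,  5.95047688e-06]), 'wrist_force': array([0.45323253, 0.05310803, 0.13669121]), 'torque': array([-0.02155022,  0.03773574,  0.02908733]), 'opening': 0.9949762033890723}
scene {'K': array([[516.6359121 ,   0.        , 286.48516132],
       [  0.        , 516.6359121 , 204.32585406],
       [  0.        ,   0.        ,   1.        ]]), 'eye': array([1.23673975, 0.57274004, 0.83481534]), 'orientation': array([0.36536377, 0.16428548, 0.36863177, 0.83882669])}
top {'K': array([[380.24018138,   0.        , 282.17872869],
       [  0.        , 380.24018138, 208.073174  ],
       [  0.        ,   0.        ,   1.        ]]), 'eye': array([0.55621838, 0.01343748, 0.81966878]), 'orientation': array([ 0.7078664 ,  0.02286196, -0.03355238, -0.70517851])}
```

View pics/scene0.png

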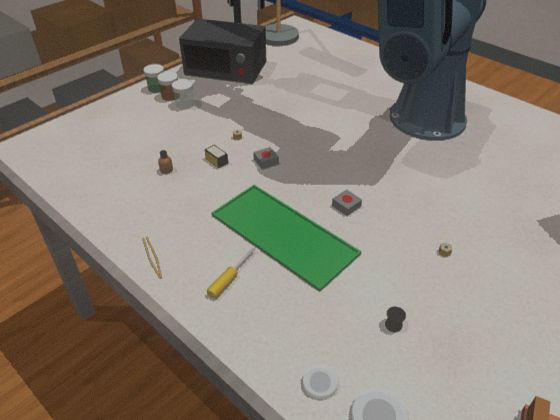

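View pics/top0.png

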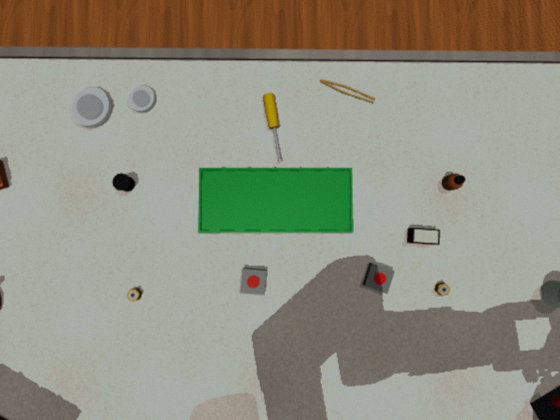

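The top view shows two mouth-down pots with red dots at (254,281) and (379,278). The pillars are at (134,294) and (443,289). The marker is white on top at (424,236), and the tray spans (200–352, 168–232). Next I'll measure these.

```bash
cat > h.py <<'E'
import numpy as np, cv2
from scipy.spatial.transform import Rotation as R
from bench import ctrl
def q2R(q): return R.from_quat([q[1],q[2],q[3],q[0]])
def cast(c,uv,z):
    uv=np.atleast_2d(np.asarray(uv,float)); K=c["K"]
    d=np.c_[(uv[:,0]-K[0,2])/K[0,0],-(uv[:,1]-K[1,2])/K[1,1],-np.ones(len(uv))]
    d=q2R(c["orientation"]).apply(d); e=np.asarray(c["eye"])
    return e+d*((z-e[2])/d[:,2])[:,None]
def proj(c,p):
    p=q2R(c["orientation"]).inv().apply(np.atleast_2d(p)-c["eye"]);K=c["K"]
    return np.c_[K[0,0]*p[:,0]/-p[:,2]+K[0,2],K[1,1]*-p[:,1]/-p[:,2]+K[1,2]]
def blobs(m,amin=15):
    cs,_=cv2.findContours(m.astype(np.uint8),cv2.RETR_EXTERNAL,cv2.CHAIN_APPROX_NONE)
    return [k for k in cs if cv2.contourArea(k)>=amin]
def snap(n,name,crop=None,s=1):
    c=ctrl.camera(n); im=c["img"][:,:,::-1].copy()
    if crop: im=im[crop[1]:crop[3],crop[0]:crop[2]]
    if s!=1: im=cv2.resize(im,None,fx=s,fy=s,interpolation=cv2.INTER_CUBIC)
    cv2.imwrite(f"pics/{name}.png",im); return c
def hsv(c): return cv2.cvtColor(c["img"],cv2.COLOR_RGB2HSV)
E
python3 - <<'E'
from h import *
for n in("top","scene"):
    c=snap(n,"m_"+n); h=hsv(c); H,S,V=h[...,0].astype(int),h[...,1].astype(int),h[...,2].astype(int)
    for nm,m,z,am in (("red",((H<6)|(H>174))&(S>170)&(V>110),.024,20),("tray",(H>50)&(H<75)&(S>130),.01,500),("brass",(H>12)&(H<28)&(S>90)&(V>80),.018,8)):
        for k in blobs(m,am):
            (u,v),wh,a=cv2.minAreaRect(k); M=k.reshape(-1,2).mean(0)
            print(n,nm,np.round([u,v],1),np.round(wh,1),np.round(a),"w",np.round(cast(c,[u,v],z)[0],4))
            if nm=="tray": print(np.round(cast(c,cv2.boxPoints(cv2.minAreaRect(k)),.01),4))
    if n=="top":
        im=c["img"][:,:,::-1][215:320,110:470]; cv2.imwrite("pics/crop.png",cv2.resize(im,None,fx=2.2,fy=2.2,interpolation=cv2.INTER_CUBIC))
E
```

```text
top red [252.5 281.5] [11. 11.] 90.0 w [0.4675 0.0623 0.024 ]
top red [382.1 277.5] [10.7  6.3] 76.0 w [ 0.4762 -0.2066  0.024 ]
top tray [275.5 200. ] [ 64. 153.] 90.0 w [0.6383 0.0156 0.01  ]
[[ 0.7065  0.1802  0.01  ]
 [ 0.7085 -0.1493  0.01  ]
 [ 0.5705 -0.1477  0.01  ]
 [ 0.5694  0.1774  0.01  ]]
top brass [132.5 294. ] [12. 11.] 90.0 w [0.4409 0.31   0.018 ]
top brass [443. 289.] [12. 12.] 90.0 w [ 0.4519 -0.3358  0.018 ]
top brass [270.6 110.2] [35.2 11.6] 80.0 w [0.8321 0.0271 0.018 ]
top brass [346.6  90. ] [56.8  7.4] 22.0 w [ 0.8785 -0.1379  0.018 ]
top brass [279.5  25.5] [ 51. 559.] 90.0 w [1.0232 0.0086 0.018 ]
scene red [347.  198.5] [5. 8.] 90.0 w [0.4687 0.0637 0.024 ]
scene tray [286.6 233.5] [140.3  52.9] 34.0 w [0.6407 0.0289 0.01  ]
[[ 0.7135 -0.1328  0.01  ]
 [ 0.5553 -0.1987  0.01  ]
 [ 0.5727  0.1799  0.01  ]
 [ 0.7075  0.207   0.01  ]]
scene brass [541.2 408.5] [15.5 22.4] 5.0 w [0.6554 0.6116 0.018 ]
scene brass [222. 282.] [11.3 36.8] 45.0 w [0.8353 0.0317 0.018 ]
scene brass [ 91.3 284.5] [81.3 24.3] 44.0 w [ 1.0178 -0.1542  0.018 ]
scene brass [445.5 249.
[... 467 characters left out ...]
 brass [79.8 60.4] [2.4 8.9] 68.0 w [ 0.5252 -1.0238  0.018 ]
scene brass [513.8  82.3] [105.7  29.1] 19.0 w [-0.3408  0.1053  0.018 ]
scene brass [370.   41.1] [17.8  3.4] 21.0 w [-0.2677 -0.4032  0.018 ]
scene brass [83.4 82.5] [ 40.5 198.7] 67.0 w [ 0.5965 -0.8829  0.018 ]
scene brass [320.1  22.3] [18.6  2.7] 21.0 w [-0.2685 -0.6379  0.018 ]
scene brass [182.8  11.5] [20.1  8.9] 22.0 w [ 0.027  -1.0978  0.018 ]
scene brass [362.5  14. ] [28. 29.] 90.0 w [-0.4448 -0.5678  0.018 ]
scene brass [320.1   1.8] [44.9 13. ] 18.0 w [-0.4246 -0.769   0.018 ]
scene brass [274.8  15.9] [26.9 33.4] 43.0 w [-0.193  -0.8051  0.018 ]
scene brass [86.  25.2] [ 62.8 201.4] 72.0 w [ 0.3591 -1.2587  0.018 ]
```

View pics/crop.png

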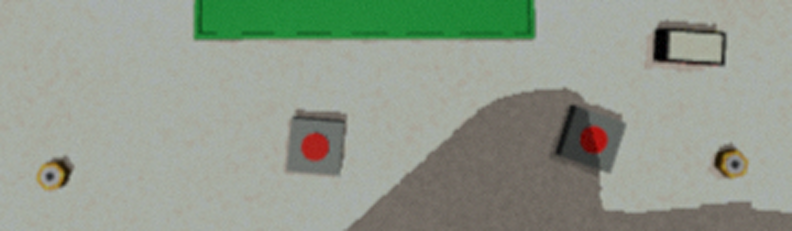

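```bash
cat >> h.py <<'E'
def pose():
    o=ctrl.get_obs(); return np.array(o["eef_pos"]), q2R(o["eef_rot"]), o
def tool(yaw=0.,pitch=0.):
    """tool down, x axis at world yaw; then pitch about tool y (+ = toward tool x)"""
    return R.from_euler('z',yaw)*R.from_matrix(np.diag([1,-1,-1.]))*R.from_euler('y',pitch)
def plan(p1,R1=None,smax=.055,amax=.17,n=None,quiet=False):
    p0,R0,o=pose(); R1=R0 if R1 is None else R1
    d=R0.inv().apply(np.asarray(p1)-p0); w=(R0.inv()*R1).as_rotvec()
    print("t",round(float(o["time_s"]),2),"pos",np.round(p0,4),"q",np.round(o["q"],3),"open",round(float(o["opening"]),3))
    print("delta tool",np.round(d,4),"rotvec",np.round(w,3))
    k=n or int(np.ceil(max(np.linalg.norm(d)/smax,np.linalg.norm(w)/amax,1)))
    print("n",k)
    ps=[p0+(np.asarray(p1)-p0)*i/k for i in range(k+1)]
    for i in range(k):
        Ri=R0*R.from_rotvec(w*i/k); print(np.round(Ri.inv().apply(ps[i+1]-ps[i]),4).tolist(),np.round(w/k,4).tolist())
E
python3 -c "
from h import *
plan([.35,-.3,.25],tool(0,0))"
```

```text
t 0.2 pos [ 0.2115 -0.5343  0.1964] q [-1.4    0.181  1.608 -0.     1.354 -0.206] open 1.001
delta tool [ 0.215  -0.167  -0.0533] rotvec [-0.001 -0.     0.377]
n 6
[0.0358, -0.0278, -0.0089] [-0.0002, -0.0, 0.0628]
[0.034, -0.03, -0.0089] [-0.0002, -0.0, 0.0628]
[0.0321, -0.0321, -0.0089] [-0.0002, -0.0, 0.0628]
[0.03, -0.034, -0.0089] [-0.0002, -0.0, 0.0628]
[0.0278, -0.0359, -0.0089] [-0.0002, -0.0, 0.0628]
[0.0255, -0.0375, -0.0089] [-0.0002, -0.0, 0.0628]
```

Request:
apply_moves(plan=[{"translation": [0,0,-0.05],"angular": [0,0,0],"hand": 0.085},{"translation": [0,0,0],"angular": [0,0,0.125],"hand": 0.085},{"translation": [0,0,0],"angular": [0,0,0.126],"hand": 0.085},{"translation": [0,0,0],"angular": [0,0,0.126],"hand": 0.085},{"translation": [0.03,-0.045,0],"angular": [0,0,0],"hand": 0.085},{"translation": [0.03,-0.045,0],"angular": [0,0,0],"hand": 0.085},{"translation": [0.03,-0.045,0],"angular": [0,0,0],"hand": 0.085},{"translation": [0.03,-0.045,0],"angular": [0,0,0],"hand": 0.085},{"translation": [0.03,-0.045,0],"angular": [0,0,0],"hand": 0.085},{"translation": [0,0,0],"angular": [0,0,0],"hand": 0.085}])

```text
time_s: 1.45
eef_pos: [0.3632, -0.3068, 0.247]
eef_rot: [-0.0, 1.0, 0.002, 0.0]
wrist_force: [-0.2, -1.0, 0.2]
opening: 0.997
```

```bash
cat >> h.py <<'E'
import json
def log():
    p,r,o=pose(); open("log.txt","a").write(json.dumps([list(map(float,o["q"])),list(map(float,p)),list(map(float,o["eef_rot"]))])+"\n")
    print("t",round(float(o["time_s"]),2),"p",np.round(p,4),"q",np.round(o["q"],3),"open",round(float(o["opening"])*.0854,4),"F",np.round(o["wrist_force"],1), "rv",np.round((tool(0,0).inv()*r).as_rotvec(),3))
E
python3 -c "
from h import *
log()"
```

```text
t 1.45 p [ 0.3632 -0.3068  0.247 ] q [-9.520e-01 -8.900e-02  1.786e+00  1.000e-03  1.445e+00  6.130e-01] open 0.0851 F [-0.2 -1.   0.2] rv [ 0.     0.001 -0.005]
```

Request:
apply_moves(plan=[{"translation": [0.01,-0.045,0],"angular": [0,0,0],"hand": 0.085},{"translation": [0.01,-0.045,0],"angular": [0,0,0],"hand": 0.085},{"translation": [0.01,-0.045,0],"angular": [0,0,0],"hand": 0.085},{"translation": [0.01,-0.045,0],"angular": [0,0,0],"hand": 0.085},{"translation": [0.01,-0.045,0],"angular": [0,0,0],"hand": 0.085},{"translation": [0.01,-0.045,0],"angular": [0,0,0],"hand": 0.085},{"translation": [0.01,-0.045,0],"angular": [0,0,0],"hand": 0.085},{"translation": [0.01,-0.045,0],"angular": [0,0,0],"hand": 0.085},{"translation": [0,0,0],"angular": [0,0.1,0],"hand": 0.085},{"translation": [0,0,0],"angular": [0,0.1,0],"hand": 0.085}])

```text
time_s: 2.7
eef_pos: [0.4422, 0.0501, 0.2467]
eef_rot: [0.0, 0.995, 0.001, 0.101]
wrist_force: [-0.0, -0.3, 0.7]
opening: 0.999
```

```bash
python3 -c "
from h import *
log()"
```

```text
t 2.7 p [0.4422 0.0501 0.2467] q [-0.185 -0.346  2.01   0.038  1.279  1.377] open 0.0853 F [-0.  -0.3  0.7] rv [-0.     0.202 -0.001]
```

Request:
apply_moves(plan=[{"translation": [0,0,0],"angular": [0,0.15,0],"hand": 0.085},{"translation": [0,0,0],"angular": [0,0.15,0],"hand": 0.085},{"translation": [0,0,0],"angular": [0,0.15,0],"hand": 0.085},{"translation": [0,0,0],"angular": [0,0.15,0],"hand": 0.085},{"translation": [0,0,0],"angular": [0,0.15,0],"hand": 0.085},{"translation": [0,0,0],"angular": [0,0.1,0],"hand": 0.085},{"translation": [0,0,0],"angular": [0,0,0],"hand": 0.085}])

```text
time_s: 3.58
eef_pos: [0.4867, 0.0643, 0.2595]
eef_rot: [0.006, 0.874, -0.003, 0.487]
wrist_force: [-0.3, -0.4, -0.8]
opening: 0.996
```

```bash
python3 -c "
from h import *
log(); snap('top','t1'); snap('scene','s1')"
```

```text
t 3.58 p [0.4867 0.0643 0.2595] q [-0.279 -0.893  2.576  0.474  0.506  0.999] open 0.085 F [-0.3 -0.4 -0.8] rv [-0.013  1.016  0.006]
```

View pics/s1.png

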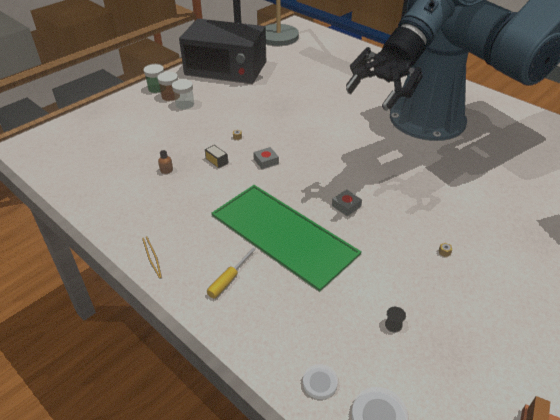

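```bash
cat > kin.py <<'E'
import numpy as np, json
from scipy.optimize import least_squares
from scipy.spatial.transform import Rotation as R
def fk(q,P):
    a,l1,A,B,h,L,off=P; s=q[1]+q[2]
    W=np.array([a+l1*np.sin(q[1])+A*np.sin(s)+B*np.cos(s), off, h+l1*np.cos(q[1])+A*np.cos(s)-B*np.sin(s)])
    Rw=R.from_euler('ZYZYZ',[q[0],s,q[3],q[4],np.pi/2+q[5]])   # sign fixed by test
    R0=R.from_euler('z',q[0])
    return R0.apply(W)+Rw.apply([0,0,L]),Rw
def load():
    D=[json.loads(l) for l in open("log.txt")]
    D.append([[-1.40028447e+00,1.81554682e-01,1.60797770,-1.97e-05,1.35380334,-2.06285880e-01],[.21148167,-.53405201,.19609118],[-8.7e-4,.982304591,.187288363,0]])
    return D
def fit():
    D=load()
    prior=np.array([.0,.4,.4,.0,.3,.2,.117])
    f=lambda P: np.r_[np.concatenate([fk(d[0],P)[0]-d[1] for d in D]),1e-4*(P-prior)]
    r=least_squares(f,prior); return r.x,np.abs(r.fun[:-7]).max()
if __name__=="__main__":
    P,e=fit(); print(np.round(P,4),e)
    for d in load():
        q=d[2]; print(np.round((fk(d[0],P)[1].inv()*R.from_quat([q[1],q[2],q[3],q[0]])).as_rotvec(),3))
E
python3 kin.py
```

```text
Traceback (most recent call last):
  File "kin.py", line 20, in <module>
    P,e=fit(); print(np.round(P,4),e)
        ~~~^^
  File "kin.py", line 18, in fit
    r=least_squares(f,prior); return r.x,np.abs(r.fun[:-7]).max()
  File "kin.py", line 17, in <lambda>
    f=lambda P: np.r_[np.concatenate([fk(d[0],P)[0]-d[1] for d in D]),1e-4*(P-prior)]
                                      ~~^^^^^^^^
  File "kin.py", line 7, in fk
    Rw=R.from_euler('ZYZYZ',[q[0],s,q[3],q[4],np.pi/2+q[5]])   # sign fixed by test
  File "scipy/spatial/transform/_rotation.pyx", line 1413, in scipy.spatial.transform._rotation.Rotation.from_euler
ValueError: Expected axis specification to be a non-empty string of upto 3 characters, got ZYZYZ
```

```bash
sed -i "s/Rw=R.from_euler('ZYZYZ',.*/Rw=R.from_euler('ZYZ',[q[0],s,q[3]])*R.from_euler('YZ',[q[4],np.pi\/2+q[5]])/" kin.py; python3 kin.py
```

```text
[0.     0.4382 0.5145 0.0855 0.3134 0.3532 0.1178] 2.9566622261611997e-08
[-0.  0. -0.]
[ 0.  0. -0.]
[ 0.  0. -0.]
[-0. -0. -0.]
```

```bash
cat >> kin.py <<'E'
LO=np.array([-2.99,-.89,.3,-1.14,0,-3.12]);HI=np.array([2.99,2.07,2.58,4.28,2.63,3.12])
PP,_=fit()
def ik(p,Rt,seeds=(),rng=np.random.default_rng(0),nt=25):
    """returns list of distinct solutions within range"""
    out=[]
    for i in range(nt+len(seeds)):
        s=seeds[i] if i<len(seeds) else LO+(HI-LO)*rng.random(6)
        def f(q):
            pp,Rw=fk(q,PP); return np.r_[(pp-p)*5,(Rw.inv()*Rt).as_rotvec()]
        r=least_squares(f,np.clip(s,LO+.02,HI-.02),bounds=(LO+.01,HI-.01),max_nfev=60)
        if np.abs(r.fun).max()<2e-3 and not any(np.abs(r.x-o).max()<.05 for o in out): out.append(r.x)
    return out
E
cat > t.py <<'E'
from kin import *
from h import tool
for nm,p in (("A",[.4675,.0623]),("B",[.475,-.203]),("T1",[.638,.09]),("T2",[.638,-.08])):
  for yaw in np.radians(range(-180,180,30)):
    for pit in (60,):
      Rt=tool(yaw,np.radians(pit)); zt=Rt.apply([0,0,1])
      P=np.r_[p,.022]+zt*.02
      for roll in (0,np.pi):
        s=ik(P,Rt*R.from_euler('z',roll),nt=10)
        if s: print(nm,round(np.degrees(yaw)),pit,round(roll,1),[np.round(x,2).tolist() for x in s][:4])
E
python3 t.py
```

```text
A -180 60 0 [[-0.07, 1.01, 1.16, -0.07, 2.02, -1.64]]
A -180 60 3.1 [[-0.07, 1.01, 1.16, -0.07, 2.02, 1.5]]
A -150 60 0 [[0.12, 0.99, 1.2, -0.37, 1.94, -1.92]]
A -150 60 3.1 [[0.12, 0.99, 1.2, -0.37, 1.94, 1.22]]
A -120 60 0 [[0.3, 0.89, 1.39, -0.64, 1.73, -2.12]]
A -120 60 3.1 [[0.3, 0.89, 1.39, -0.64, 1.73, 1.02]]
A -90 60 0 [[0.44, 0.75, 1.67, -0.91, 1.44, -2.21]]
A -90 60 3.1 [[0.44, 0.75, 1.67, -0.91, 1.44, 0.93]]
A -30 60 0 [[0.36, 0.47, 2.36, 4.21, 0.87, -1.89]]
A 30 60 0 [[-0.89, 0.44, 2.51, 1.61, 1.03, -1.35]]
A 30 60 3.1 [[-0.89, 0.44, 2.51, 1.61, 1.03, 1.79]]
A 60 60 0 [[-0.85, 0.53, 2.19, 1.06, 1.22, -1.14]]
A 60 60 3.1 [[-0.85, 0.53, 2.19, 1.06, 1.22, 2.0]]
A 90 60 0 [[-0.68, 0.67, 1.84, 0.74, 1.48, -1.1]]
A 90 60 3.1 [[-0.68, 0.67, 1.84, 0.74, 1.48, 2.05]]
A 120 60 0 [[-0.48, 0.83, 1.52, 0.49, 1.74, -1.17]]
A 120 60 3.1 [[-0.48, 0.83, 1.52, 0.49, 1.74, 1.97]]
A 150 60 0 [[-0.28, 0.95, 1.28, 0.23, 1.94, -1.36]]
A 150 60 3.1 [[-0.28, 0.95, 1.28, 0.23, 1.94, 1.78]]
B -180 60 0 [[-0.41, 1.06, 1.04, -0.39, 2.01, -1.96]]
B -180 60 3.1 [[-0.41, 1.06, 1.04, -0.39, 2.01, 1.18]]

[... 2560 characters left out ...]
14, 3.71, 0.64, -1.85]]
T2 -30 60 3.1 [[-0.14, 0.54, 2.14, 3.71, 0.64, 1.29]]
T2 0 60 0 [[-0.56, 0.51, 2.22, 2.38, 0.73, -1.25]]
T2 0 60 3.1 [[-0.56, 0.51, 2.22, 2.38, 0.73, 1.89]]
T2 30 60 0 [[-0.79, 0.6, 2.01, 1.5, 1.0, -0.95]]
T2 30 60 3.1 [[-0.79, 0.6, 2.01, 1.5, 1.0, 2.19]]
T2 60 60 0 [[-0.79, 0.76, 1.65, 1.03, 1.35, -0.85]]
T2 60 60 3.1 [[-0.79, 0.76, 1.65, 1.03, 1.35, 2.29]]
T2 90 60 0 [[-0.68, 0.97, 1.23, 0.75, 1.72, -0.89]]
T2 90 60 3.1 [[-0.68, 0.97, 1.23, 0.75, 1.72, 2.26]]
T2 120 60 0 [[-0.54, 1.19, 0.81, 0.5, 2.08, -1.04]]
T2 120 60 3.1 [[-0.54, 1.19, 0.81, 0.5, 2.08, 2.1]]
T2 150 60 0 [[-0.38, 1.38, 0.44, 0.18, 2.36, -1.37]]
T2 150 60 3.1 [[-0.38, 1.38, 0.44, 0.18, 2.36, 1.77]]
```

```bash
python3 - <<'E'
from h import *
im=cv2.imread("pics/t1.png")
cv2.imwrite("pics/t1c.png",cv2.resize(im[220:320,100:470],None,fx=2.1,fy=2.1,interpolation=cv2.INTER_CUBIC))
c=ctrl.camera("top")
h=hsv(c);S=h[...,1].astype(int);V=h[...,2].astype(int);g=c["img"].astype(int)
for nm,(u,v) in (("A",(253,281)),("B",(380,278))):
    w=c["img"][v-18:v+19,u-18:u+19]
    print(nm); print(V[v-18:v+19:2,u-18:u+19:2])
E
```

```text
A
[[163 168 166 145 145 155 114 111 108 113 168 172 166 172 169 168 169 167
  169]
 [166 169 157 114 111 112 114 115 112 108 128 146 146 146 148 171 172 166
  167]
 [168 168 150 105  91  84  93 105  99 106 110 110 110 106 106 120 134 166
  167]
 [171 169 151  90  55  51  53  49  42  46  46  50  65  75  71  87 120 146
  145]
 [169 168 135  78  57  56  59  62  59  57  60  62  58  96 112 103 110 108
  103]
 [169 167 111  85  55  60  59  69  62  60  58  63  58  59  96  86 111 109
  112]
 [167 166 132  78  62  60  58  59  86  77  69  59  60  57  57  65 112 110
  108]
 [166 167 149  73  60  62  63  90  98 102 102  87  60  61  61  69 115 112
  106]
 [166 171 144  71  57  90  93  99 102  99  99 117  74  62  61  70 113 109
  112]
 [165 168 144  64  59  72 141 126  98 100 102  99  74  57  62  73 109 106
  109]
 [164 167 160  66  57  57 104 166 103 101 100 100  73  59  53  82 106 111
  111]
 [167 167 164  68  59  59  64 118 147  98  99  97  55  57  57  79 109 109
  114]
 [166 168 155  61  58  59  60  66  86  87  81  63  58  62  61  87 113 105
  108]
 [165 163 148  62  63  57  61  58  62  62  56
[... 1283 characters left out ...]
 168 167 167 166 166 106  96  97 163 169 168
  170]
 [128  21  89 100  97 101 109 167 165 162 165 137  94  97 111 167 169 171
  168]
 [104  37 100 100 100  97 103 105 136 145 136  95  96  97 134 171 168 170
  168]
 [155 137 122 105  98  98  97  99  96  99  99  99  96  96 157 166 169 172
  169]
 [159 158 156 155 146 117 105 100  99 100 100  98  98 108 166 173 165 165
  168]
 [168 168 166 169 161 161 149 134 112 102  97  97  98 127 169 168 169 171
  167]
 [166 164 170 168 168 167 159 158 148 148 131 119  99 152 168 162 167 169
  168]
 [164 165 166 169 171 170 167 167 167 158 159 172 160 167 167 167 168 165
  167]
 [162 168 168 166 167 169 163 168 168 168 167 165 169 168 167 166 167 166
  171]]
```

View pics/t1c.png

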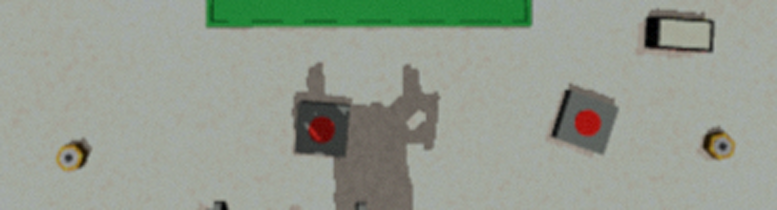

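```bash
cat >> h.py <<'E'
def pots(c,im=None,vlo=80,vhi=125,z=.024,roi=None):
    im=c["img"] if im is None else im
    h=cv2.cvtColor(im,cv2.COLOR_RGB2HSV).astype(int);H,S,V=h[...,0],h[...,1],h[...,2]
    m=((V>vlo)&(V<vhi)&(S<60))|(((H<6)|(H>174))&(S>150))
    if roi: mm=np.zeros_like(m); mm[roi[1]:roi[3],roi[0]:roi[2]]=1; m&=mm
    for k in blobs(cv2.morphologyEx(m.astype(np.uint8),cv2.MORPH_OPEN,np.ones((3,3))),200):
        r=cv2.minAreaRect(k); pts=cast(c,cv2.boxPoints(r),z); e=pts[1]-pts[0]; e2=pts[2]-pts[1]
        red=((H<6)|(H>174))&(S>150)&(V>80); uu=[b for b in blobs(red,15)]
        print("pot px",np.round(r[0],1),"ctr",np.round(pts.mean(0),4),"size",np.round([np.linalg.norm(e),np.linalg.norm(e2)],3),"yaw%90",round(np.degrees(np.arctan2(e[1],e[0]))%90,1))
E
python3 - <<'E'
from h import *
c=ctrl.camera("top")
pots(c,cv2.imread("pics/top0.png")[:,:,::-1].copy(),roi=(236,260,274,302))
pots(c,roi=(358,258,402,302))
h=hsv(c).astype(int);m=(((h[...,0]<6)|(h[...,0]>174))&(h[...,1]>150)&(h[...,2]>80))
for k in blobs(m):
    M=cv2.moments(k);print(np.round(cast(c,[M["m10"]/M["m00"],M["m01"]/M["m00"]],.024),4))
log()
E
```

```text
pot px [253.4 281.2] ctr [0.4682 0.0605 0.024 ] size [0.048 0.05 ] yaw%90 85.9
pot px [379.5 276.4] ctr [ 0.4785 -0.2013  0.024 ] size [0.056 0.05 ] yaw%90 70.6
[[0.4678 0.0619 0.024 ]]
[[ 0.4747 -0.2009  0.024 ]]
t 3.77 p [0.4865 0.0643 0.2591] q [-0.279 -0.893  2.577  0.474  0.507  0.999] open 0.085 F [ 0.3 -0.2 -0. ] rv [-0.013  1.015  0.006]
```

```bash
cat > pl.py <<'E'
from h import *
from kin import fk,PP,LO,HI,least_squares
def go(p1,R1=None,smax=.055,amax=.17,n=None):
    """plan from present pose + follow by local IK, print rows and margin"""
    p0,R0,o=pose(); R1=R0 if R1 is None else R1; p1=np.asarray(p1,float)
    w=(R0.inv()*R1).as_rotvec(); k=n or int(np.ceil(max(np.linalg.norm(p1-p0)/smax,np.linalg.norm(w)/amax,1)))
    q=np.array(o["q"]); mx=0
    rows=[]
    for i in range(k):
        pa=p0+(p1-p0)*i/k; pb=p0+(p1-p0)*(i+1)/k; Ra=R0*R.from_rotvec(w*i/k); Rb=R0*R.from_rotvec(w*(i+1)/k)
        rows.append((Ra.inv().apply(pb-pa),w/k))
        def f(x):
            pp,Rw=fk(x,PP); return np.r_[(pp-pb)*5,(Rw.inv()*Rb).as_rotvec()]
        r=least_squares(f,np.clip(q,LO+.01,HI-.01),bounds=(LO+.005,HI-.005)); 
        if np.abs(r.fun).max()>2e-3: print("IK FAIL row",i,np.abs(r.fun).max())
        mx=max(mx,(np.abs(r.x-q)/.125/[2.57,2.57,3.01,3.14,3.14,3.14]).max()); q=r.x
    print("rows",k,"maxspeed frac",round(mx,2),"q end",np.round(q,2),"total tool d",np.round(R0.inv().apply(p1-p0),4),"w",np.round(w,3))
    for a,b in rows: print(np.round(a,3).tolist(),np.round(b,3).tolist())
def dirv(yaw): return np.array([np.cos(yaw),np.sin(yaw),0])
rad=np.radians
E
python3 - <<'E'
from pl import *
log()
y=rad(86); pc=np.array([.468,.061,0])+.013*dirv(y)
go(pc+[0,0,.14],tool(y,rad(60)))
E
```

```text
t 3.77 p [0.4865 0.0643 0.2591] q [-0.279 -0.893  2.577  0.474  0.507  0.999] open 0.085 F [ 0.3 -0.2 -0. ] rv [-0.013  1.015  0.006]
IK FAIL row 0 0.03745117122832689
IK FAIL row 1 0.029085476377295614
rows 9 maxspeed frac 1.33 q end [-0.71  0.38  1.92  0.77  1.63 -0.93] total tool d [-0.1105 -0.0104  0.0477] w [ 1.3    0.032 -0.771]
[-0.012, -0.001, 0.005] [0.144, 0.004, -0.086]
[-0.012, -0.001, 0.005] [0.144, 0.004, -0.086]
[-0.012, -0.002, 0.006] [0.144, 0.004, -0.086]
[-0.012, -0.002, 0.006] [0.144, 0.004, -0.086]
[-0.012, -0.002, 0.006] [0.144, 0.004, -0.086]
[-0.012, -0.002, 0.006] [0.144, 0.004, -0.086]
[-0.011, -0.002, 0.007] [0.144, 0.004, -0.086]
[-0.011, -0.002, 0.007] [0.144, 0.004, -0.086]
[-0.011, -0.002, 0.007] [0.144, 0.004, -0.086]
```

Request:
apply_moves(plan=[{"translation": [0,0,0],"angular": [0,-0.15,0],"hand": 0.085},{"translation": [0,0,0],"angular": [0,-0.15,0],"hand": 0.085},{"translation": [0,0,0],"angular": [0,-0.15,0],"hand": 0.085},{"translation": [0,0,0],"angular": [0,0,0],"hand": 0.085}])

```text
time_s: 4.28
eef_pos: [0.4885, 0.0642, 0.2607]
eef_rot: [0.005, 0.96, -0.004, 0.28]
wrist_force: [-0.7, -0.2, -0.1]
opening: 0.994
```

```bash
python3 - <<'E'
from pl import *
log()
y=rad(86); pc=np.array([.468,.061,0])+.013*dirv(y)
go(pc+[0,0,.14],tool(y,rad(60)))
E
```

```text
t 4.28 p [0.4885 0.0642 0.2607] q [-0.169 -0.529  2.193  0.098  0.918  1.373] open 0.0849 F [-0.7 -0.2 -0.1] rv [-0.011  0.567  0.008]
rows 10 maxspeed frac 0.96 q end [-0.71  0.38  1.92  0.77  1.63 -0.93] total tool d [-0.0814 -0.0105  0.0912] w [ 1.105  0.391 -1.049]
[-0.008, -0.001, 0.009] [0.111, 0.039, -0.105]
[-0.008, -0.001, 0.009] [0.111, 0.039, -0.105]
[-0.009, -0.001, 0.009] [0.111, 0.039, -0.105]
[-0.009, -0.001, 0.008] [0.111, 0.039, -0.105]
[-0.009, -0.001, 0.008] [0.111, 0.039, -0.105]
[-0.009, -0.001, 0.008] [0.111, 0.039, -0.105]
[-0.01, -0.001, 0.008] [0.111, 0.039, -0.105]
[-0.01, -0.001, 0.007] [0.111, 0.039, -0.105]
[-0.01, -0.001, 0.007] [0.111, 0.039, -0.105]
[-0.01, -0.002, 0.007] [0.111, 0.039, -0.105]
```

Request:
apply_moves(plan=[{"translation": [-0.006,-0.001,0.006],"angular": [0.08,0.028,-0.075],"hand": 0.085},{"translation": [-0.006,-0.001,0.006],"angular": [0.08,0.028,-0.075],"hand": 0.085},{"translation": [-0.006,-0.001,0.006],"angular": [0.08,0.028,-0.075],"hand": 0.085},{"translation": [-0.006,-0.001,0.006],"angular": [0.08,0.028,-0.075],"hand": 0.085},{"translation": [-0.006,-0.001,0.006],"angular": [0.08,0.028,-0.075],"hand": 0.085},{"translation": [-0.006,-0.001,0.006],"angular": [0.08,0.028,-0.075],"hand": 0.085},{"translation": [-0.006,-0.001,0.006],"angular": [0.08,0.028,-0.075],"hand": 0.085},{"translation": [-0.006,-0.001,0.006],"angular": [0.08,0.028,-0.075],"hand": 0.085},{"translation": [-0.006,-0.001,0.006],"angular": [0.08,0.028,-0.075],"hand": 0.085},{"translation": [-0.006,-0.001,0.006],"angular": [0.08,0.028,-0.075],"hand": 0.085}])

```text
time_s: 5.52
eef_pos: [0.4725, 0.0776, 0.1755]
eef_rot: [-0.259, 0.776, 0.445, 0.364]
wrist_force: [-0.2, -0.2, -0.5]
opening: 0.995
```

```bash
python3 - <<'E'
from pl import *
log()
y=rad(86); pc=np.array([.468,.061,0])+.013*dirv(y)
go(pc+[0,0,.14],tool(y,rad(60)))
E
```

```text
t 5.53 p [0.4725 0.0776 0.1755] q [-0.769  0.013  2.166  0.864  1.445 -0.576] open 0.085 F [-0.2 -0.2 -0.5] rv [ 0.561  0.788 -0.963]
rows 3 maxspeed frac 0.41 q end [-0.71  0.38  1.92  0.77  1.63 -0.93] total tool d [-0.0313  0.0014  0.0175] w [ 0.308  0.105 -0.297]
[-0.01, 0.0, 0.006] [0.103, 0.035, -0.099]
[-0.011, -0.0, 0.005] [0.103, 0.035, -0.099]
[-0.011, -0.001, 0.005] [0.103, 0.035, -0.099]
```

Request:
apply_moves(plan=[{"translation": [-0.01,0,0.006],"angular": [0.103,0.035,-0.099],"hand": 0.085},{"translation": [-0.011,0,0.005],"angular": [0.103,0.035,-0.099],"hand": 0.085},{"translation": [-0.011,-0.001,0.005],"angular": [0.103,0.035,-0.099],"hand": 0.085},{"translation": [0,0,0],"angular": [0,0,0],"hand": 0.085}])

```text
time_s: 6.02
eef_pos: [0.4682, 0.0742, 0.1394]
eef_rot: [-0.343, 0.634, 0.589, 0.365]
wrist_force: [1.2, 0.6, -0.1]
opening: 0.998
```

```bash
python3 - <<'E'
from pl import *
log()
c=ctrl.camera("top"); h=hsv(c).astype(int);m=(((h[...,0]<6)|(h[...,0]>174))&(h[...,1]>150)&(h[...,2]>60))
for k in blobs(m):
    M=cv2.moments(k);print(np.round(cast(c,[M["m10"]/M["m00"],M["m01"]/M["m00"]],.024),4))
y=rad(86); pc=np.array([.468,.061,0])+.013*dirv(y)
go(pc+[0,0,.012],tool(y,rad(60)))
snap("scene","s2",(200,60,500,270),2.5)
E
```

```text
t 6.03 p [0.4682 0.0742 0.1394] q [-0.713  0.377  1.919  0.767  1.63  -0.923] open 0.0852 F [ 1.2  0.6 -0.1] rv [ 0.784  0.834 -1.346]
[[ 0.2228 -0.5601  0.024 ]]
[[0.4678 0.0619 0.024 ]]
[[ 0.4766 -0.2012  0.024 ]]
rows 3 maxspeed frac 0.31 q end [-0.71  0.66  1.88  0.77  1.45 -1.09] total tool d [-0.1113  0.0014  0.0638] w [-0.    -0.001 -0.005]
[-0.037, 0.0, 0.021] [-0.0, -0.0, -0.002]
[-0.037, 0.0, 0.021] [-0.0, -0.0, -0.002]
[-0.037, 0.0, 0.021] [-0.0, -0.0, -0.002]
```

View pics/s2.png

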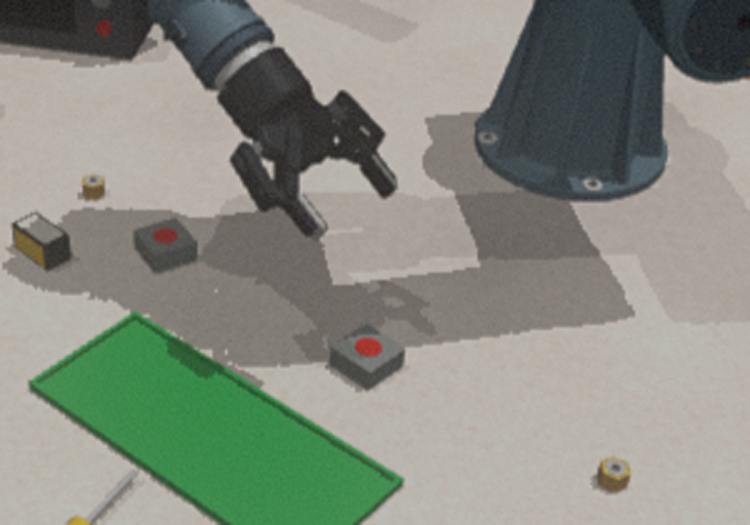

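Request:
apply_moves(plan=[{"translation": [-0.03,0,0.017],"angular": [0,0,0],"hand": 0.085},{"translation": [-0.03,0,0.017],"angular": [0,0,0],"hand": 0.085},{"translation": [-0.025,0.001,0.015],"angular": [0,0,0],"hand": 0.085},{"translation": [-0.014,0,0.008],"angular": [0,0,0],"hand": 0.085},{"translation": [-0.011,0,0.006],"angular": [0,0,0],"hand": 0.085},{"translation": [0,0,0],"angular": [0,0,0],"hand": 0.085}])

```text
time_s: 6.88
eef_pos: [0.4692, 0.0732, 0.0143]
eef_rot: [-0.342, 0.634, 0.59, 0.365]
wrist_force: [0.4, 0.1, 0.2]
opening: 0.993
```

```bash
python3 - <<'E'
from pl import *
log()
snap("scene","s3",(250,120,450,260),3.5)
E
```

```text
t 6.88 p [0.4692 0.0732 0.0143] q [-0.713  0.653  1.879  0.771  1.459 -1.088] open 0.0848 F [0.4 0.1 0.2] rv [ 0.782  0.834 -1.349]
```

View pics/s3.png

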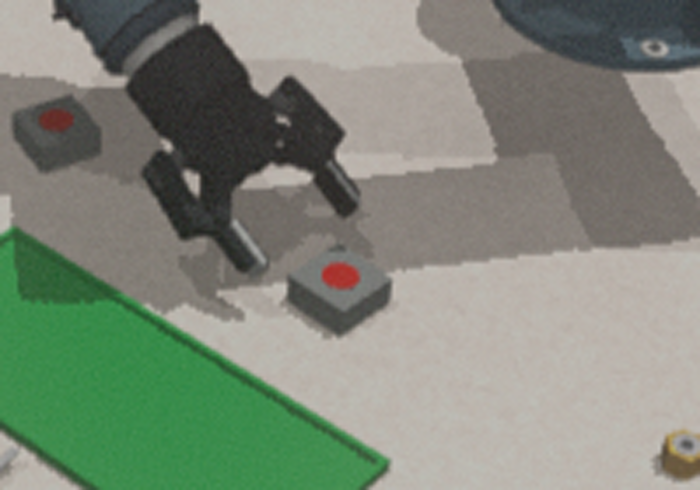

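```bash
python3 - <<'E'
from pl import *
p,r,o=pose(); c=ctrl.camera("scene")
f=lambda x:np.round((proj(c,x)-[250,120])*3.5)
print("tcp",f(p),"pot",f([.468,.061,.012]), "fk",fk(o["q"],PP)[0])
for s in(-1,1): print(f(p+r.apply([0,s*.0425,-.013])))
c=ctrl.camera("top"); im=c["img"][:,:,::-1].copy()
for s in (-1,0,1):
    a=proj(c,p+r.apply([0,s*.0425,-.013]))[0]; cv2.circle(im,tuple(int(v) for v in a),1,(255,0,255),-1)
cv2.imwrite("pics/t3.png",cv2.resize(im[200:340,160:420],None,fx=3,fy=3))
E
```

```text
tcp [[349. 292.]] pot [[335. 286.]] fk [0.46950243 0.0731033  0.01456338]
[[378. 249.]]
[[294. 306.]]
```

View pics/t3.png

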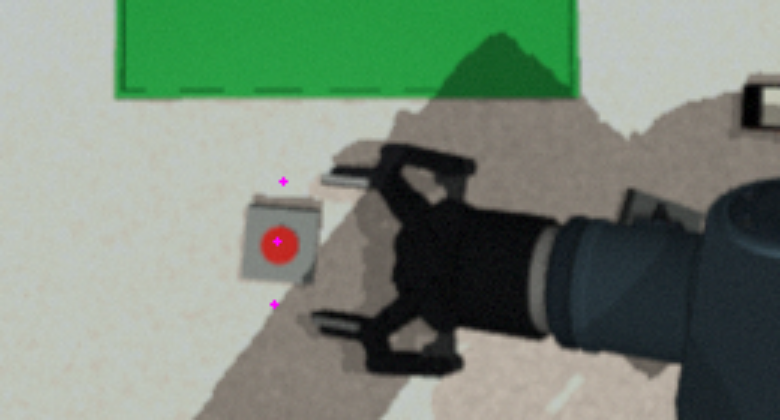

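```bash
python3 - <<'E'
from pl import *
p,r,o=pose(); ct=ctrl.camera("top"); cs=ctrl.camera("scene")
def tri(a,b):
    P=[]
    for c,u in((ct,a),(cs,b)):
        e=np.array(c["eye"]); d=cast(c,u,0)[0]-e; P.append((e,d/np.linalg.norm(d)))
    A=sum(np.eye(3)-np.outer(d,d) for e,d in P); B=sum((np.eye(3)-np.outer(d,d))@e for e,d in P)
    return np.linalg.solve(A,B)
for a,b in (((266.7,260),(322,197)),((263.3,306),(350,180))):
    x=tri(a,b); print(np.round(x,3),"in tool",np.round(r.inv().apply(x-p),3),proj(ct,x),proj(cs,x))
E
```

```text
[0.515 0.03  0.038] in tool [ 0.     0.048 -0.046] [[268.21902171 258.72312118]] [[323.73265408 196.99235278]]
[0.422 0.038 0.037] in tool [ 0.    -0.046 -0.045] [[264.13221739 305.27704975]] [[350.90846032 179.93928566]]
```

Request:
apply_moves(plan=[{"translation": [0.03,0,-0.017],"angular": [0,0,0],"hand": 0.0},{"translation": [0.03,0,-0.017],"angular": [0,0,0],"hand": 0.0},{"translation": [0,0,0],"angular": [0,0,0],"hand": 0.0},{"translation": [0,0,0],"angular": [0,0,0],"hand": 0.0},{"translation": [0,0,0],"angular": [0,0,0],"hand": 0.0},{"translation": [0,0,0],"angular": [0,0,0],"hand": 0.0},{"translation": [0,0,0],"angular": [0,0,0],"hand": 0.0},{"translation": [0,0,0],"angular": [0,0,0],"hand": 0.0}])

```text
time_s: 8.12
eef_pos: [0.4694, 0.0738, 0.0828]
eef_rot: [-0.342, 0.634, 0.59, 0.365]
wrist_force: [0.5, -0.0, -0.1]
opening: -0.001
```

```bash
python3 - <<'E'
from pl import *
log(); p,r,o=pose()
for n,cr in(("top",(200,200,360,340)),("scene",(250,100,450,250))):
    c=ctrl.camera(n); im=c["img"][:,:,::-1].copy(); u=proj(c,p)[0]; print(n,u)
    im=cv2.resize(im[cr[1]:cr[3],cr[0]:cr[2]],None,fx=3,fy=3); cv2.circle(im,(int((u[0]-cr[0]+.5)*3),int((u[1]-cr[1]+.5)*3)),3,(255,0,255),-1)
    cv2.imwrite(f"pics/c4{n}.png",im)
E
```

```text
t 8.12 p [0.4694 0.0738 0.0828] q [-0.712  0.499  1.908  0.766  1.549 -1.001] open -0.0001 F [ 0.5 -0.  -0.1] rv [ 0.783  0.834 -1.349]
top [244.56031629 283.93331372]
scene [352.5389387  181.35733506]
```

View pics/c4top.png

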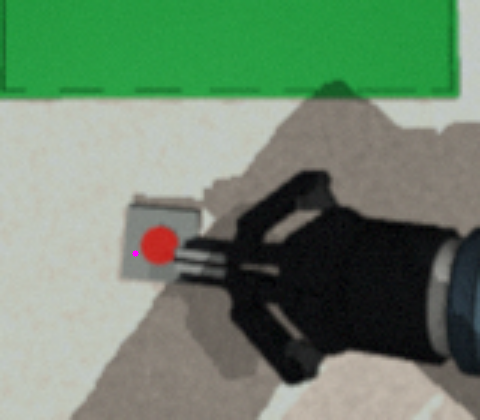

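View pics/c4scene.png

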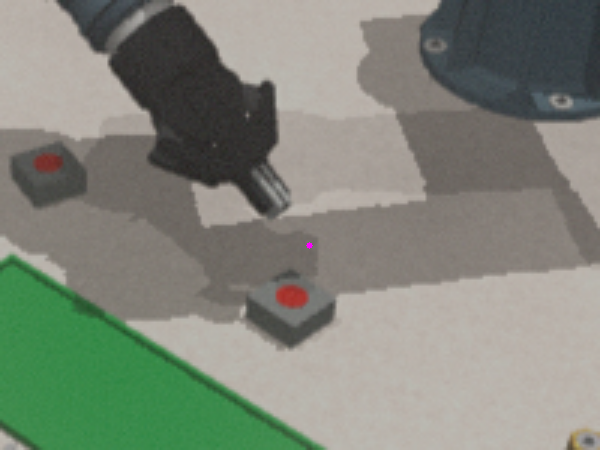

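```bash
python3 - <<'E'
from pl import *
p,r,o=pose(); ct=ctrl.camera("top"); cs=ctrl.camera("scene")
def tri(a,b):
    P=[]
    for c,u in((ct,a),(cs,b)):
        e=np.array(c["eye"]); d=cast(c,u,0)[0]-e; P.append((e,d/np.linalg.norm(d)))
    A=sum(np.eye(3)-np.outer(d,d) for e,d in P); B=sum((np.eye(3)-np.outer(d,d))@e for e,d in P)
    return np.linalg.solve(A,B)
x=tri((259,284.5),(344,170)); print(np.round(x,3),"in tool",np.round(r.inv().apply(x-p),3))
go(p-.1*dirv(rad(86)))
go(p-.06*dirv(rad(86))+[0,0,.02-p[2]])
E
```

```text
[0.47  0.046 0.101] in tool [ 0.002  0.002 -0.033]
rows 2 maxspeed frac 0.24 q end [-0.86  0.57  1.79  0.66  1.65 -1.04] total tool d [-0.05   -0.     -0.0866] w [0. 0. 0.]
[-0.025, -0.0, -0.043] [0.0, 0.0, 0.0]
[-0.025, -0.0, -0.043] [0.0, 0.0, 0.0]
rows 2 maxspeed frac 0.27 q end [-0.8   0.67  1.81  0.7   1.53 -1.1 ] total tool d [-0.0845  0.0002 -0.0205] w [0. 0. 0.]
[-0.042, 0.0, -0.01] [0.0, 0.0, 0.0]
[-0.042, 0.0, -0.01] [0.0, 0.0, 0.0]
```

Request:
apply_moves(plan=[{"translation": [-0.025,0,-0.043],"angular": [0,0,0],"hand": 0.0},{"translation": [-0.025,0,-0.043],"angular": [0,0,0],"hand": 0.0},{"translation": [-0.026,0,0.015],"angular": [0,0,0],"hand": 0.0},{"translation": [-0.017,0,0.01],"angular": [0,0,0],"hand": 0.0},{"translation": [-0.009,0,0.005],"angular": [0,0,0],"hand": 0.0},{"translation": [0,0,0],"angular": [0,0,0],"hand": 0.0}])

```text
time_s: 9.07
eef_pos: [0.4622, -0.0251, 0.0224]
eef_rot: [-0.343, 0.634, 0.59, 0.365]
wrist_force: [0.6, -0.3, 0.2]
opening: 0.001
```

Request:
apply_moves(plan=[{"translation": [-0.003,0,0.0015],"angular": [0,0,0],"hand": 0.0},{"translation": [-0.003,0,0.0015],"angular": [0,0,0],"hand": 0.0},{"translation": [0,0,0],"angular": [0,0,0],"hand": 0.0}])

```text
time_s: 9.45
eef_pos: [0.4625, -0.0259, 0.016]
eef_rot: [-0.342, 0.634, 0.59, 0.365]
wrist_force: [0.2, -0.4, 0.4]
opening: -0.002
```

Request:
apply_moves(plan=[{"translation": [-0.002,0,0.001],"angular": [0,0,0],"hand": 0.0},{"translation": [-0.002,0,0.001],"angular": [0,0,0],"hand": 0.0},{"translation": [-0.002,0,0.001],"angular": [0,0,0],"hand": 0.0},{"translation": [0,0,0],"angular": [0,0,0],"hand": 0.0}])

```text
time_s: 9.95
eef_pos: [0.4622, -0.0262, 0.0091]
eef_rot: [-0.342, 0.634, 0.59, 0.365]
wrist_force: [-0.1, 0.4, -0.1]
opening: 0.0
```

Request:
apply_moves(plan=[{"translation": [-0.002,0,0.001],"angular": [0,0,0],"hand": 0.0},{"translation": [-0.001,0,0.0005],"angular": [0,0,0],"hand": 0.0},{"translation": [0,0,0],"angular": [0,0,0],"hand": 0.0}])

```text
time_s: 10.32
eef_pos: [0.4623, -0.0264, 0.0058]
eef_rot: [-0.342, 0.634, 0.59, 0.365]
wrist_force: [0.3, -1.1, 0.7]
opening: -0.0
```

```bash
python3 - <<'E'
from pl import *
log(); snap("scene","s5",(230,110,400,240),4.5)
E
```

```text
t 10.32 p [ 0.4623 -0.0264  0.0058] q [-0.859  0.727  1.754  0.655  1.555 -1.121] open -0.0 F [ 0.3 -1.1  0.7] rv [ 0.783  0.834 -1.349]
```

View pics/s5.png

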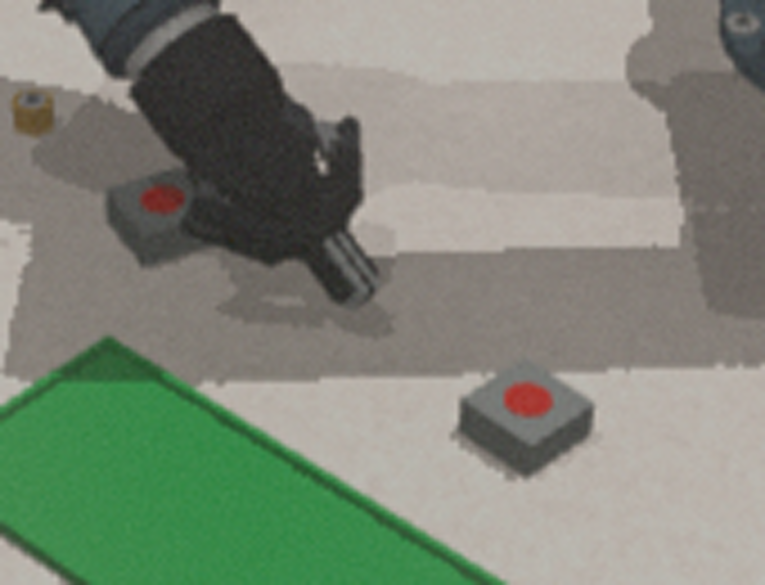

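Request:
apply_moves(plan=[{"translation": [-0.004,0,0.002],"angular": [0,0,0],"hand": 0.0},{"translation": [-0.002,0,0.001],"angular": [0,0,0],"hand": 0.0},{"translation": [-0.001,0,0.0005],"angular": [0,0,0],"hand": 0.0},{"translation": [0,0,0],"angular": [0,0,0],"hand": 0.0}])

```text
time_s: 10.88
eef_pos: [0.4622, -0.0269, -0.002]
eef_rot: [-0.342, 0.634, 0.59, 0.365]
wrist_force: [-0.3, 0.2, -0.4]
opening: -0.003
```

Request:
apply_moves(plan=[{"translation": [-0.001,0,0.0005],"angular": [0,0,0],"hand": 0.0},{"translation": [-0.001,0,0.0005],"angular": [0,0,0],"hand": 0.0},{"translation": [0,0,0],"angular": [0,0,0],"hand": 0.0}])

```text
time_s: 11.25
eef_pos: [0.4622, -0.0271, -0.0042]
eef_rot: [-0.342, 0.634, 0.59, 0.365]
wrist_force: [0.6, 0.2, -0.5]
opening: 0.001
```

Request:
apply_moves(plan=[{"translation": [-0.001,0,0.0005],"angular": [0,0,0],"hand": 0.0},{"translation": [-0.001,0,0.0005],"angular": [0,0,0],"hand": 0.0},{"translation": [0,0,0],"angular": [0,0,0],"hand": 0.0}])

```text
time_s: 11.62
eef_pos: [0.4622, -0.0271, -0.0065]
eef_rot: [-0.342, 0.634, 0.59, 0.365]
wrist_force: [-0.5, 0.1, -0.3]
opening: -0.001
```

Request:
apply_moves(plan=[{"translation": [-0.001,0,0.0005],"angular": [0,0,0],"hand": 0.0},{"translation": [-0.001,0,0.0005],"angular": [0,0,0],"hand": 0.0},{"translation": [0,0,0],"angular": [0,0,0],"hand": 0.0}])

```text
time_s: 12.0
eef_pos: [0.4622, -0.0273, -0.0087]
eef_rot: [-0.342, 0.634, 0.59, 0.365]
wrist_force: [-0.2, -0.5, 0.7]
opening: 0.003
```

```bash
python3 - <<'E'
from pl import *
log(); snap("scene","s6",(260,120,360,200),7)
E
```

```text
t 12.0 p [ 0.4622 -0.0273 -0.0087] q [-0.86   0.758  1.743  0.654  1.539 -1.134] open 0.0002 F [-0.2 -0.5  0.7] rv [ 0.783  0.834 -1.349]
```

View pics/s6.png

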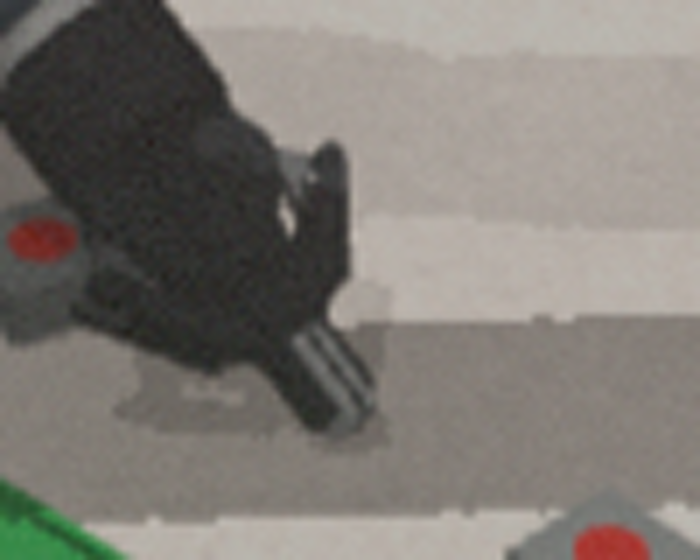

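Request:
apply_moves(plan=[{"translation": [-0.001,0,0.0005],"angular": [0,0,0],"hand": 0.0},{"translation": [-0.001,0,0.0005],"angular": [0,0,0],"hand": 0.0},{"translation": [0,0,0],"angular": [0,0,0],"hand": 0.0}])

```text
time_s: 12.42
eef_pos: [0.4623, -0.0273, -0.0093]
eef_rot: [-0.343, 0.633, 0.59, 0.366]
wrist_force: [-1.5, -1.3, 9.2]
opening: -0.001
```

Request:
apply_moves(plan=[{"translation": [-0.001,0,0.0005],"angular": [0,0,0],"hand": 0.0},{"translation": [-0.001,0,0.0005],"angular": [0,0,0],"hand": 0.0},{"translation": [0,0,0],"angular": [0,0,0],"hand": 0.0}])

```text
time_s: 12.8
eef_pos: [0.4624, -0.0273, -0.0095]
eef_rot: [-0.344, 0.632, 0.59, 0.367]
wrist_force: [-4.4, -2.4, 22.8]
opening: -0.003
```

Request:
apply_moves(plan=[{"translation": [0.026,0,-0.015],"angular": [0,0,0],"hand": 0.085},{"translation": [0.026,0,-0.015],"angular": [0,0,0],"hand": 0.085},{"translation": [0,0,0],"angular": [0,0,0],"hand": 0.085},{"translation": [0,0,0],"angular": [0,0,0],"hand": 0.085}])

```text
time_s: 13.3
eef_pos: [0.4622, -0.0275, 0.0465]
eef_rot: [-0.342, 0.634, 0.59, 0.365]
wrist_force: [-0.4, -0.7, 0.5]
opening: 0.846
```

```bash
python3 - <<'E'
from pl import *
log(); 
y=rad(86); pc=np.array([.468,.061,0])+.042*dirv(y)
go(pc+[0,0,.055],tool(y,rad(60)))
E
```

```text
t 13.3 p [ 0.4622 -0.0275  0.0465] q [-0.86   0.642  1.773  0.654  1.607 -1.082] open 0.0722 F [-0.4 -0.7  0.5] rv [ 0.782  0.834 -1.349]
rows 3 maxspeed frac 0.22 q end [-0.66  0.54  1.93  0.8   1.48 -1.03] total tool d [ 0.0727 -0.0004  0.1089] w [-0.002 -0.    -0.003]
[0.024, -0.0, 0.036] [-0.001, -0.0, -0.001]
[0.024, -0.0, 0.036] [-0.001, -0.0, -0.001]
[0.024, -0.0, 0.036] [-0.001, -0.0, -0.001]
```

Request:
apply_moves(plan=[{"translation": [0.024,0,0.036],"angular": [0,0,0],"hand": 0.085},{"translation": [0.024,0,0.036],"angular": [0,0,0],"hand": 0.085},{"translation": [0.024,0,0.036],"angular": [0,0,0],"hand": 0.085},{"translation": [0,0,0],"angular": [0,0,0],"hand": 0.085},{"translation": [-0.017,0,0.01],"angular": [0,0,0],"hand": 0.085},{"translation": [-0.017,0,0.01],"angular": [0,0,0],"hand": 0.085},{"translation": [-0.017,0,0.01],"angular": [0,0,0],"hand": 0.085},{"translation": [0,0,0],"angular": [0,0,0],"hand": 0.085}])

```text
time_s: 14.3
eef_pos: [0.4704, 0.102, -0.0051]
eef_rot: [-0.343, 0.634, 0.589, 0.365]
wrist_force: [-0.3, -1.0, 0.3]
opening: 1.003
```

```bash
python3 - <<'E'
from pl import *
log(); snap("scene","s7",(270,130,430,250),5); snap("top","t7",(190,220,350,340),5)
y=rad(86); pc=np.array([.468,.061,0])+.042*dirv(y)
go(pc+[0,0,-.008],tool(y,rad(60)))
E
```

```text
t 14.3 p [ 0.4704  0.102  -0.0051] q [-0.666  0.688  1.893  0.812  1.408 -1.102] open 0.0857 F [-0.3 -1.   0.3] rv [ 0.785  0.834 -1.347]
rows 1 maxspeed frac 0.02 q end [-0.66  0.69  1.89  0.82  1.4  -1.11] total tool d [-0.003  -0.0004  0.003 ] w [-0.002 -0.001 -0.003]
[-0.003, -0.0, 0.003] [-0.002, -0.001, -0.003]
```

View pics/s7.png

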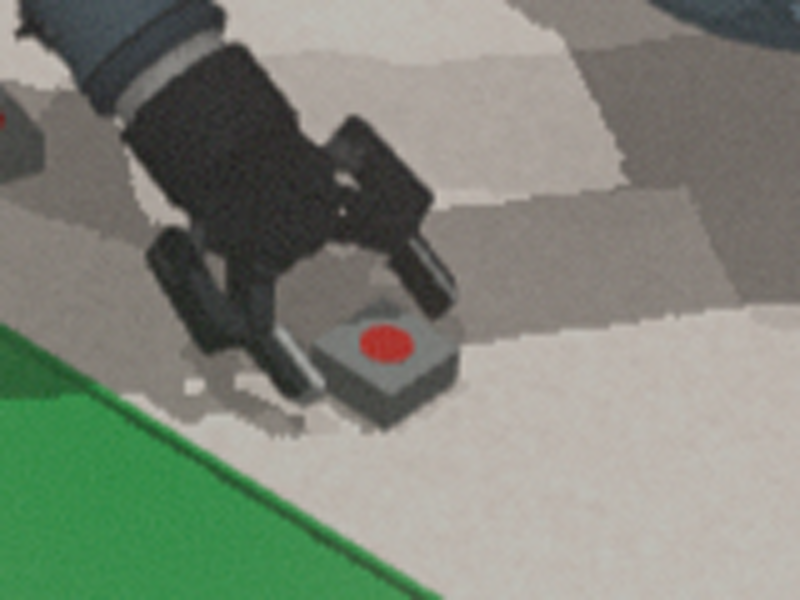

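View pics/t7.png

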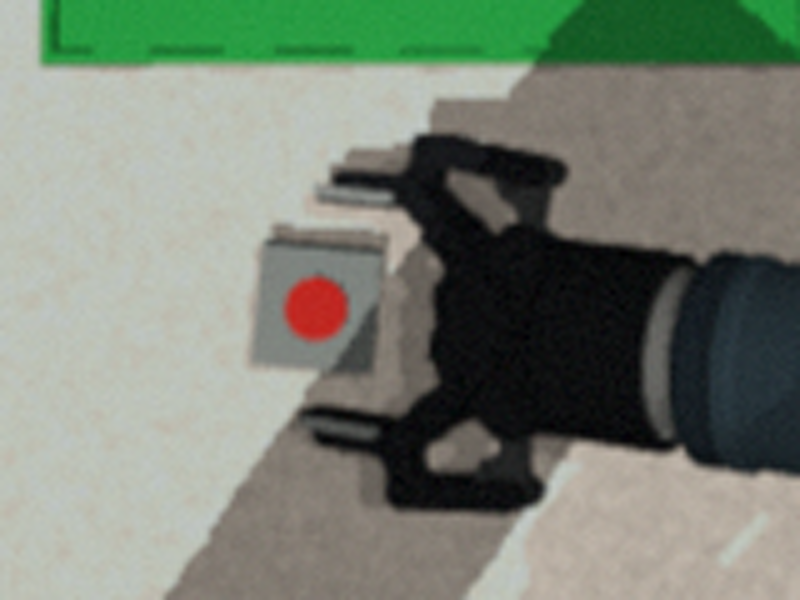

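Request:
apply_moves(plan=[{"translation": [0,0,0.007],"angular": [0,0,0],"hand": 0.085},{"translation": [0,0,0],"angular": [0,0,0],"hand": 0.04},{"translation": [0,0,0],"angular": [0,0,0],"hand": 0.04},{"translation": [0,0,0],"angular": [0,0,0],"hand": 0.03},{"translation": [0,0,0],"angular": [0,0,0],"hand": 0.03},{"translation": [0,0,0],"angular": [0,0,0],"hand": 0.03},{"translation": [0,0,0],"angular": [0,0,0],"hand": 0.03}])

```text
time_s: 15.28
eef_pos: [0.4718, 0.1082, -0.0069]
eef_rot: [-0.342, 0.633, 0.59, 0.365]
wrist_force: [-0.8, 0.0, 6.6]
opening: 0.576
```

```bash
python3 - <<'E'
from pl import *
log(); snap("scene","s8",(270,130,430,250),5)
E
```

```text
t 15.28 p [ 0.4718  0.1082 -0.0069] q [-0.654  0.69   1.895  0.822  1.399 -1.105] open 0.0492 F [-0.8  0.   6.6] rv [ 0.783  0.835 -1.35 ]
```

View pics/s8.png

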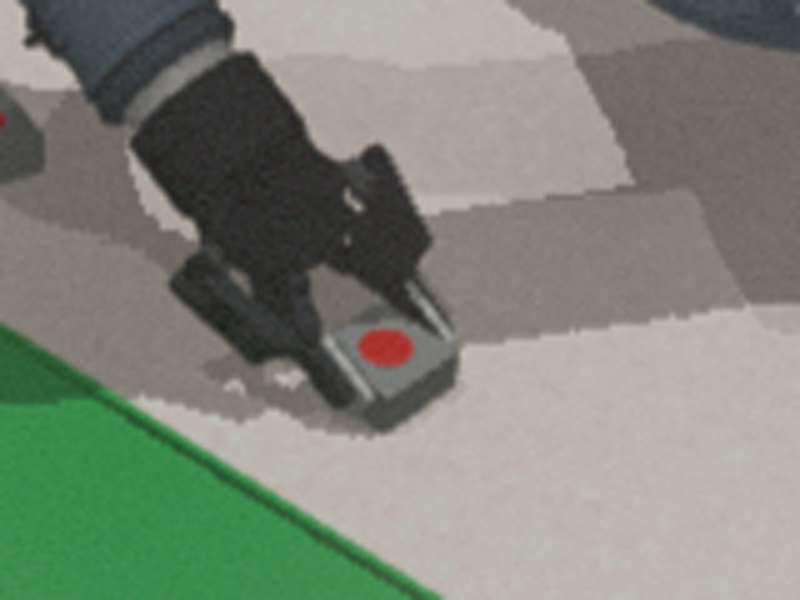

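Request:
apply_moves(plan=[{"translation": [0.009,0,-0.005],"angular": [0,0,0],"hand": 0.03},{"translation": [0.026,0,-0.015],"angular": [0,0,0],"hand": 0.03},{"translation": [0.035,0,-0.02],"angular": [0,0,0],"hand": 0.03},{"translation": [0.035,0,-0.02],"angular": [0,0,0],"hand": 0.03},{"translation": [0,0,0],"angular": [0,0,0],"hand": 0.03}])

```text
time_s: 15.95
eef_pos: [0.4734, 0.1077, 0.1156]
eef_rot: [-0.339, 0.633, 0.592, 0.365]
wrist_force: [0.8, 0.4, -0.9]
opening: 0.574
```

```bash
python3 - <<'E'
from pl import *
log(); snap("scene","s9",(250,80,430,230),4)
go([.62,.16,.16],tool(rad(90),rad(60)))
E
```

```text
t 15.95 p [0.4734 0.1077 0.1156] q [-0.652  0.406  1.945  0.807  1.554 -0.937] open 0.0491 F [ 0.8  0.4 -0.9] rv [ 0.776  0.835 -1.353]
rows 3 maxspeed frac 0.37 q end [-0.42  0.57  1.56  0.91  1.6  -0.68] total tool d [0.0707 0.1434 0.0306] w [ 0.06   0.002 -0.035]
[0.024, 0.048, 0.01] [0.02, 0.001, -0.012]
[0.023, 0.048, 0.009] [0.02, 0.001, -0.012]
[0.022, 0.049, 0.008] [0.02, 0.001, -0.012]
```

View pics/s9.png

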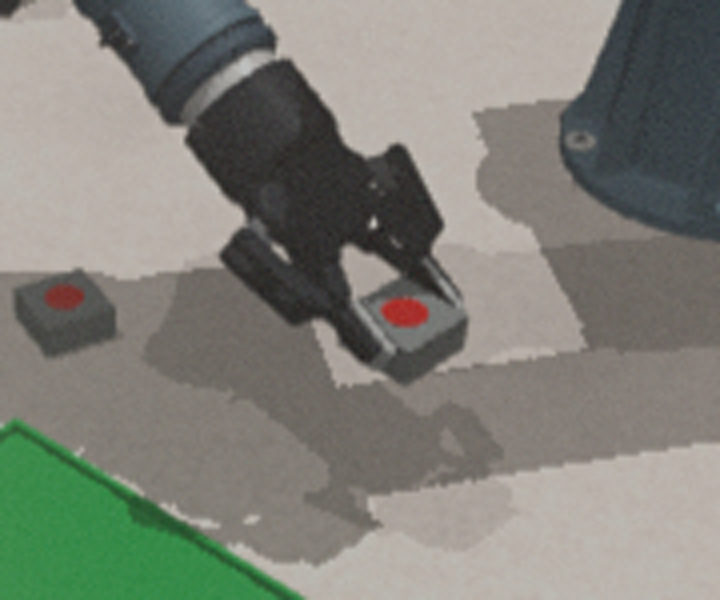

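Request:
apply_moves(plan=[{"translation": [0.024,0.048,0.01],"angular": [0.02,0,-0.012],"hand": 0.03},{"translation": [0.023,0.048,0.009],"angular": [0.02,0,-0.012],"hand": 0.03},{"translation": [0.022,0.049,0.008],"angular": [0.02,0,-0.012],"hand": 0.03},{"translation": [0,0,0],"angular": [0,0,0.16],"hand": 0.03},{"translation": [0,0,0],"angular": [0,0,0.16],"hand": 0.03},{"translation": [0,0,0],"angular": [0,0,0.16],"hand": 0.03},{"translation": [0,0,0],"angular": [0,0,0.16],"hand": 0.03},{"translation": [0,0,0],"angular": [0,0,0.16],"hand": 0.03},{"translation": [0,0,0],"angular": [0,0,0.16],"hand": 0.03},{"translation": [0,0,0],"angular": [0,0,0.16],"hand": 0.03}])

```text
time_s: 17.25
eef_pos: [0.6189, 0.1599, 0.1574]
eef_rot: [-0.489, 0.845, 0.19, 0.108]
wrist_force: [0.2, 0.0, -0.3]
opening: 0.577
```

Request:
apply_moves(plan=[{"translation": [0,0,0],"angular": [0,0,0.16],"hand": 0.03},{"translation": [0,0,0],"angular": [0,0,0.16],"hand": 0.03},{"translation": [0,0,0],"angular": [0,0,0.16],"hand": 0.03},{"translation": [0,0,0],"angular": [0,0,0.16],"hand": 0.03},{"translation": [0,0,0],"angular": [0,0,0.16],"hand": 0.03},{"translation": [0,0,0],"angular": [0,0,0.16],"hand": 0.03},{"translation": [0,0,0],"angular": [0,0,0.16],"hand": 0.03},{"translation": [0,0,0],"angular": [0,0,0.16],"hand": 0.03},{"translation": [0,0,0],"angular": [0,0,0.16],"hand": 0.03},{"translation": [0,0,0],"angular": [0,0,0.16],"hand": 0.03}])

```text
time_s: 18.5
eef_pos: [0.6189, 0.1599, 0.1574]
eef_rot: [-0.418, 0.725, -0.473, -0.275]
wrist_force: [-0.4, 0.8, -0.9]
opening: 0.577
```

```bash
python3 - <<'E'
from pl import *
log(); snap("scene","s10",(200,80,430,260),3.2)
go([.638,.168,.08],tool(rad(90),rad(60))*R.from_euler('z',np.pi))
E
```

```text
t 18.5 p [0.6189 0.1599 0.1574] q [-0.418  0.572  1.564  0.913  1.602  2.04 ] open 0.0493 F [-0.4  0.8 -0.9] rv [ 0.922 -0.607  1.045]
rows 3 maxspeed frac 0.29 q end [-0.39  0.72  1.51  0.93  1.52  2.38] total tool d [0.0655 0.0072 0.0456] w [0.002 0.002 0.406]
[0.022, 0.002, 0.015] [0.001, 0.001, 0.135]
[0.022, -0.001, 0.015] [0.001, 0.001, 0.135]
[0.022, -0.003, 0.015] [0.001, 0.001, 0.135]
```

View pics/s10.png

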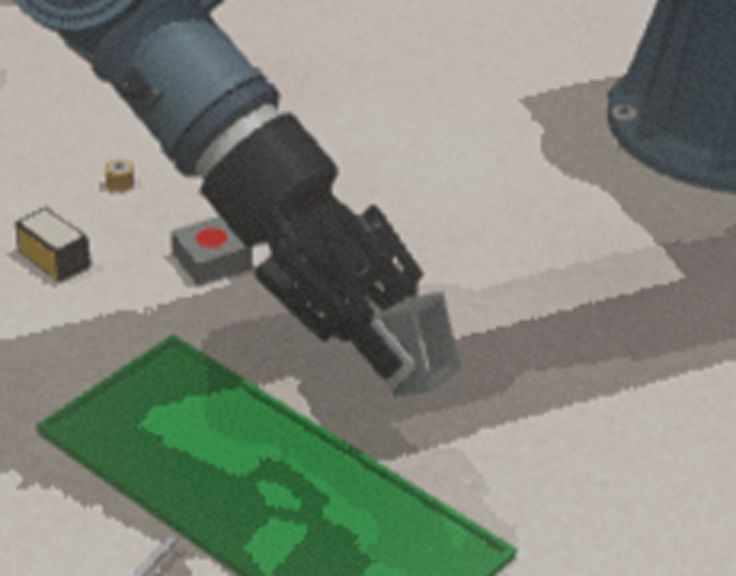

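Request:
apply_moves(plan=[{"translation": [0.022,0.002,0.015],"angular": [0,0,0.135],"hand": 0.03},{"translation": [0.022,-0.001,0.015],"angular": [0,0,0.135],"hand": 0.03},{"translation": [0.022,-0.003,0.015],"angular": [0,0,0.135],"hand": 0.03},{"translation": [0,0,0],"angular": [0,0,0],"hand": 0.03}])

```text
time_s: 19.05
eef_pos: [0.6382, 0.1681, 0.0791]
eef_rot: [-0.355, 0.617, -0.607, -0.353]
wrist_force: [0.1, -0.4, -0.8]
opening: 0.574
```

```bash
python3 - <<'E'
from pl import *
log(); snap("scene","s11",(200,110,430,290),3.2)
go([.638,.168,.012],tool(rad(90),rad(60))*R.from_euler('z',np.pi))
E
```

```text
t 19.05 p [0.6382 0.1681 0.0791] q [-0.394  0.73   1.507  0.927  1.528  2.372] open 0.0491 F [ 0.1 -0.4 -0.8] rv [ 0.818 -0.813  1.398]
rows 2 maxspeed frac 0.19 q end [-0.39  0.84  1.49  0.93  1.47  2.31] total tool d [0.0595 0.0018 0.0345] w [0.003 0.002 0.016]
[0.03, 0.001, 0.017] [0.002, 0.001, 0.008]
[0.03, 0.001, 0.017] [0.002, 0.001, 0.008]
```

View pics/s11.png

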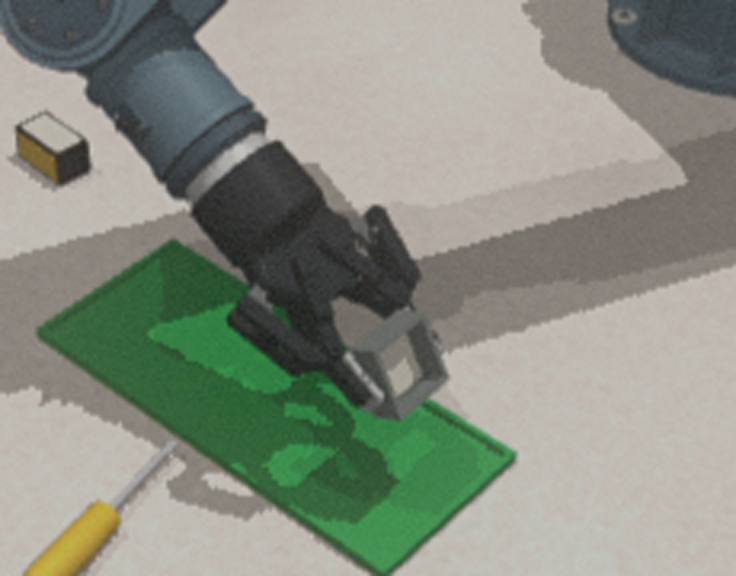

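Good. I'll lower until the pot touches the tray.

Request:
apply_moves(plan=[{"translation": [0.03,0.001,0.017],"angular": [0,0,0.008],"hand": 0.03},{"translation": [0.03,0.001,0.017],"angular": [0,0,0.008],"hand": 0.03},{"translation": [0.004,0,0.002],"angular": [0,0,0],"hand": 0.03},{"translation": [0,0,0],"angular": [0,0,0],"hand": 0.03}])

```text
time_s: 19.6
eef_pos: [0.6394, 0.1663, 0.0102]
eef_rot: [-0.354, 0.613, -0.612, -0.354]
wrist_force: [0.4, -0.3, -1.0]
opening: 0.575
```

Request:
apply_moves(plan=[{"translation": [0.002,0,0.001],"angular": [0,0,0],"hand": 0.03},{"translation": [0.002,0,0.001],"angular": [0,0,0],"hand": 0.03},{"translation": [0,0,0],"angular": [0,0,0],"hand": 0.03}])

```text
time_s: 19.98
eef_pos: [0.639, 0.1662, 0.005]
eef_rot: [-0.353, 0.613, -0.612, -0.354]
wrist_force: [-0.2, -0.3, -1.3]
opening: 0.577
```

Request:
apply_moves(plan=[{"translation": [0.0015,0,0.001],"angular": [0,0,0],"hand": 0.03},{"translation": [0.001,0,0.0005],"angular": [0,0,0],"hand": 0.03},{"translation": [0,0,0],"angular": [0,0,0],"hand": 0.03}])

```text
time_s: 20.35
eef_pos: [0.639, 0.1664, 0.0023]
eef_rot: [-0.354, 0.612, -0.612, -0.355]
wrist_force: [-1.5, 0.1, 3.9]
opening: 0.577
```

```bash
python3 - <<'E'
from pl import *
log(); snap("scene","s12",(250,150,400,270),5); 
E
```

```text
t 20.35 p [0.639  0.1664 0.0023] q [-0.396  0.865  1.474  0.933  1.465  2.301] open 0.0493 F [-1.5  0.1  3.9] rv [ 0.816 -0.818  1.411]
```

View pics/s12.png

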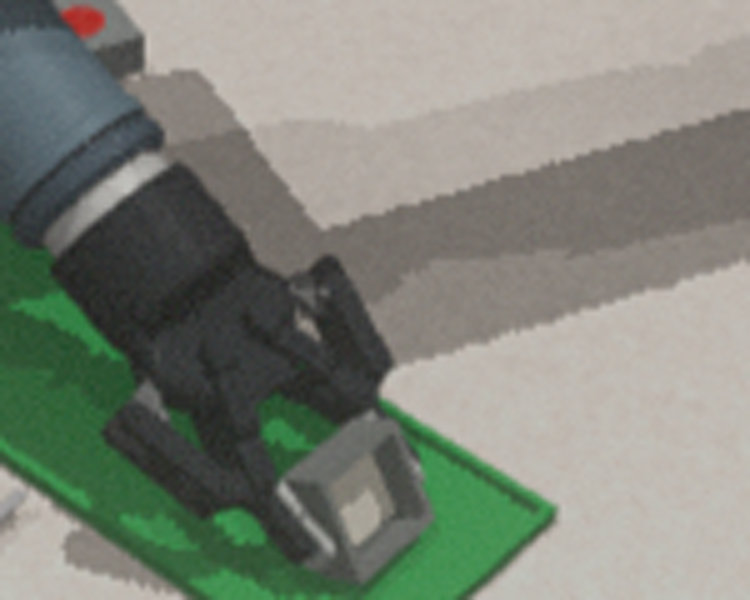

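Request:
apply_moves(plan=[{"translation": [0,0,0],"angular": [0,0,0],"hand": 0.06},{"translation": [0,0,0],"angular": [0,0,0],"hand": 0.085},{"translation": [0,0,0],"angular": [0,0,0],"hand": 0.085},{"translation": [0,0,0],"angular": [0,0,0],"hand": 0.085},{"translation": [0,0,0],"angular": [0,0,0],"hand": 0.085},{"translation": [0,0,0],"angular": [0,0,0],"hand": 0.085}])

```text
time_s: 21.15
eef_pos: [0.6389, 0.1663, 0.0016]
eef_rot: [-0.353, 0.612, -0.612, -0.354]
wrist_force: [0.4, -0.4, -0.0]
opening: 0.996
```

```bash
python3 - <<'E'
from pl import *
log(); snap("scene","s13",(250,150,400,270),5); 
E
```

```text
t 21.15 p [0.6389 0.1663 0.0016] q [-0.396  0.866  1.475  0.933  1.464  2.301] open 0.0851 F [ 0.4 -0.4 -0. ] rv [ 0.815 -0.817  1.412]
```

View pics/s13.png

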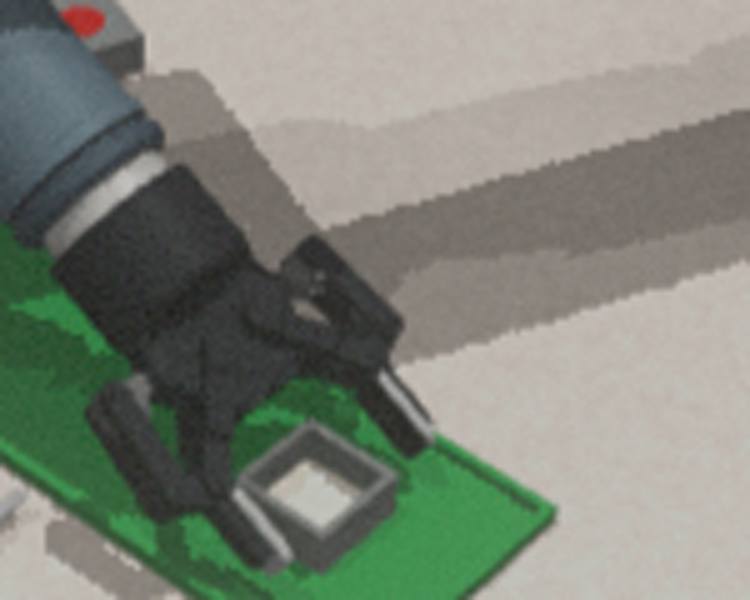

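Request:
apply_moves(plan=[{"translation": [-0.026,0,-0.015],"angular": [0,0,0],"hand": 0.085},{"translation": [-0.035,0,-0.02],"angular": [0,0,0],"hand": 0.085},{"translation": [-0.035,0,-0.02],"angular": [0,0,0],"hand": 0.085},{"translation": [0,0,0],"angular": [0,0,0],"hand": 0.085}])

```text
time_s: 21.7
eef_pos: [0.6411, 0.1659, 0.1158]
eef_rot: [-0.355, 0.614, -0.611, -0.352]
wrist_force: [-0.3, -0.3, 0.0]
opening: 0.995
```

```bash
python3 - <<'E'
from pl import *
log()
c=ctrl.camera("scene"); h=hsv(c).astype(int);m=(((h[...,0]<6)|(h[...,0]>174))&(h[...,1]>150)&(h[...,2]>60))
for k in blobs(m,10):
    M=cv2.moments(k);print(np.round(cast(c,[M["m10"]/M["m00"],M["m01"]/M["m00"]],.024),4))
y=rad(71); pc=np.array([.475,-.201,0])+.048*dirv(y)
go(pc+[0,0,.11],tool(y,rad(60))*R.from_euler('z',np.pi))
E
```

```text
t 21.7 p [0.6411 0.1659 0.1158] q [-0.396  0.669  1.511  0.926  1.556  2.424] open 0.085 F [-0.3 -0.3  0. ] rv [ 0.818 -0.811  1.409]
rows 7 maxspeed frac 0.3 q end [-1.05  0.58  1.69  0.72  1.69  2.19] total tool d [ 0.1641  0.1495 -0.2767] w [ 0.287 -0.001  0.168]
[0.023, 0.021, -0.04] [0.041, -0.0, 0.024]
[0.024, 0.019, -0.04] [0.041, -0.0, 0.024]
[0.024, 0.017, -0.041] [0.041, -0.0, 0.024]
[0.025, 0.015, -0.042] [0.041, -0.0, 0.024]
[0.025, 0.012, -0.042] [0.041, -0.0, 0.024]
[0.025, 0.01, -0.043] [0.041, -0.0, 0.024]
[0.026, 0.008, -0.043] [0.041, -0.0, 0.024]
```

Request:
apply_moves(plan=[{"translation": [0.023,0.021,-0.04],"angular": [0.041,0,0.024],"hand": 0.085},{"translation": [0.024,0.019,-0.04],"angular": [0.041,0,0.024],"hand": 0.085},{"translation": [0.024,0.017,-0.041],"angular": [0.041,0,0.024],"hand": 0.085},{"translation": [0.025,0.015,-0.042],"angular": [0.041,0,0.024],"hand": 0.085},{"translation": [0.025,0.012,-0.042],"angular": [0.041,0,0.024],"hand": 0.085},{"translation": [0.025,0.01,-0.043],"angular": [0.041,0,0.024],"hand": 0.085},{"translation": [0.026,0.008,-0.043],"angular": [0.041,0,0.024],"hand": 0.085},{"translation": [0,0,0],"angular": [0,0,0],"hand": 0.085}])

```text
time_s: 22.75
eef_pos: [0.4884, -0.1581, 0.1078]
eef_rot: [0.407, -0.5, 0.707, 0.291]
wrist_force: [1.3, 0.7, 0.7]
opening: 0.994
```

```bash
python3 - <<'E'
from pl import *
log(); snap("top","t14"); snap("scene","s14")
y=rad(71); pc=np.array([.475,-.201,0])+.048*dirv(y)
go(pc+[0,0,.0],tool(y,rad(60))*R.from_euler('z',np.pi))
E
```

```text
t 22.75 p [ 0.4884 -0.1581  0.1078] q [-1.056  0.58   1.687  0.714  1.689  2.195] open 0.0849 F [1.3 0.7 0.7] rv [ 0.984 -0.703  1.71 ]
rows 2 maxspeed frac 0.33 q end [-1.05  0.79  1.65  0.71  1.56  2.08] total tool d [ 0.0939 -0.0022  0.0536] w [ 0.001  0.001 -0.005]
[0.047, -0.001, 0.027] [0.001, 0.001, -0.002]
[0.047, -0.001, 0.027] [0.001, 0.001, -0.002]
```

View pics/t14.png

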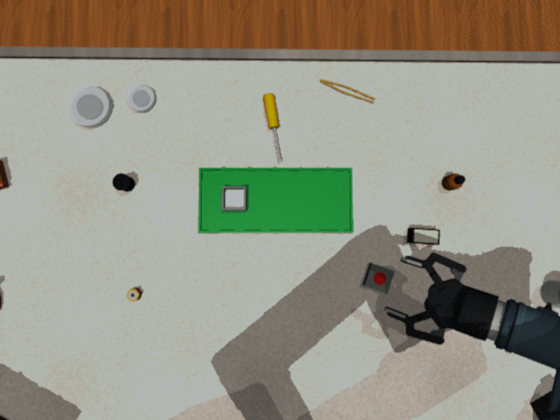

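View pics/s14.png

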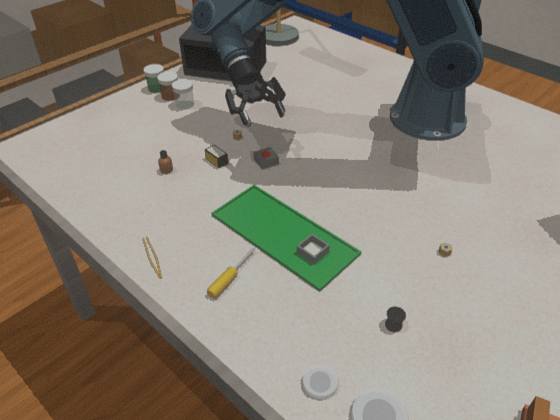

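Request:
apply_moves(plan=[{"translation": [0.047,-0.001,0.027],"angular": [0,0,-0.002],"hand": 0.085},{"translation": [0.035,-0.001,0.02],"angular": [0,0,-0.002],"hand": 0.085},{"translation": [0.012,0,0.007],"angular": [0,0,0],"hand": 0.085},{"translation": [0,0,0],"angular": [0,0,0],"hand": 0.085}])

```text
time_s: 23.35
eef_pos: [0.4911, -0.1542, 0.0003]
eef_rot: [0.407, -0.504, 0.704, 0.292]
wrist_force: [0.1, -0.5, 0.3]
opening: 0.996
```

```bash
python3 - <<'E'
from pl import *
log(); snap("scene","s15",(190,90,310,180),6); snap("top","t15",(320,210,480,330),5)
y=rad(71); pc=np.array([.475,-.201,0])+.048*dirv(y)
go(pc+[0,0,-.0075],tool(y,rad(60))*R.from_euler('z',np.pi))
E
```

```text
t 23.35 p [ 4.911e-01 -1.542e-01  3.000e-04] q [-1.047  0.788  1.644  0.71   1.565  2.085] open 0.0851 F [ 0.1 -0.5  0.3] rv [ 0.982 -0.705  1.7  ]
rows 1 maxspeed frac 0.05 q end [-1.05  0.8   1.64  0.71  1.55  2.08] total tool d [0.0079 0.0011 0.0044] w [ 0.002 -0.001  0.003]
[0.008, 0.001, 0.004] [0.002, -0.001, 0.003]
```

View pics/s15.png

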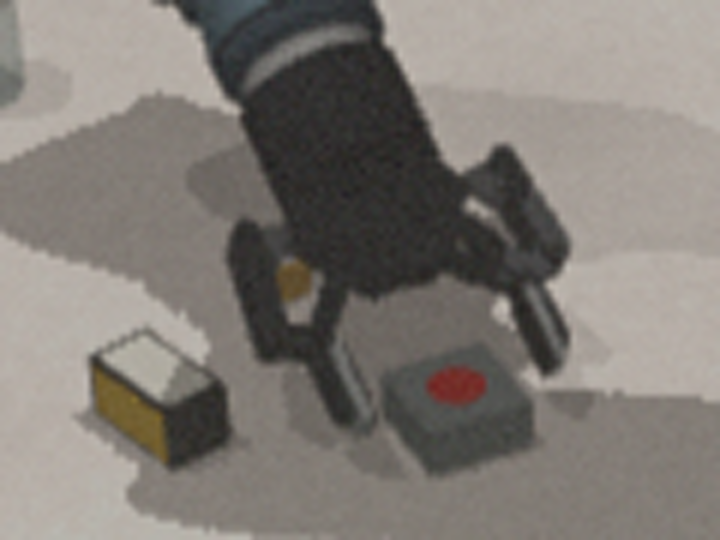

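View pics/t15.png

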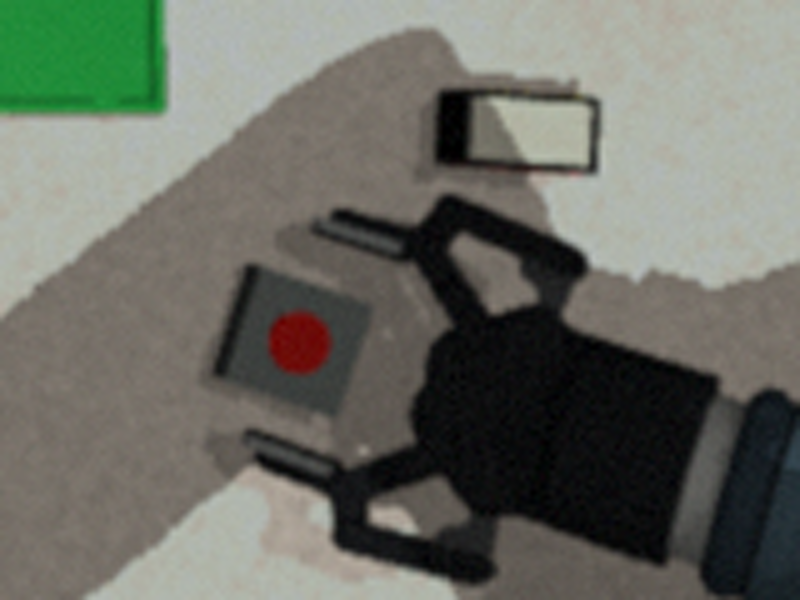

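Request:
apply_moves(plan=[{"translation": [0.008,0.001,0.005],"angular": [0,0,0],"hand": 0.085},{"translation": [0,0,0],"angular": [0,0,0],"hand": 0.04},{"translation": [0,0,0],"angular": [0,0,0],"hand": 0.03},{"translation": [0,0,0],"angular": [0,0,0],"hand": 0.03},{"translation": [0,0,0],"angular": [0,0,0],"hand": 0.03},{"translation": [0,0,0],"angular": [0,0,0],"hand": 0.03},{"translation": [0,0,0],"angular": [0,0,0],"hand": 0.03}])

```text
time_s: 24.32
eef_pos: [0.4904, -0.1554, -0.0085]
eef_rot: [0.407, -0.504, 0.705, 0.29]
wrist_force: [-1.1, -2.1, 5.4]
opening: 0.573
```

```bash
python3 - <<'E'
from pl import *
log(); snap("scene","s16",(190,90,310,180),6); snap("top","t16",(320,210,480,330),5)
E
```

```text
t 24.32 p [ 0.4904 -0.1554 -0.0085] q [-1.05   0.804  1.64   0.71   1.554  2.074] open 0.0489 F [-1.1 -2.1  5.4] rv [ 0.983 -0.701  1.701]
```

View pics/t16.png

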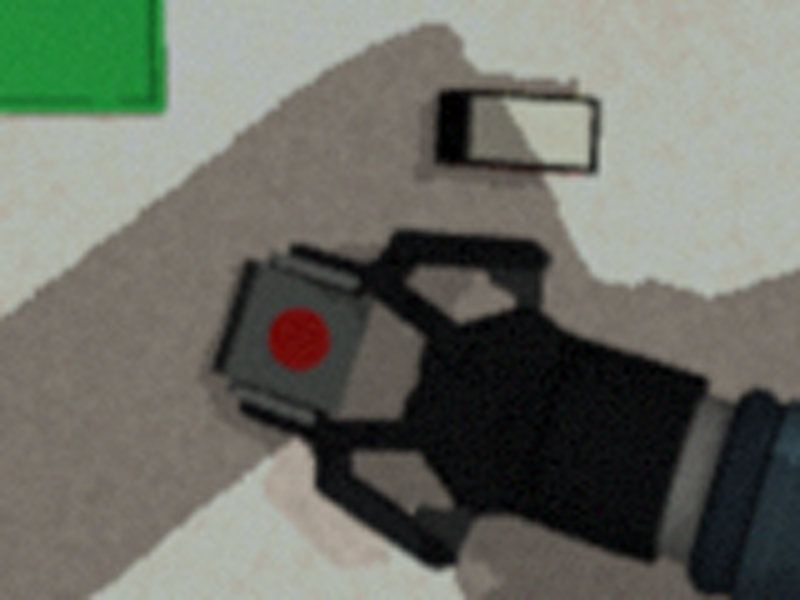

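Request:
apply_moves(plan=[{"translation": [-0.009,0,-0.005],"angular": [0,0,0],"hand": 0.03},{"translation": [-0.026,0,-0.015],"angular": [0,0,0],"hand": 0.03},{"translation": [-0.035,0,-0.02],"angular": [0,0,0],"hand": 0.03},{"translation": [-0.035,0,-0.02],"angular": [0,0,0],"hand": 0.03},{"translation": [0,0,0],"angular": [0,0,0],"hand": 0.03}])

```text
time_s: 25.05
eef_pos: [0.4915, -0.156, 0.1144]
eef_rot: [0.406, -0.505, 0.705, 0.288]
wrist_force: [-0.0, -0.3, -0.9]
opening: 0.576
```

```bash
python3 - <<'E'
from pl import *
log(); snap("scene","s17",(190,60,330,165),5)
go([.638,-.005,.13],tool(rad(90),rad(60))*R.from_euler('z',np.pi))
E
```

```text
t 25.05 p [ 0.4915 -0.156   0.1144] q [-1.048  0.567  1.686  0.717  1.694  2.196] open 0.0491 F [-0.  -0.3 -0.9] rv [ 0.981 -0.695  1.7  ]
rows 4 maxspeed frac 0.36 q end [-0.62  0.74  1.35  0.8   1.76  2.37] total tool d [-0.11   -0.0907  0.1555] w [-0.286 -0.003 -0.163]
[-0.027, -0.023, 0.039] [-0.072, -0.001, -0.041]
[-0.026, -0.026, 0.037] [-0.072, -0.001, -0.041]
[-0.025, -0.03, 0.035] [-0.072, -0.001, -0.041]
[-0.024, -0.034, 0.033] [-0.072, -0.001, -0.041]
```

View pics/s17.png

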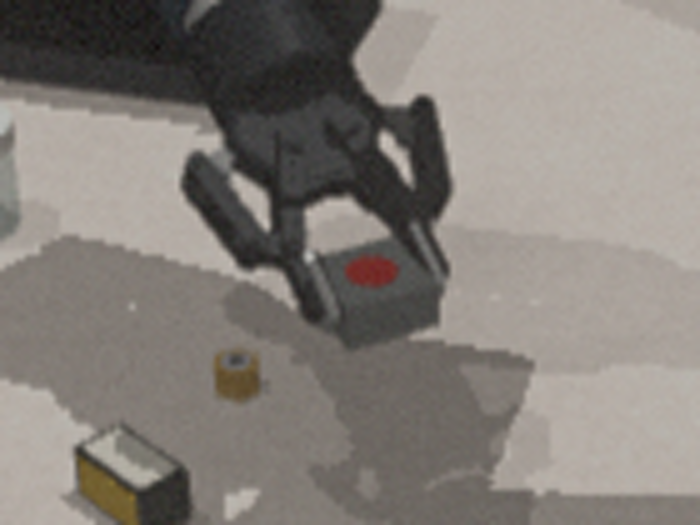

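Request:
apply_moves(plan=[{"translation": [-0.027,-0.023,0.039],"angular": [-0.072,0,-0.041],"hand": 0.03},{"translation": [-0.026,-0.026,0.037],"angular": [-0.072,0,-0.041],"hand": 0.03},{"translation": [-0.025,-0.03,0.035],"angular": [-0.072,0,-0.041],"hand": 0.03},{"translation": [-0.024,-0.034,0.033],"angular": [-0.072,0,-0.041],"hand": 0.03},{"translation": [0,0,0],"angular": [0,0,-0.16],"hand": 0.03},{"translation": [0,0,0],"angular": [0,0,-0.16],"hand": 0.03},{"translation": [0,0,0],"angular": [0,0,-0.16],"hand": 0.03},{"translation": [0,0,0],"angular": [0,0,-0.16],"hand": 0.03},{"translation": [0,0,0],"angular": [0,0,-0.16],"hand": 0.03},{"translation": [0,0,0],"angular": [0,0,-0.16],"hand": 0.03}])

```text
time_s: 26.35
eef_pos: [0.6367, -0.0044, 0.1263]
eef_rot: [-0.477, 0.826, -0.259, -0.152]
wrist_force: [0.1, 0.6, -0.3]
opening: 0.574
```

Request:
apply_moves(plan=[{"translation": [0,0,0],"angular": [0,0,-0.16],"hand": 0.03},{"translation": [0,0,0],"angular": [0,0,-0.16],"hand": 0.03},{"translation": [0,0,0],"angular": [0,0,-0.16],"hand": 0.03},{"translation": [0,0,0],"angular": [0,0,-0.16],"hand": 0.03},{"translation": [0,0,0],"angular": [0,0,-0.16],"hand": 0.03},{"translation": [0,0,0],"angular": [0,0,-0.16],"hand": 0.03},{"translation": [0,0,0],"angular": [0,0,-0.16],"hand": 0.03},{"translation": [0,0,0],"angular": [0,0,-0.16],"hand": 0.03},{"translation": [0,0,0],"angular": [0,0,-0.16],"hand": 0.03},{"translation": [0,0,0],"angular": [0,0,-0.16],"hand": 0.03}])

```text
time_s: 27.6
eef_pos: [0.6367, -0.0044, 0.1262]
eef_rot: [-0.441, 0.761, 0.413, 0.237]
wrist_force: [-0.7, 0.6, -0.5]
opening: 0.575
```

```bash
python3 - <<'E'
from pl import *
log(); snap("scene","s18",(180,60,350,190),4.5)
go([.638,-.007,.03],tool(rad(90),rad(60)))
E
```

```text
t 27.6 p [ 0.6367 -0.0044  0.1262] q [-0.62   0.747  1.35   0.798  1.759 -0.193] open 0.0491 F [-0.7  0.6 -0.5] rv [ 0.96   0.515 -0.898]
rows 4 maxspeed frac 0.43 q end [-0.62  0.9   1.32  0.79  1.67 -0.86] total tool d [-0.0704  0.0472  0.0458] w [-0.004 -0.    -0.573]
[-0.018, 0.012, 0.011] [-0.001, -0.0, -0.143]
[-0.019, 0.009, 0.011] [-0.001, -0.0, -0.143]
[-0.02, 0.006, 0.011] [-0.001, -0.0, -0.143]
[-0.021, 0.003, 0.011] [-0.001, -0.0, -0.143]
```

View pics/s18.png

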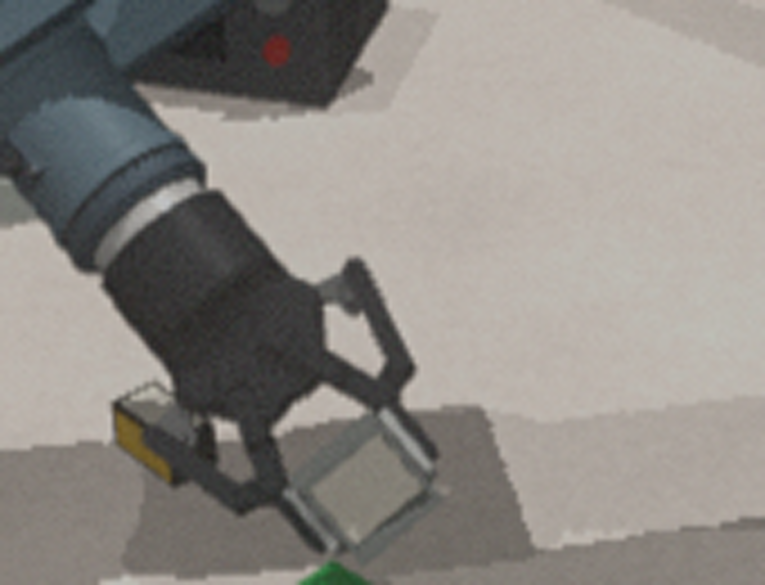

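Request:
apply_moves(plan=[{"translation": [-0.018,0.012,0.011],"angular": [0,0,-0.143],"hand": 0.03},{"translation": [-0.019,0.009,0.011],"angular": [0,0,-0.143],"hand": 0.03},{"translation": [-0.02,0.006,0.011],"angular": [0,0,-0.143],"hand": 0.03},{"translation": [-0.021,0.003,0.011],"angular": [0,0,-0.143],"hand": 0.03},{"translation": [0,0,0],"angular": [0,0,0],"hand": 0.03}])

```text
time_s: 28.28
eef_pos: [0.6353, -0.008, 0.0299]
eef_rot: [-0.359, 0.616, 0.607, 0.35]
wrist_force: [-0.2, 0.7, -0.1]
opening: 0.576
```

```bash
python3 - <<'E'
from pl import *
log(); snap("scene","s19",(200,110,400,290),3.5)
go([.638,-.007,.006],tool(rad(90),rad(60)))
E
```

```text
t 28.27 p [ 0.6353 -0.008   0.0299] q [-0.625  0.901  1.322  0.782  1.676 -0.848] open 0.0492 F [-0.2  0.7 -0.1] rv [ 0.827  0.805 -1.398]
rows 1 maxspeed frac 0.13 q end [-0.62  0.94  1.31  0.78  1.65 -0.88] total tool d [-0.0213  0.0022  0.014 ] w [-0.004 -0.002 -0.017]
[-0.021, 0.002, 0.014] [-0.004, -0.002, -0.017]
```

View pics/s19.png

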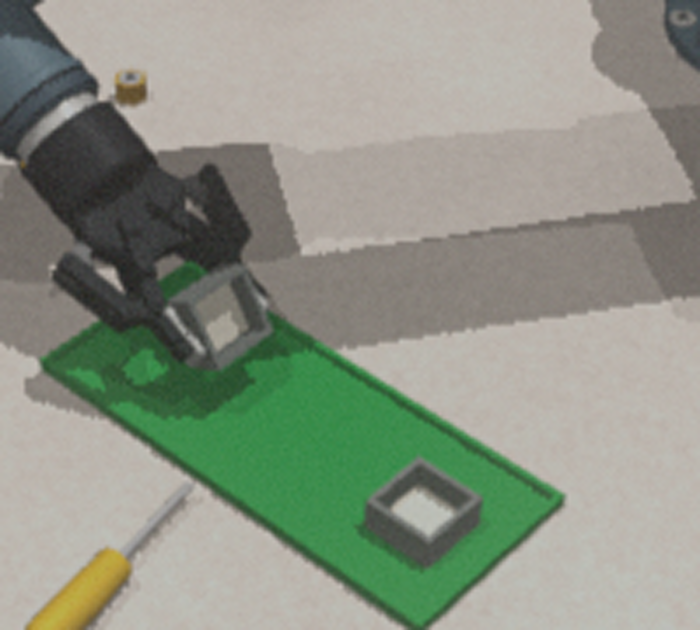

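Request:
apply_moves(plan=[{"translation": [-0.021,0.001,0.013],"angular": [-0.004,0,-0.017],"hand": 0.03},{"translation": [-0.0015,0,0.001],"angular": [0,0,0],"hand": 0.03},{"translation": [0,0,0],"angular": [0,0,0],"hand": 0.03}])

```text
time_s: 28.7
eef_pos: [0.6384, -0.0084, 0.0073]
eef_rot: [-0.352, 0.611, 0.614, 0.355]
wrist_force: [1.0, -0.0, -0.9]
opening: 0.575
```

Request:
apply_moves(plan=[{"translation": [-0.0015,0,0.001],"angular": [0,0,0],"hand": 0.03},{"translation": [-0.001,0,0.0005],"angular": [0,0,0],"hand": 0.03},{"translation": [0,0,0],"angular": [0,0,0],"hand": 0.03}])

```text
time_s: 29.08
eef_pos: [0.6381, -0.0084, 0.0037]
eef_rot: [-0.352, 0.611, 0.614, 0.355]
wrist_force: [0.1, -0.8, -0.9]
opening: 0.578
```

Request:
apply_moves(plan=[{"translation": [-0.0015,0,0.001],"angular": [0,0,0],"hand": 0.03},{"translation": [-0.001,0,0.0005],"angular": [0,0,0],"hand": 0.03},{"translation": [0,0,0],"angular": [0,0,0],"hand": 0.03}])

```text
time_s: 29.45
eef_pos: [0.6382, -0.0083, 0.0011]
eef_rot: [-0.352, 0.61, 0.614, 0.356]
wrist_force: [-0.2, -0.2, 3.6]
opening: 0.577
```

Contact. Releasing the pot and backing off upward.

Request:
apply_moves(plan=[{"translation": [0,0,0],"angular": [0,0,0],"hand": 0.06},{"translation": [0,0,0],"angular": [0,0,0],"hand": 0.085},{"translation": [0,0,0],"angular": [0,0,0],"hand": 0.085},{"translation": [0,0,0],"angular": [0,0,0],"hand": 0.085},{"translation": [0,0,0],"angular": [0,0,0],"hand": 0.085},{"translation": [0.026,0,-0.015],"angular": [0,0,0],"hand": 0.085},{"translation": [0.035,0,-0.02],"angular": [0,0,0],"hand": 0.085},{"translation": [0.035,0,-0.02],"angular": [0,0,0],"hand": 0.085},{"translation": [0.035,0,-0.02],"angular": [0,0,0],"hand": 0.085}])

```text
time_s: 30.58
eef_pos: [0.637, -0.0077, 0.1527]
eef_rot: [-0.352, 0.611, 0.614, 0.355]
wrist_force: [0.3, 0.1, 0.2]
opening: 0.992
```

```bash
python3 - <<'E'
from pl import *
log(); snap("top","t20"); snap("scene","s20")
E
```

```text
t 30.57 p [ 0.637  -0.0077  0.1527] q [-0.625  0.709  1.35   0.803  1.784 -0.754] open 0.0847 F [0.3 0.1 0.2] rv [ 0.812  0.82  -1.417]
```

View pics/t20.png

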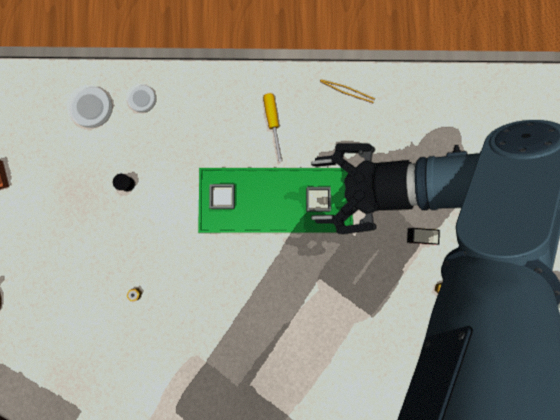

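View pics/s20.png

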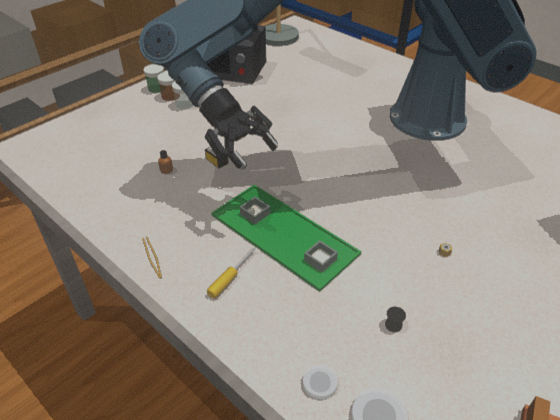

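```bash
python3 - <<'E'
from pl import *
im=cv2.imread("pics/m_top.png")
a=cv2.resize(im[282:308,120:148],None,fx=14,fy=14,interpolation=cv2.INTER_CUBIC); b=cv2.resize(im[277:303,430:458],None,fx=14,fy=14,interpolation=cv2.INTER_CUBIC)
cv2.imwrite("pics/hex.png",np.hstack([a,b]))
go([.452,-.30,.12],tool(rad(0),0)*R.from_euler('z',0))
E
```

```text
rows 11 maxspeed frac 0.46 q end [-0.8   0.19  1.76 -0.    1.19  0.77] total tool d [-0.1755 -0.1884 -0.2342] w [-0.804 -0.823  1.423]
[-0.016, -0.017, -0.021] [-0.073, -0.075, 0.129]
[-0.02, -0.013, -0.021] [-0.073, -0.075, 0.129]
[-0.023, -0.009, -0.02] [-0.073, -0.075, 0.129]
[-0.025, -0.005, -0.019] [-0.073, -0.075, 0.129]
[-0.027, 0.0, -0.017] [-0.073, -0.075, 0.129]
[-0.027, 0.005, -0.015] [-0.073, -0.075, 0.129]
[-0.028, 0.009, -0.012] [-0.073, -0.075, 0.129]
[-0.027, 0.014, -0.01] [-0.073, -0.075, 0.129]
[-0.025, 0.018, -0.006] [-0.073, -0.075, 0.129]
[-0.023, 0.021, -0.003] [-0.073, -0.075, 0.129]
[-0.02, 0.024, 0.0] [-0.073, -0.075, 0.129]
```

View pics/hex.png

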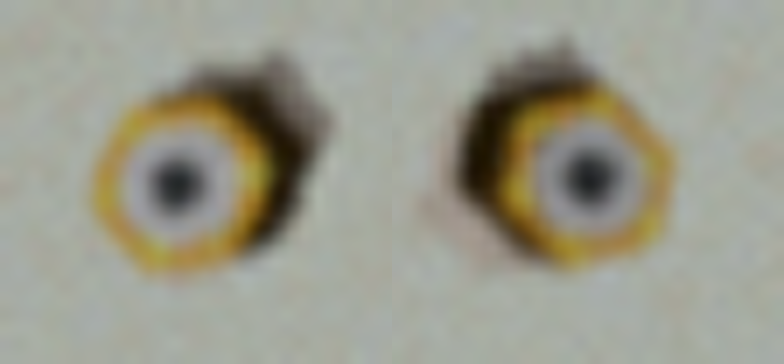

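```bash
python3 - <<'E'
from pl import *
c=ctrl.camera("top")
P=cast(c,[[132.2,294.6],[444.1,289.8]],.018); print(P)
s=ctrl.camera("scene"); cv2.imwrite("pics/s21.png",cv2.resize(s["img"][230:270,425:465,::-1],None,fx=10,fy=10)); print(proj(s,P))
go([P[1][0],P[1][1],.08],tool(rad(106),0))
E
```

```text
[[ 0.43972194  0.31061362  0.018     ]
 [ 0.45025815 -0.33807231  0.018     ]]
[[445.62713849 246.14039573]
 [236.14622618 130.89595345]]
rows 8 maxspeed frac 0.34 q end [-0.85  0.29  1.73  0.    1.12 -1.13] total tool d [-0.2264 -0.1884 -0.2499] w [ 0.152 -1.038 -0.247]
[-0.028, -0.024, -0.031] [0.019, -0.13, -0.031]
[-0.031, -0.025, -0.027] [0.019, -0.13, -0.031]
[-0.034, -0.027, -0.022] [0.019, -0.13, -0.031]
[-0.035, -0.028, -0.017] [0.019, -0.13, -0.031]
[-0.036, -0.029, -0.012] [0.019, -0.13, -0.031]
[-0.037, -0.031, -0.007] [0.019, -0.13, -0.031]
[-0.036, -0.032, -0.001] [0.019, -0.13, -0.031]
[-0.035, -0.033, 0.004] [0.019, -0.13, -0.031]
```

View pics/s21.png

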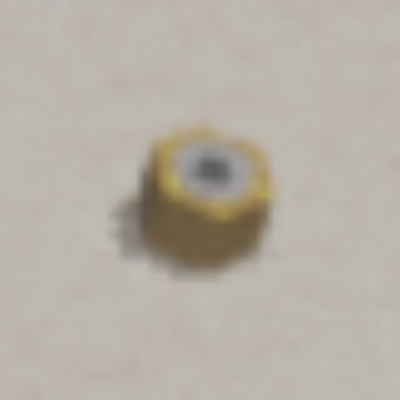

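Request:
apply_moves(plan=[{"translation": [-0.028,-0.024,-0.031],"angular": [0.019,-0.13,-0.031],"hand": 0.085},{"translation": [-0.031,-0.025,-0.027],"angular": [0.019,-0.13,-0.031],"hand": 0.085},{"translation": [-0.034,-0.027,-0.022],"angular": [0.019,-0.13,-0.031],"hand": 0.085},{"translation": [-0.035,-0.028,-0.017],"angular": [0.019,-0.13,-0.031],"hand": 0.085},{"translation": [-0.036,-0.029,-0.012],"angular": [0.019,-0.13,-0.031],"hand": 0.085},{"translation": [-0.037,-0.031,-0.007],"angular": [0.019,-0.13,-0.031],"hand": 0.085},{"translation": [-0.036,-0.032,-0.001],"angular": [0.019,-0.13,-0.031],"hand": 0.085},{"translation": [-0.035,-0.033,0.004],"angular": [0.019,-0.13,-0.031],"hand": 0.085},{"translation": [0,0,0],"angular": [0,0,0],"hand": 0.085}])

```text
time_s: 31.9
eef_pos: [0.4461, -0.3357, 0.0777]
eef_rot: [-0.002, 0.602, 0.798, -0.0]
wrist_force: [1.1, -0.3, 0.5]
opening: 0.995
```

```bash
python3 - <<'E'
from pl import *
log(); snap("scene","s22",(190,60,310,165),5)
go([.4503,-.338,.0],tool(rad(106),0))
E
```

```text
t 31.9 p [ 0.4461 -0.3357  0.0777] q [-0.857  0.284  1.742 -0.002  1.119 -1.134] open 0.085 F [ 1.1 -0.3  0.5] rv [ 5.000e-03 -1.000e-03 -1.849e+00]
rows 2 maxspeed frac 0.21 q end [-0.85  0.41  1.76  0.    0.97 -1.13] total tool d [-0.0035  0.0023  0.0783] w [-0.002 -0.003 -0.001]
[-0.002, 0.001, 0.039] [-0.001, -0.002, -0.0]
[-0.002, 0.001, 0.039] [-0.001, -0.002, -0.0]
```

View pics/s22.png

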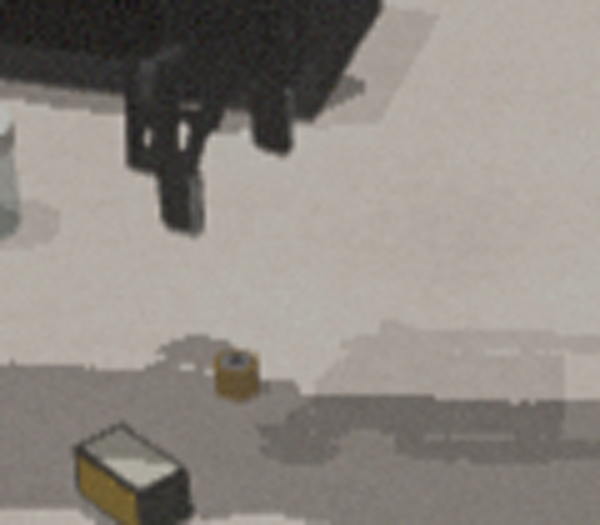

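Request:
apply_moves(plan=[{"translation": [-0.002,0.001,0.039],"angular": [-0.001,-0.002,0],"hand": 0.085},{"translation": [-0.002,0.001,0.039],"angular": [-0.001,-0.002,0],"hand": 0.085},{"translation": [0,0,0.015],"angular": [0,0,0],"hand": 0.085},{"translation": [0,0,0],"angular": [0,0,0],"hand": 0.085}])

```text
time_s: 32.45
eef_pos: [0.4513, -0.339, -0.0144]
eef_rot: [0.001, 0.602, 0.799, -0.0]
wrist_force: [0.5, -0.1, 0.7]
opening: 0.993
```

```bash
python3 - <<'E'
from pl import *
log(); snap("scene","s23",(190,80,290,160),6);snap("top","t23",(400,240,490,330),6)
go([.4503,-.338,-.025],tool(rad(106),0))
E
```

```text
t 32.45 p [ 0.4513 -0.339  -0.0144] q [-8.540e-01  4.370e-01  1.762e+00 -1.000e-03  9.410e-01 -1.134e+00] open 0.0848 F [ 0.5 -0.1  0.7] rv [-1.000e-03 -1.000e-03 -1.851e+00]
rows 1 maxspeed frac 0.06 q end [-0.85  0.45  1.77 -0.    0.92 -1.13] total tool d [ 0.0033 -0.0014  0.0128] w [0.002 0.006 0.001]
[0.003, -0.001, 0.013] [0.002, 0.006, 0.001]
```

View pics/s23.png

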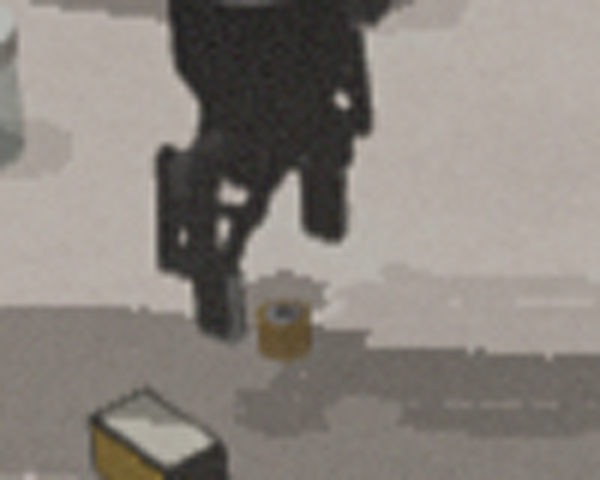

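View pics/t23.png

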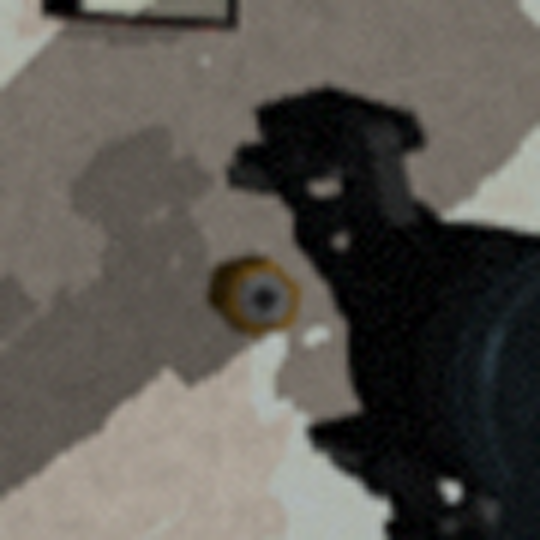

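Request:
apply_moves(plan=[{"translation": [0.003,-0.001,0.012],"angular": [0.002,0.004,0],"hand": 0.085},{"translation": [0,0,0],"angular": [0,0,0],"hand": 0.05},{"translation": [0,0,0],"angular": [0,0,0],"hand": 0.03},{"translation": [0,0,0],"angular": [0,0,0],"hand": 0.01},{"translation": [0,0,0],"angular": [0,0,0],"hand": 0.01},{"translation": [0,0,0],"angular": [0,0,0],"hand": 0.01},{"translation": [0,0,0],"angular": [0,0,0],"hand": 0.01},{"translation": [0,0,0],"angular": [0,0,0],"hand": 0.01}])

```text
time_s: 33.55
eef_pos: [0.4503, -0.3381, -0.0246]
eef_rot: [0.001, 0.602, 0.799, -0.001]
wrist_force: [-0.4, 0.4, 5.9]
opening: 0.256
```

```bash
python3 - <<'E'
from pl import *
log(); snap("scene","s24",(190,80,290,160),6)
E
```

```text
t 33.55 p [ 0.4503 -0.3381 -0.0246] q [-8.540e-01  4.530e-01  1.766e+00 -1.000e-03  9.210e-01 -1.133e+00] open 0.0219 F [-0.4  0.4  5.9] rv [-1.00e-03 -1.00e-03 -1.85e+00]
```

View pics/s24.png

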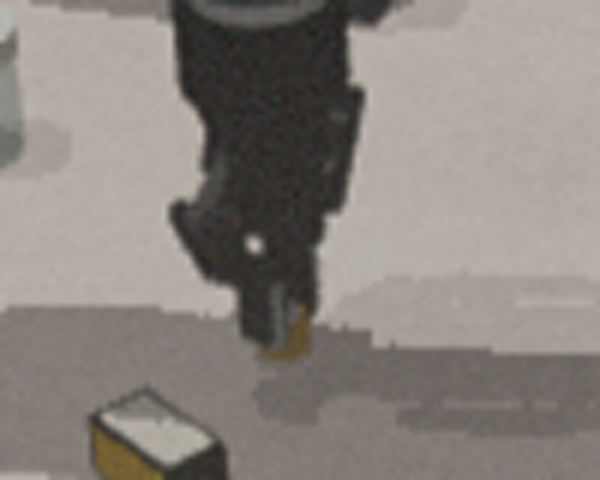

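Request:
apply_moves(plan=[{"translation": [0,0,-0.01],"angular": [0,0,0],"hand": 0.01},{"translation": [0,0,-0.03],"angular": [0,0,0],"hand": 0.01},{"translation": [0,0,-0.04],"angular": [0,0,0],"hand": 0.01},{"translation": [0,0,-0.03],"angular": [0,0,0],"hand": 0.01},{"translation": [0,0,0],"angular": [0,0,0],"hand": 0.01}])

```text
time_s: 34.22
eef_pos: [0.4513, -0.339, 0.0876]
eef_rot: [0.003, 0.602, 0.799, -0.001]
wrist_force: [-0.4, 0.8, -0.7]
opening: 0.255
```

```bash
cat >> pl.py <<'E'
def trayPots(c):
    h=hsv(c).astype(int);H,S,V=h[...,0],h[...,1],h[...,2]
    m=((S<110)).astype(np.uint8); roi=np.zeros_like(m); roi[172:229,205:348]=1
    for k in blobs(m*roi,150):
        r=cv2.minAreaRect(k); p=cast(c,cv2.boxPoints(r),.029); e=p[1]-p[0]
        print("tray pot px",np.round(r[0],1),np.round(r[1],1),"rim ctr",np.round(cast(c,r[0],.029)[0],4),"yaw%90",round(np.degrees(np.arctan2(e[1],e[0]))%90,1))
E
python3 - <<'E'
from pl import *
log(); snap("scene","s25",(190,50,310,160),6); c=snap("top","t25"); trayPots(c)
E
```

```text
t 34.23 p [ 0.4513 -0.339   0.0876] q [-8.540e-01  2.760e-01  1.729e+00 -1.000e-03  1.131e+00 -1.133e+00] open 0.0218 F [-0.4  0.8 -0.7] rv [-0.006 -0.002 -1.851]
tray pot px [318. 199.] [24. 24.] rim ctr [ 0.6389 -0.0734  0.029 ] yaw%90 0.3
tray pot px [221. 196.] [24. 24.] rim ctr [0.6442 0.1293 0.029 ] yaw%90 0.3
```

View pics/s25.png

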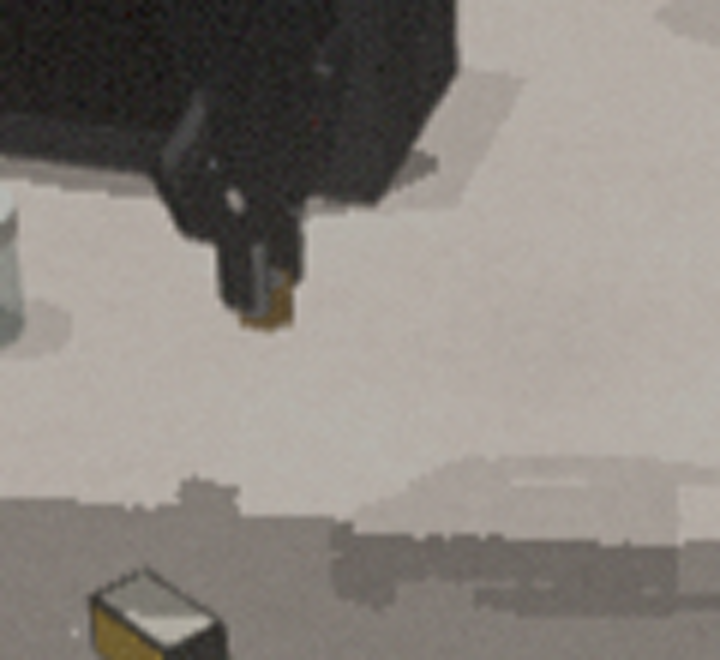

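View pics/t25.png

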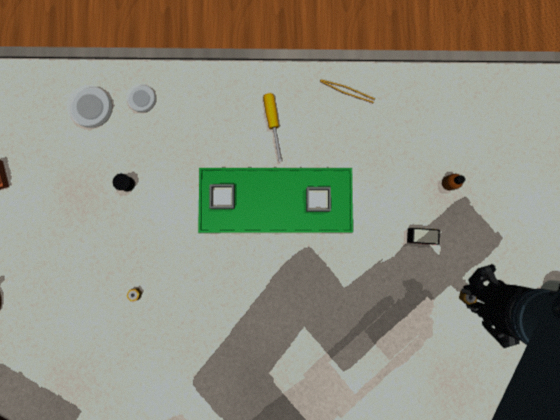

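```bash
python3 - <<'E'
from pl import *
go([.639,-.0735,.06],tool(rad(98),0))
E
```

```text
rows 6 maxspeed frac 0.31 q end [-0.3   0.47  1.53  0.    1.14 -0.44] total tool d [0.201  0.2549 0.024 ] w [-0.001  0.     0.14 ]
[0.034, 0.042, 0.004] [-0.0, 0.0, 0.023]
[0.034, 0.042, 0.004] [-0.0, 0.0, 0.023]
[0.035, 0.041, 0.004] [-0.0, 0.0, 0.023]
[0.036, 0.04, 0.004] [-0.0, 0.0, 0.023]
[0.037, 0.039, 0.004] [-0.0, 0.0, 0.023]
[0.038, 0.038, 0.004] [-0.0, 0.0, 0.023]
```

Request:
apply_moves(plan=[{"translation": [0.034,0.042,0.004],"angular": [0,0,0.023],"hand": 0.01},{"translation": [0.034,0.042,0.004],"angular": [0,0,0.023],"hand": 0.01},{"translation": [0.035,0.041,0.004],"angular": [0,0,0.023],"hand": 0.01},{"translation": [0.036,0.04,0.004],"angular": [0,0,0.023],"hand": 0.01},{"translation": [0.037,0.039,0.004],"angular": [0,0,0.023],"hand": 0.01},{"translation": [0.038,0.038,0.004],"angular": [0,0,0.023],"hand": 0.01},{"translation": [0,0,0],"angular": [0,0,0],"hand": 0.01}])

```text
time_s: 35.2
eef_pos: [0.6386, -0.0711, 0.0575]
eef_rot: [-0.002, 0.654, 0.757, -0.001]
wrist_force: [-1.0, -0.5, -1.1]
opening: 0.255
```

```bash
python3 - <<'E'
from pl import *
log(); snap("scene","s26",(180,90,380,270),4); c=snap("top","t26",(200,140,380,260),4)
go([.639,-.0735,.0],tool(rad(98),0))
E
```

```text
t 35.2 p [ 0.6386 -0.0711  0.0575] q [-0.295  0.477  1.524 -0.     1.146 -0.441] open 0.0218 F [-1.  -0.5 -1.1] rv [ 0.005 -0.002 -1.717]
rows 2 maxspeed frac 0.13 q end [-0.3   0.55  1.54  0.    1.04 -0.44] total tool d [0.0006 0.002  0.0581] w [-0.005 -0.001  0.004]
[0.0, 0.001, 0.029] [-0.002, -0.0, 0.002]
[0.0, 0.001, 0.029] [-0.002, -0.0, 0.002]
```

View pics/s26.png

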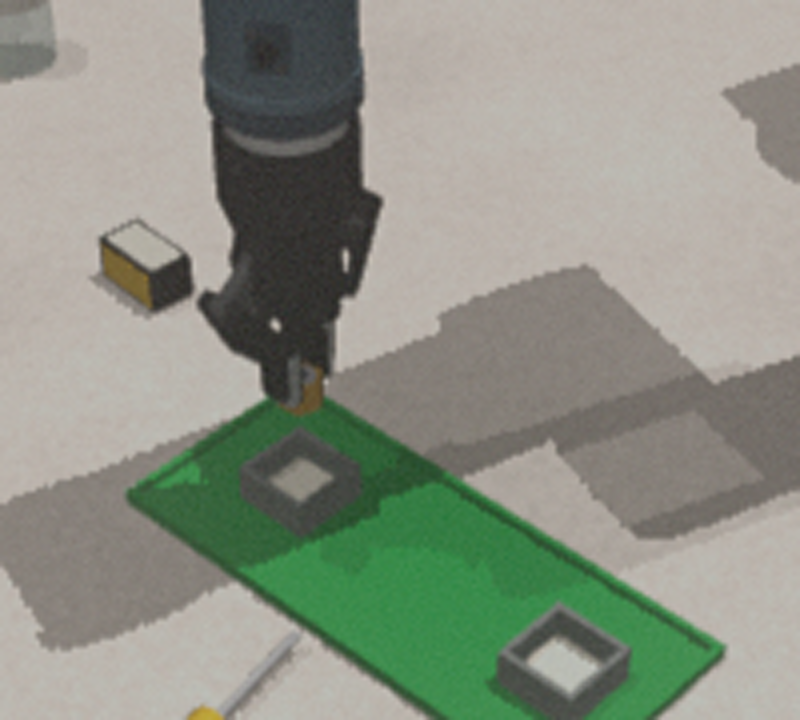

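View pics/t26.png

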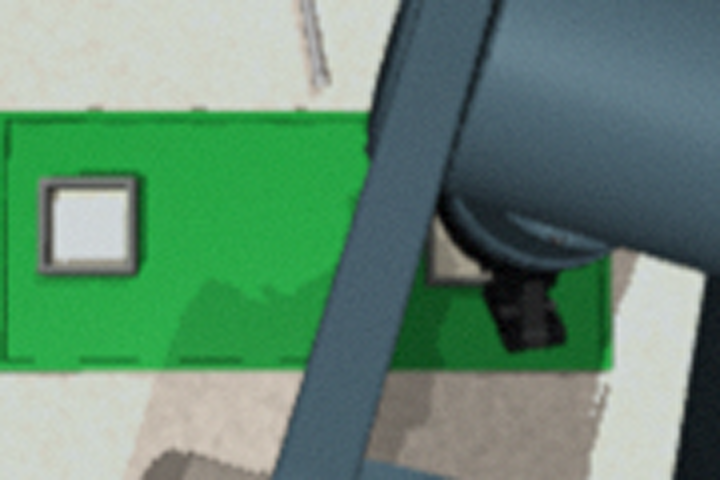

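Request:
apply_moves(plan=[{"translation": [0,0.001,0.03],"angular": [-0.002,0,0],"hand": 0.01},{"translation": [0,0.001,0.02],"angular": [-0.002,0,0],"hand": 0.01},{"translation": [0,0,0.009],"angular": [0,0,0],"hand": 0.01},{"translation": [0,0,0],"angular": [0,0,0],"hand": 0.01}])

```text
time_s: 35.8
eef_pos: [0.6401, -0.0754, 0.0006]
eef_rot: [0.0, 0.656, 0.755, 0.001]
wrist_force: [0.8, -0.3, -0.9]
opening: 0.255
```

```bash
python3 - <<'E'
from pl import *
log(); snap("scene","s27",(210,150,310,235),7)
E
```

```text
t 35.8 p [ 6.401e-01 -7.540e-02  6.000e-04] q [-3.010e-01  5.550e-01  1.541e+00  1.000e-03  1.044e+00 -4.430e-01] open 0.0218 F [ 0.8 -0.3 -0.9] rv [-1.000e-03  1.000e-03 -1.712e+00]
```

View pics/s27.png

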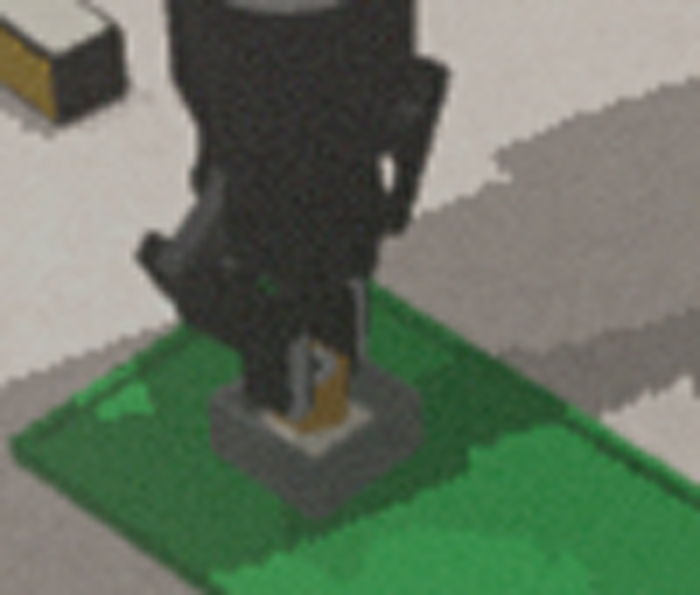

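Request:
apply_moves(plan=[{"translation": [0,-0.001,0.002],"angular": [0,0,0],"hand": 0.01},{"translation": [0,0,0],"angular": [0,0,0],"hand": 0.045},{"translation": [0,0,0],"angular": [0,0,0],"hand": 0.045},{"translation": [0,0,0],"angular": [0,0,0],"hand": 0.045},{"translation": [0,0,-0.03],"angular": [0,0,0],"hand": 0.06},{"translation": [0,0,-0.05],"angular": [0,0,0],"hand": 0.085},{"translation": [0,0,-0.05],"angular": [0,0,0],"hand": 0.085},{"translation": [0,0,0],"angular": [0,0,0],"hand": 0.085}])

```text
time_s: 36.85
eef_pos: [0.6432, -0.0761, 0.1355]
eef_rot: [0.006, 0.655, 0.755, 0.003]
wrist_force: [0.2, -0.5, 0.4]
opening: 0.997
```

```bash
python3 - <<'E'
from pl import *
log(); snap("scene","s28",(210,150,310,235),7)
go([.44,.3105,.09],tool(rad(98),0))
E
```

```text
t 36.85 p [ 0.6432 -0.0761  0.1355] q [-3.010e-01  3.850e-01  1.480e+00  1.000e-03  1.263e+00 -4.430e-01] open 0.0852 F [ 0.2 -0.5  0.4] rv [-0.014  0.007 -1.713]
rows 8 maxspeed frac 0.32 q end [ 0.39  0.22  1.79 -0.    1.13  0.25] total tool d [ 0.4108 -0.145   0.0399] w [0.008 0.003 0.002]
[0.051, -0.018, 0.005] [0.001, 0.0, 0.0]
[0.051, -0.018, 0.005] [0.001, 0.0, 0.0]
[0.051, -0.018, 0.005] [0.001, 0.0, 0.0]
[0.051, -0.018, 0.005] [0.001, 0.0, 0.0]
[0.051, -0.018, 0.005] [0.001, 0.0, 0.0]
[0.051, -0.018, 0.005] [0.001, 0.0, 0.0]
[0.051, -0.018, 0.005] [0.001, 0.0, 0.0]
[0.051, -0.018, 0.005] [0.001, 0.0, 0.0]
```

View pics/s28.png

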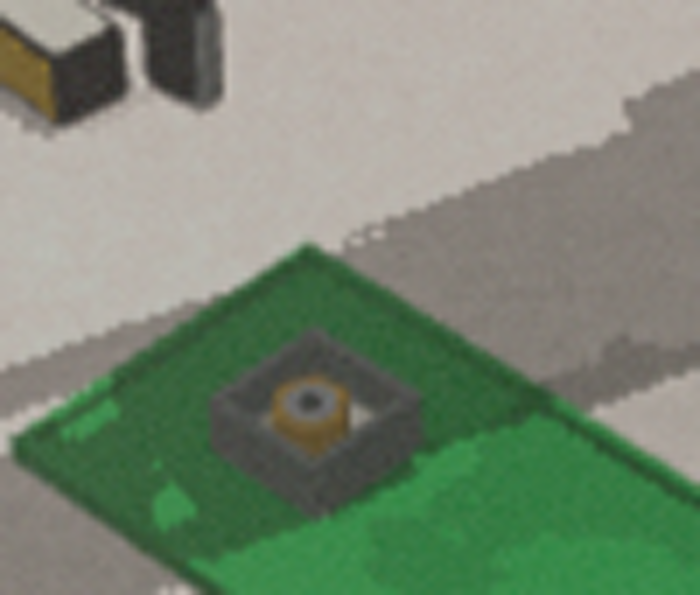

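Pillar 2 stands upright inside pot B. Next is pillar 1, keeping yaw 98° because its flats lie at about 8°.

Request:
apply_moves(plan=[{"translation": [0.051,-0.018,0],"angular": [0.001,0,0],"hand": 0.085},{"translation": [0.051,-0.018,0],"angular": [0.001,0,0],"hand": 0.085},{"translation": [0.051,-0.018,0],"angular": [0.001,0,0],"hand": 0.085},{"translation": [0.051,-0.018,0],"angular": [0.001,0,0],"hand": 0.085},{"translation": [0.051,-0.018,0.01],"angular": [0.001,0,0],"hand": 0.085},{"translation": [0.051,-0.018,0.01],"angular": [0.001,0,0],"hand": 0.085},{"translation": [0.051,-0.018,0.01],"angular": [0.001,0,0],"hand": 0.085},{"translation": [0.051,-0.018,0.01],"angular": [0.001,0,0],"hand": 0.085},{"translation": [0,0,0],"angular": [0,0,0],"hand": 0.085}])

```text
time_s: 38.02
eef_pos: [0.4351, 0.3104, 0.0865]
eef_rot: [-0.003, 0.653, 0.757, -0.004]
wrist_force: [0.2, -1.3, -0.1]
opening: 0.996
```

```bash
python3 - <<'E'
from pl import *
log(); snap("scene","s29",(350,130,500,270),4.5);c=snap("top","t29",(80,220,230,340),4.5)
go([.44,.3105,-.012],tool(rad(98),0))
E
```

```text
t 38.02 p [0.4351 0.3104 0.0865] q [3.970e-01 2.270e-01 1.794e+00 1.000e-03 1.131e+00 2.490e-01] open 0.085 F [ 0.2 -1.3 -0.1] rv [ 0.006 -0.01  -1.718]
rows 2 maxspeed frac 0.27 q end [0.39 0.39 1.83 0.   0.93 0.25] total tool d [0.0021 0.003  0.0998] w [-0.007  0.002  0.004]
[0.001, 0.001, 0.05] [-0.004, 0.001, 0.002]
[0.001, 0.001, 0.05] [-0.004, 0.001, 0.002]
```

View pics/s29.png

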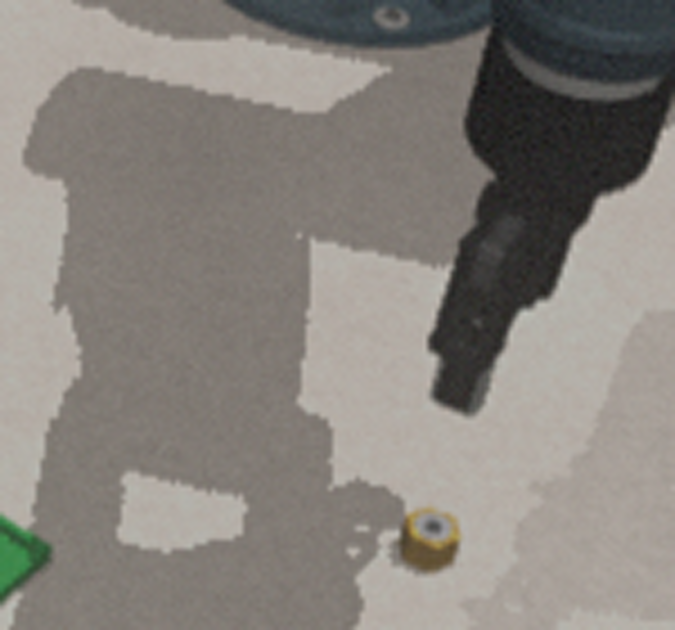

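View pics/t29.png

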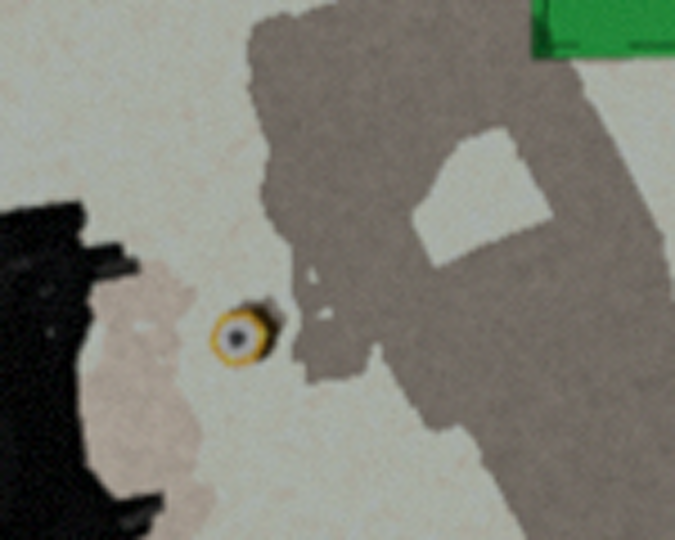

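Request:
apply_moves(plan=[{"translation": [0.001,0.001,0.05],"angular": [-0.004,0,0],"hand": 0.085},{"translation": [0.001,0.001,0.045],"angular": [-0.004,0,0],"hand": 0.085},{"translation": [0,0,0],"angular": [0,0,0],"hand": 0.085}])

```text
time_s: 38.5
eef_pos: [0.4378, 0.3077, -0.0093]
eef_rot: [-0.001, 0.656, 0.755, -0.003]
wrist_force: [0.1, 0.2, 0.2]
opening: 0.996
```

```bash
python3 - <<'E'
from pl import *
log(); snap("scene","s30",(390,190,490,270),6);
go([.44,.3105,-.0245],tool(rad(98),0))
E
```

```text
t 38.5 p [ 0.4378  0.3077 -0.0093] q [ 0.392  0.381  1.831 -0.002  0.935  0.253] open 0.0851 F [0.1 0.2 0.2] rv [ 1.00e-03 -7.00e-03 -1.71e+00]
rows 1 maxspeed frac 0.1 q end [0.39 0.41 1.83 0.   0.9  0.25] total tool d [0.0017 0.0003 0.0176] w [-0.001  0.002  0.   ]
[0.002, 0.0, 0.018] [-0.001, 0.002, 0.0]
```

View pics/s30.png

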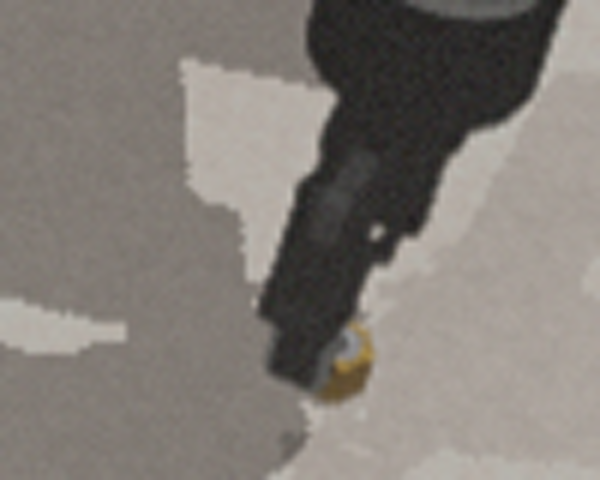

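Request:
apply_moves(plan=[{"translation": [0.003,0,0.015],"angular": [-0.001,0.002,0],"hand": 0.085},{"translation": [0,0,0],"angular": [0,0,0],"hand": 0.05},{"translation": [0,0,0],"angular": [0,0,0],"hand": 0.03},{"translation": [0,0,0],"angular": [0,0,0],"hand": 0.01},{"translation": [0,0,0],"angular": [0,0,0],"hand": 0.01},{"translation": [0,0,0],"angular": [0,0,0],"hand": 0.01},{"translation": [0,0,0],"angular": [0,0,0],"hand": 0.01},{"translation": [0,0,0],"angular": [0,0,0],"hand": 0.01}])

```text
time_s: 39.55
eef_pos: [0.4408, 0.3138, -0.0199]
eef_rot: [0.001, 0.655, 0.755, 0.002]
wrist_force: [-2.0, -0.6, 5.3]
opening: 0.245
```

Request:
apply_moves(plan=[{"translation": [0,0,-0.01],"angular": [0,0,0],"hand": 0.01},{"translation": [0,0,-0.03],"angular": [0,0,0],"hand": 0.01},{"translation": [0,0,-0.04],"angular": [0,0,0],"hand": 0.01},{"translation": [0,0,-0.03],"angular": [0,0,0],"hand": 0.01},{"translation": [0,0,0],"angular": [0,0,0],"hand": 0.01}])

```text
time_s: 40.17
eef_pos: [0.4421, 0.3143, 0.0925]
eef_rot: [0.002, 0.655, 0.755, 0.005]
wrist_force: [-0.4, -0.2, -0.8]
opening: 0.242
```

```bash
python3 - <<'E'
from pl import *
log(); snap("scene","s31",(370,130,490,270),4.5);c=snap("top","t31"); trayPots(c)
go([.644,.129,.06],tool(rad(98),0))
E
```

```text
t 40.17 p [0.4421 0.3143 0.0925] q [0.399 0.22  1.788 0.    1.123 0.257] open 0.0207 F [-0.4 -0.2 -0.8] rv [-0.005  0.011 -1.713]
tray pot px [318. 199.] [24. 24.] rim ctr [ 0.6389 -0.0734  0.029 ] yaw%90 0.3
tray pot px [221.5 196. ] [24. 25.] rim ctr [0.6442 0.1283 0.029 ] yaw%90 0.3
rows 6 maxspeed frac 0.24 q end [ 0.02  0.5   1.49  0.    1.16 -0.12] total tool d [-0.2113  0.1762  0.0296] w [ 0.004 -0.001  0.002]
[-0.035, 0.029, 0.005] [0.001, -0.0, 0.0]
[-0.035, 0.029, 0.005] [0.001, -0.0, 0.0]
[-0.035, 0.029, 0.005] [0.001, -0.0, 0.0]
[-0.035, 0.029, 0.005] [0.001, -0.0, 0.0]
[-0.035, 0.029, 0.005] [0.001, -0.0, 0.0]
[-0.035, 0.029, 0.005] [0.001, -0.0, 0.0]
```

View pics/s31.png

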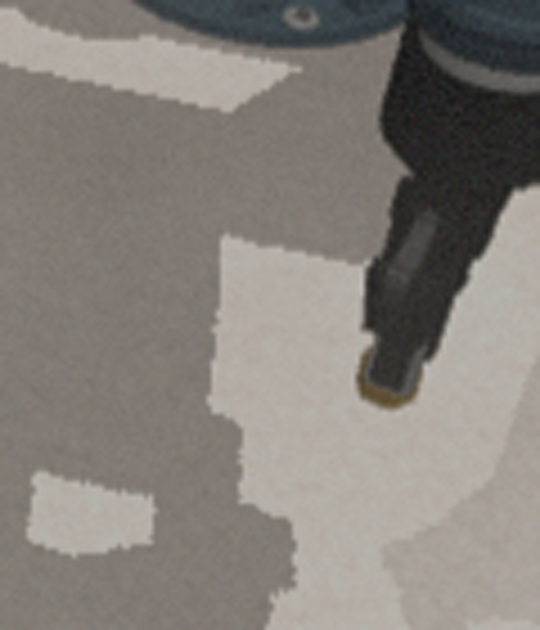

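View pics/t31.png

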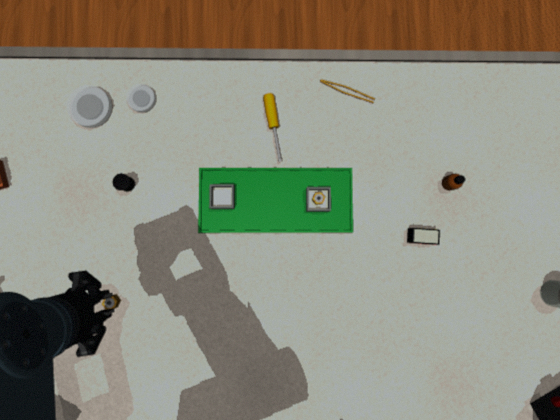

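Request:
apply_moves(plan=[{"translation": [-0.035,0.029,0],"angular": [0.001,0,0],"hand": 0.01},{"translation": [-0.035,0.029,0],"angular": [0.001,0,0],"hand": 0.01},{"translation": [-0.035,0.029,0.005],"angular": [0.001,0,0],"hand": 0.01},{"translation": [-0.035,0.029,0.005],"angular": [0.001,0,0],"hand": 0.01},{"translation": [-0.035,0.029,0.005],"angular": [0.001,0,0],"hand": 0.01},{"translation": [-0.033,0.029,0.005],"angular": [0.001,0,0],"hand": 0.01},{"translation": [0,0,0],"angular": [0,0,0],"hand": 0.01}])

```text
time_s: 41.15
eef_pos: [0.642, 0.1292, 0.0665]
eef_rot: [-0.002, 0.657, 0.754, -0.001]
wrist_force: [-0.1, -0.7, -0.8]
opening: 0.24
```

```bash
python3 - <<'E'
from pl import *
log(); snap("scene","s32",(240,150,400,280),4.5)
go([.644,.131,.0],tool(rad(98),0))
E
```

```text
t 41.15 p [0.642  0.1292 0.0665] q [ 1.700e-02  4.900e-01  1.484e+00  1.000e-03  1.173e+00 -1.210e-01] open 0.0205 F [-0.1 -0.7 -0.8] rv [ 0.005 -0.003 -1.709]
rows 2 maxspeed frac 0.15 q end [ 0.02  0.58  1.5   0.    1.06 -0.12] total tool d [-0.0003  0.0038  0.0666] w [-0.006 -0.002 -0.   ]
[-0.0, 0.002, 0.033] [-0.003, -0.001, -0.0]
[-0.0, 0.002, 0.033] [-0.003, -0.001, -0.0]
```

View pics/s32.png

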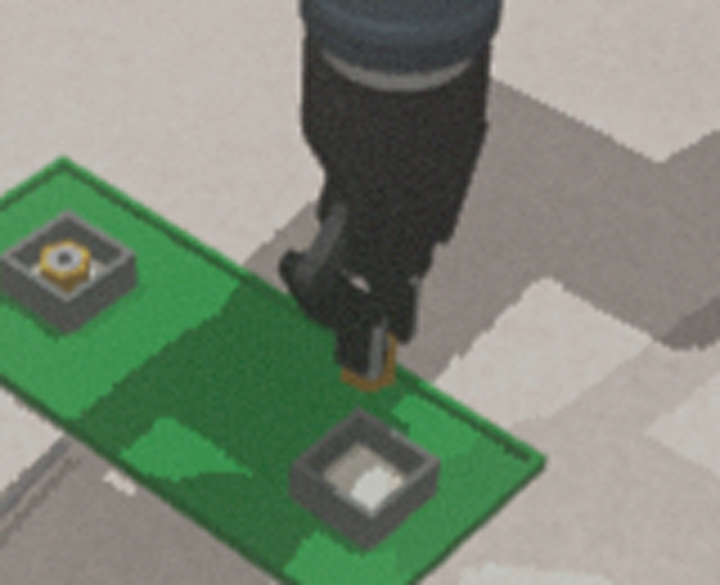

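Request:
apply_moves(plan=[{"translation": [0,0.001,0.033],"angular": [-0.003,0,0],"hand": 0.01},{"translation": [0,0.001,0.022],"angular": [-0.003,0,0],"hand": 0.01},{"translation": [0,0.001,0.01],"angular": [0,0,0],"hand": 0.01},{"translation": [0,0,0],"angular": [0,0,0],"hand": 0.01}])

```text
time_s: 41.7
eef_pos: [0.6432, 0.1332, 0.0032]
eef_rot: [0.0, 0.655, 0.756, 0.001]
wrist_force: [0.1, 0.8, 0.6]
opening: 0.242
```

```bash
python3 - <<'E'
from pl import *
log(); snap("scene","s33",(270,190,370,275),7)
E
```

```text
t 41.7 p [0.6432 0.1332 0.0032] q [ 0.023  0.573  1.506  0.002  1.061 -0.121] open 0.0207 F [0.1 0.8 0.6] rv [-0.     0.003 -1.713]
```

View pics/s33.png

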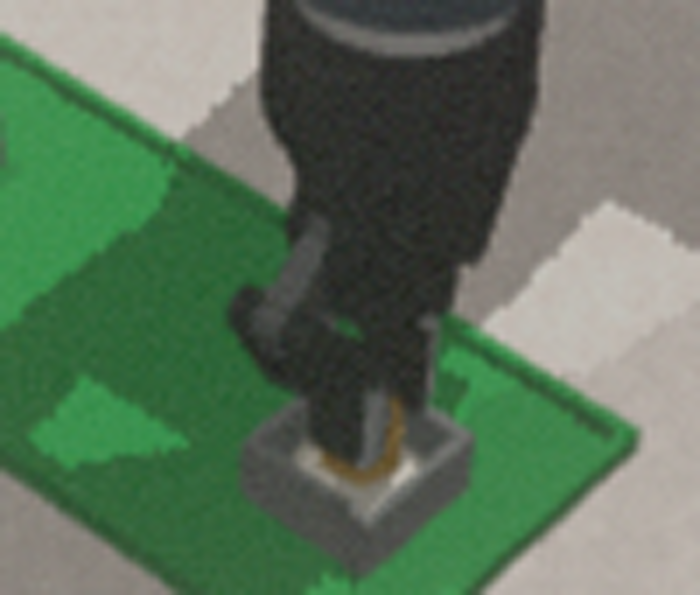

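Request:
apply_moves(plan=[{"translation": [-0.001,0,0.004],"angular": [0,0,0],"hand": 0.01},{"translation": [0,0,0],"angular": [0,0,0],"hand": 0.045},{"translation": [0,0,0],"angular": [0,0,0],"hand": 0.045},{"translation": [0,0,0],"angular": [0,0,0],"hand": 0.045},{"translation": [0,0,-0.03],"angular": [0,0,0],"hand": 0.06},{"translation": [0,0,-0.05],"angular": [0,0,0],"hand": 0.085},{"translation": [0,0,-0.05],"angular": [0,0,0],"hand": 0.085},{"translation": [0,0,0],"angular": [0,0,0],"hand": 0.085}])

```text
time_s: 42.75
eef_pos: [0.648, 0.1314, 0.1365]
eef_rot: [0.005, 0.655, 0.755, 0.006]
wrist_force: [0.8, -0.4, -1.2]
opening: 0.992
```

```bash
python3 - <<'E'
from pl import *
log(); snap("scene","s34",(200,170,380,290),4)
c=ctrl.camera("top"); trayPots(c)
h=hsv(c).astype(int);H,S,V=h[...,0],h[...,1],h[...,2]
# marker
w=(S<40)&(V>165); roi=np.zeros_like(w); roi[226:246,400:445]=1
for k in blobs(w&roi,60):
    r=cv2.minAreaRect(k);p=cast(c,cv2.boxPoints(r),.032);print("white",np.round(r[0],1),np.round(r[1],1),r[2],np.round(p.mean(0),4));print(np.round(p,4))
blk=(V<70)&(roi>0)
for k in blobs(((blk|(w&roi))).astype(np.uint8),60):
    r=cv2.minAreaRect(k); print("all",np.round(r[0],1),np.round(r[1],1),r[2],np.round(cast(c,cv2.boxPoints(r),.032),4))
cv2.imwrite("pics/mk.png",cv2.resize(c["img"][220:252,395:450,::-1],None,fx=12,fy=12,interpolation=cv2.INTER_CUBIC))
E
```

```text
t 42.75 p [0.648  0.1314 0.1365] q [ 0.02   0.411  1.442  0.002  1.274 -0.122] open 0.0848 F [ 0.8 -0.4 -1.2] rv [-0.011  0.013 -1.713]
tray pot px [318. 199.] [24. 24.] rim ctr [ 0.6389 -0.0734  0.029 ] yaw%90 0.3
tray pot px [219. 200.] [56. 28.] rim ctr [0.6358 0.1333 0.029 ] yaw%90 0.3
white [425.5 236. ] [12. 23.] 90.0 [ 0.5623 -0.2965  0.032 ]
[[ 0.5747 -0.2727  0.032 ]
 [ 0.5749 -0.3209  0.032 ]
 [ 0.55   -0.3201  0.032 ]
 [ 0.5498 -0.2721  0.032 ]]
white [422.  235.5] [19. 44.] 90.0 [ 0.5634 -0.2892  0.032 ]
[[ 0.5829 -0.2436  0.032 ]
 [ 0.5832 -0.3358  0.032 ]
 [ 0.5438 -0.3346  0.032 ]
 [ 0.5436 -0.2428  0.032 ]]
all [422.  235.5] [19. 44.] 90.0 [[ 0.5829 -0.2436  0.032 ]
 [ 0.5832 -0.3358  0.032 ]
 [ 0.5438 -0.3346  0.032 ]
 [ 0.5436 -0.2428  0.032 ]]
```

View pics/s34.png

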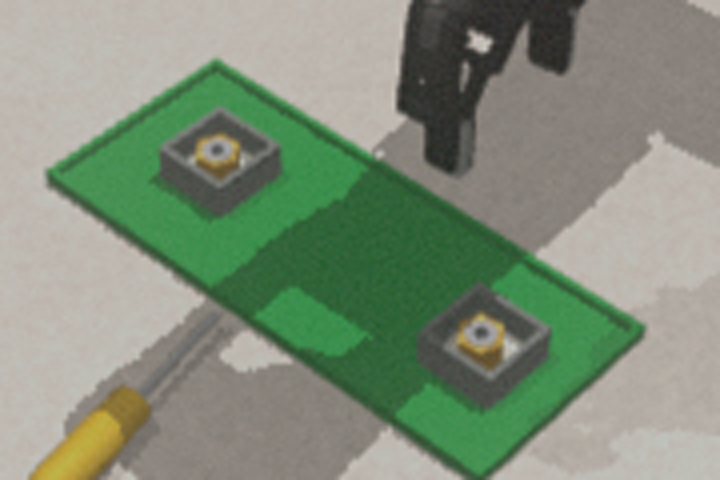

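View pics/mk.png

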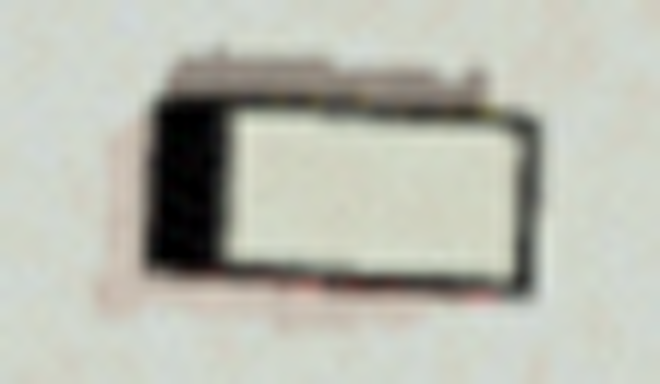

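```bash
python3 - <<'E'
from kin import *
from pl import *
o=pose()[2]; print(np.round(o["q"],2))
C=np.array([.5635,-.297,.016]); y=rad(-3.4)
for yy in (y,y+np.pi):
  for pit in (45,20,0,-20,-45):
    Rt=tool(yy,rad(pit)); d=Rt.apply([0,0,1])
    for up in (0,.08):
      s=ik(C+.046*d+[0,0,up],Rt,nt=14); print(round(np.degrees(yy)),pit,up,[np.round(x,2).tolist() for x in s])
E
```

```text
[ 0.02  0.42  1.45  0.    1.27 -0.12]
-3 45 0 [[-0.95, 0.48, 2.04, 1.48, 0.59, -0.61]]
-3 45 0.08 [[-0.95, 0.29, 2.06, 1.23, 0.62, -0.31]]
-3 20 0 [[-0.78, 0.46, 1.82, 0.39, 0.63, 0.55]]
-3 20 0.08 [[-0.78, 0.32, 1.81, 0.33, 0.78, 0.64]]
-3 0 0 [[-0.67, 0.59, 1.56, 0.0, 0.99, 0.96]]
-3 0 0.08 [[-0.67, 0.47, 1.55, 0.0, 1.12, 0.96]]
-3 -20 0 [[-0.59, 0.79, 1.27, -0.18, 1.39, 1.1]]
-3 -20 0.08 [[-0.59, 0.68, 1.26, -0.17, 1.5, 1.08]]
-3 -45 0 [[-0.52, 1.1, 0.87, -0.34, 1.88, 1.13]]
-3 -45 0.08 [[-0.52, 1.0, 0.89, -0.35, 1.97, 1.1]]
177 45 0 [[-0.52, 1.1, 0.87, -0.34, 1.88, -2.01]]
177 45 0.08 [[-0.52, 1.0, 0.89, -0.35, 1.97, -2.05]]
177 20 0 [[-0.59, 0.79, 1.27, -0.18, 1.39, -2.04]]
177 20 0.08 [[-0.59, 0.68, 1.26, -0.17, 1.5, -2.06]]
177 0 0 [[-0.67, 0.59, 1.56, -0.0, 0.99, -2.18]]
177 0 0.08 [[-0.67, 0.47, 1.55, -0.0, 1.12, -2.18]]
177 -20 0 [[-0.78, 0.46, 1.82, 0.39, 0.63, -2.59]]
177 -20 0.08 [[-0.78, 0.32, 1.81, 0.33, 0.78, -2.5]]
177 -45 0 [[-0.95, 0.48, 2.04, 1.48, 0.59, 2.53]]
177 -45 0.08 [[-0.95, 0.29, 2.06, 1.23, 0.62, 2.84]]
```

```bash
python3 - <<'E'
from pl import *
go([.56,-.297,.16],tool(rad(-3.4),0))
E
```

```text
rows 11 maxspeed frac 0.26 q end [-0.67  0.34  1.49  0.    1.31  0.96] total tool d [-0.412  -0.1438 -0.0305] w [ 0.003 -0.006  1.772]
[-0.037, -0.013, -0.003] [0.0, -0.001, 0.161]
[-0.039, -0.007, -0.003] [0.0, -0.001, 0.161]
[-0.04, -0.001, -0.003] [0.0, -0.001, 0.161]
[-0.039, 0.006, -0.003] [0.0, -0.001, 0.161]
[-0.038, 0.012, -0.003] [0.0, -0.001, 0.161]
[-0.035, 0.018, -0.003] [0.0, -0.001, 0.161]
[-0.032, 0.023, -0.003] [0.0, -0.001, 0.161]
[-0.028, 0.028, -0.003] [0.0, -0.001, 0.161]
[-0.023, 0.032, -0.003] [0.0, -0.001, 0.161]
[-0.018, 0.036, -0.003] [0.0, -0.001, 0.161]
[-0.012, 0.038, -0.003] [0.0, -0.001, 0.161]
```

Request:
apply_moves(plan=[{"translation": [-0.037,-0.013,-0.003],"angular": [0,0,0.161],"hand": 0.085},{"translation": [-0.039,-0.007,-0.003],"angular": [0,0,0.161],"hand": 0.085},{"translation": [-0.04,-0.001,-0.003],"angular": [0,0,0.161],"hand": 0.085},{"translation": [-0.039,0.006,-0.003],"angular": [0,0,0.161],"hand": 0.085},{"translation": [-0.038,0.012,-0.003],"angular": [0,0,0.161],"hand": 0.085},{"translation": [-0.035,0.018,-0.003],"angular": [0,0,0.161],"hand": 0.085},{"translation": [-0.032,0.023,-0.003],"angular": [0,0,0.161],"hand": 0.085},{"translation": [-0.028,0.028,-0.003],"angular": [0,0,0.161],"hand": 0.085},{"translation": [-0.023,0.032,-0.003],"angular": [0,0,0.161],"hand": 0.085},{"translation": [-0.018,0.036,-0.003],"angular": [0,0,0.161],"hand": 0.085}])

```text
time_s: 44.1
eef_pos: [0.5648, -0.2577, 0.1568]
eef_rot: [-0.002, 0.999, 0.049, 0.0]
wrist_force: [0.5, -0.1, -0.3]
opening: 1.0
```

```bash
python3 - <<'E'
from pl import *
log(); snap("scene","s35"); c=snap("top","t35"); trayPots(c)
C=np.array([.5635,-.297,.016]);Rt=tool(rad(-3.4),rad(45)); d=Rt.apply([0,0,1])
go(C+.046*d+[0,0,.1],Rt)
E
```

```text
t 44.1 p [ 0.5648 -0.2577  0.1568] q [-0.621  0.318  1.523  0.004  1.303  0.851] open 0.0854 F [ 0.5 -0.1 -0.3] rv [ 0.004  0.001 -0.097]
tray pot px [318. 199.] [24. 24.] rim ctr [ 0.6389 -0.0734  0.029 ] yaw%90 0.3
tray pot px [221.5 196. ] [24. 25.] rim ctr [0.6442 0.1283 0.029 ] yaw%90 0.3
rows 5 maxspeed frac 1.02 q end [-0.95  0.24  2.06  1.17  0.64 -0.23] total tool d [0.0275 0.0412 0.0737] w [-0.063  0.782  0.146]
[0.006, 0.008, 0.015] [-0.013, 0.156, 0.029]
[0.003, 0.008, 0.016] [-0.013, 0.156, 0.029]
[0.001, 0.008, 0.016] [-0.013, 0.156, 0.029]
[-0.001, 0.007, 0.016] [-0.013, 0.156, 0.029]
[-0.003, 0.007, 0.016] [-0.013, 0.156, 0.029]
```

View pics/s35.png

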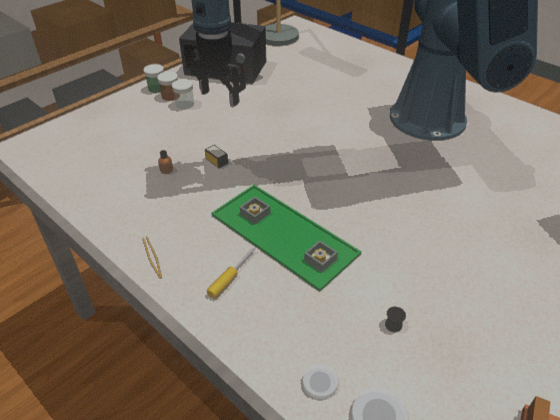

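View pics/t35.png

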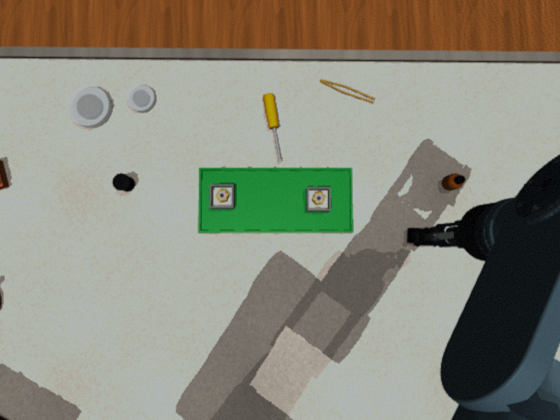

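Request:
apply_moves(plan=[{"translation": [0.003,0.005,0.009],"angular": [-0.007,0.09,0.016],"hand": 0.085},{"translation": [0.003,0.005,0.009],"angular": [-0.007,0.09,0.016],"hand": 0.085},{"translation": [0.002,0.005,0.009],"angular": [-0.007,0.09,0.016],"hand": 0.085},{"translation": [0.001,0.005,0.009],"angular": [-0.007,0.09,0.016],"hand": 0.085},{"translation": [0,0.005,0.009],"angular": [-0.007,0.09,0.016],"hand": 0.085},{"translation": [0,0.004,0.009],"angular": [-0.007,0.09,0.016],"hand": 0.085},{"translation": [-0.001,0.004,0.009],"angular": [-0.007,0.09,0.016],"hand": 0.085},{"translation": [-0.001,0.004,0.009],"angular": [-0.007,0.09,0.016],"hand": 0.085},{"translation": [0,0,0],"angular": [0,0.05,0.01],"hand": 0.085}])

```text
time_s: 45.32
eef_pos: [0.5959, -0.2915, 0.0892]
eef_rot: [0.005, 0.926, -0.02, 0.377]
wrist_force: [-0.6, -0.4, 0.2]
opening: 0.996
```

```bash
python3 - <<'E'
from pl import *
log(); snap("scene","s36",(150,60,310,200),5); snap("top","t36",(360,180,500,300),5)
C=np.array([.5635,-.297,.016]);Rt=tool(rad(-3.4),rad(45)); d=Rt.apply([0,0,1])
go(C+.046*d+[0,0,.045],Rt)
E
```

```text
t 45.33 p [ 0.5959 -0.2915  0.0892] q [-0.946  0.224  2.052  1.122  0.659 -0.188] open 0.0851 F [-0.6 -0.4  0.2] rv [-0.011  0.774  0.042]
rows 2 maxspeed frac 0.34 q end [-0.95  0.37  2.05  1.34  0.6  -0.44] total tool d [-0.0416  0.008   0.0438] w [-0.017  0.014  0.008]
[-0.021, 0.004, 0.022] [-0.009, 0.007, 0.004]
[-0.021, 0.004, 0.022] [-0.009, 0.007, 0.004]
```

View pics/s36.png

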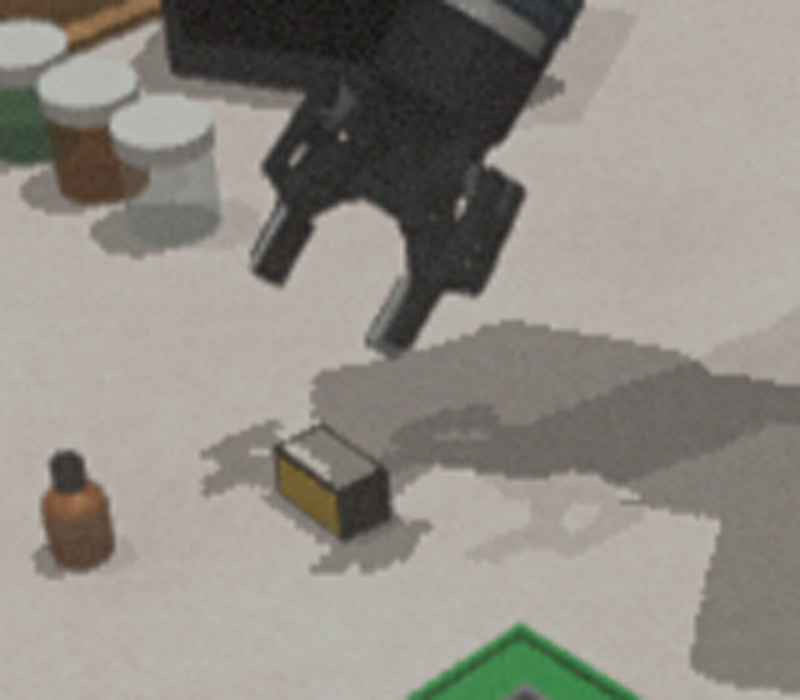

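View pics/t36.png

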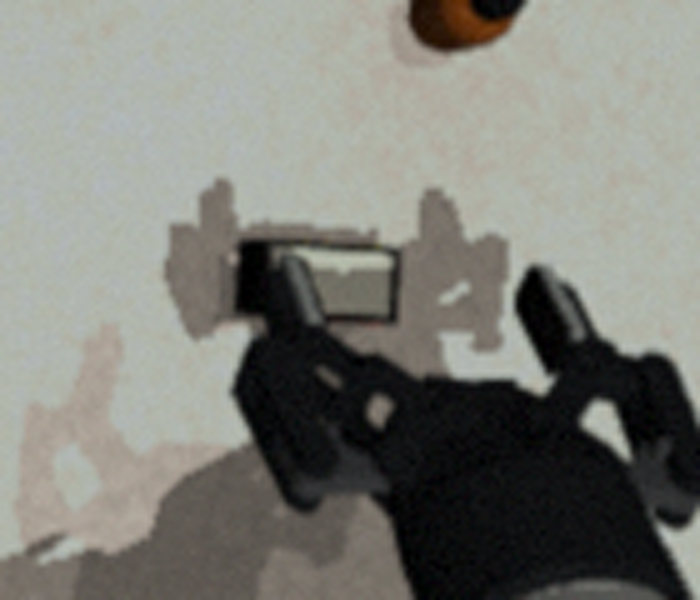

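Request:
apply_moves(plan=[{"translation": [-0.021,0.004,0.022],"angular": [-0.009,0.007,0.004],"hand": 0.085},{"translation": [-0.021,0.003,0.022],"angular": [-0.009,0.007,0.004],"hand": 0.085},{"translation": [0,0,0],"angular": [0,0,0],"hand": 0.085}])

```text
time_s: 45.8
eef_pos: [0.5971, -0.2982, 0.0285]
eef_rot: [0.011, 0.924, -0.027, 0.382]
wrist_force: [-0.9, 1.3, -0.4]
opening: 0.994
```

```bash
python3 - <<'E'
from pl import *
log(); snap("scene","s37",(170,80,290,190),6); snap("top","t37",(380,200,480,290),6)
C=np.array([.5635,-.297,.016]);Rt=tool(rad(-3.4),rad(45)); d=Rt.apply([0,0,1])
go(C+.046*d,Rt)
E
```

```text
t 45.8 p [ 0.5971 -0.2982  0.0285] q [-0.949  0.37   2.053  1.337  0.6   -0.438] open 0.0849 F [-0.9  1.3 -0.4] rv [-0.024  0.785  0.055]
rows 1 maxspeed frac 0.45 q end [-0.95  0.48  2.04  1.48  0.59 -0.61] total tool d [-0.0361 -0.0012  0.0322] w [ 0.003 -0.003  0.004]
[-0.036, -0.001, 0.032] [0.003, -0.003, 0.004]
```

View pics/s37.png

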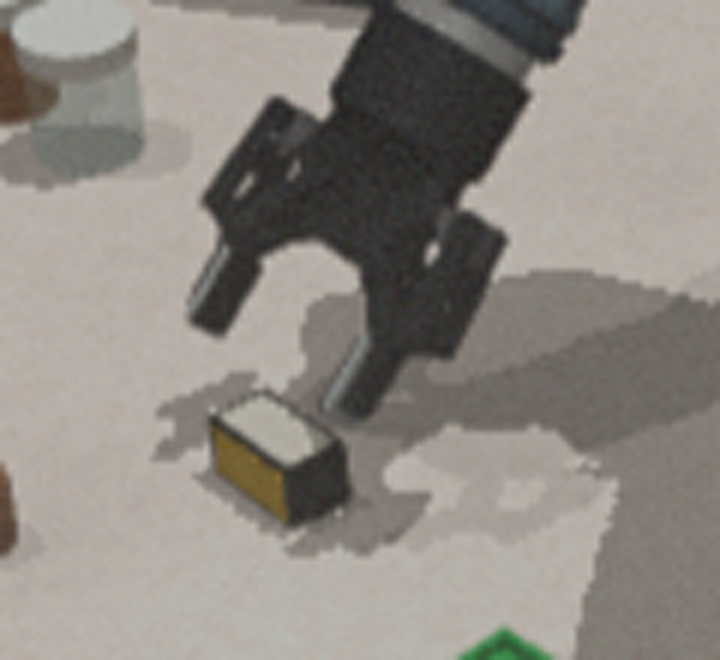

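View pics/t37.png

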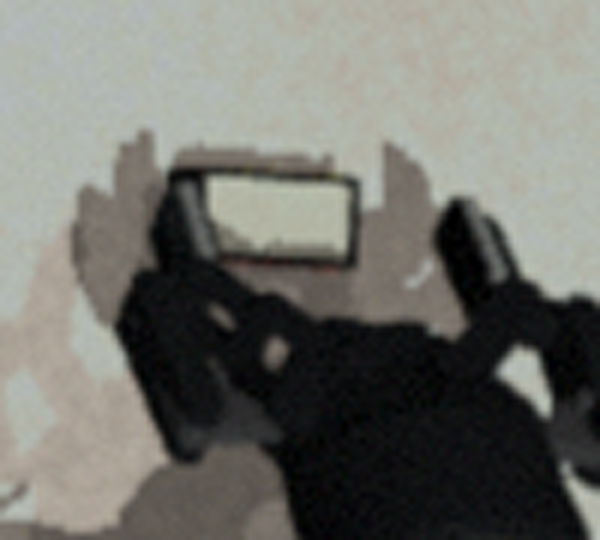

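```bash
python3 - <<'E'
from pl import *
c=ctrl.camera("top"); p,r,o=pose()
for u in ((193,180),(460,203),(210,250),(490,270)): print(cast(c,[u[0]/6+380-.4,u[1]/6+200-.4],.062))
for s in(-1,0,1): x=p+r.apply([0,s*.0425,-.047]); print(np.round(x,3),(proj(c,x)-[380,200])*6)
E
```

```text
[[ 0.57477979 -0.25734726  0.062     ]]
[[ 0.56743087 -0.34675118  0.062     ]]
[[ 0.55154321 -0.26247181  0.062     ]]
[[ 0.54519604 -0.35606662  0.062     ]]
[ 0.568 -0.256  0.066] [[191.23953537 197.68599629]]
[ 0.566 -0.299  0.066] [[318.91545708 205.64141043]]
[ 0.563 -0.341  0.066] [[446.52931494 213.59295741]]
```

Request:
apply_moves(plan=[{"translation": [-0.014,-0.003,0.013],"angular": [0.002,0,0.002],"hand": 0.085},{"translation": [-0.013,-0.001,0.012],"angular": [0.001,0,0.002],"hand": 0.085},{"translation": [-0.008,0,0.007],"angular": [0,0,0],"hand": 0.085},{"translation": [0,0,0],"angular": [0,0,0],"hand": 0.085}])

```text
time_s: 46.45
eef_pos: [0.5969, -0.2969, -0.015]
eef_rot: [0.012, 0.923, -0.028, 0.385]
wrist_force: [-0.2, 0.6, -0.5]
opening: 0.996
```

```bash
python3 - <<'E'
from pl import *
log(); snap("scene","s38",(170,80,290,190),6); snap("top","t38",(380,200,480,290),6)
C=np.array([.5635,-.297,.016]);Rt=tool(rad(-3.4),rad(45)); d=Rt.apply([0,0,1])
go(C+.046*d,Rt)
E
```

```text
t 46.45 p [ 0.5969 -0.2969 -0.015 ] q [-0.95   0.479  2.044  1.492  0.586 -0.621] open 0.085 F [-0.2  0.6 -0.5] rv [-0.024  0.79   0.056]
rows 1 maxspeed frac 0.03 q end [-0.95  0.48  2.04  1.48  0.59 -0.61] total tool d [-0.0024  0.0016  0.0007] w [ 0.002 -0.006  0.001]
[-0.002, 0.002, 0.001] [0.002, -0.006, 0.001]
```

View pics/s38.png

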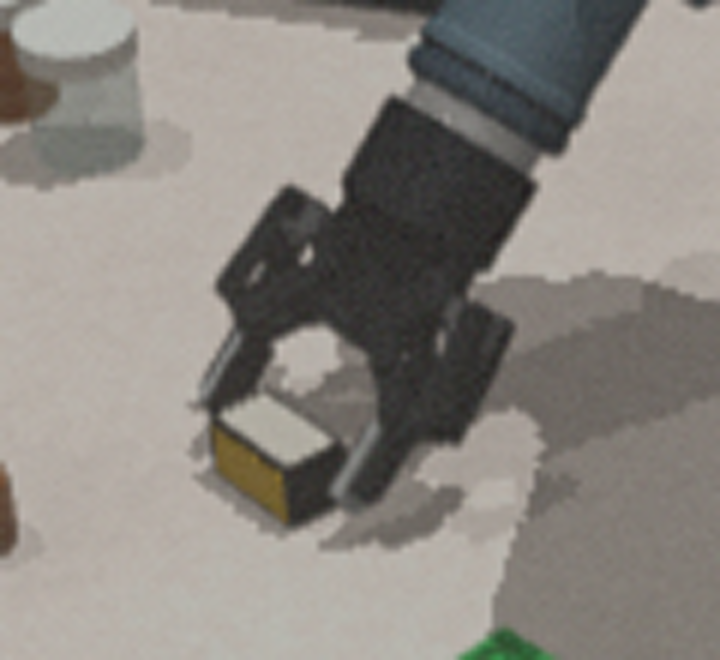

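View pics/t38.png

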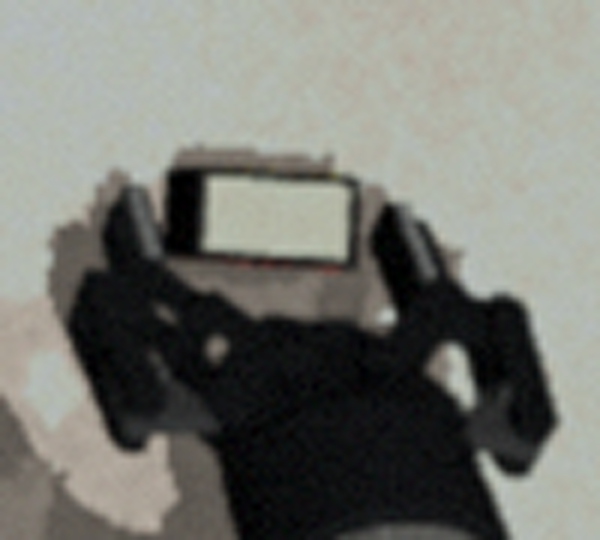

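Request:
apply_moves(plan=[{"translation": [0,0,0.001],"angular": [0,0,0],"hand": 0.06},{"translation": [0,0,0],"angular": [0,0,0],"hand": 0.04},{"translation": [0,0,0],"angular": [0,0,0],"hand": 0.04},{"translation": [0,0,0],"angular": [0,0,0],"hand": 0.04},{"translation": [0,0,0],"angular": [0,0,0],"hand": 0.04},{"translation": [0,0,0],"angular": [0,0,0],"hand": 0.04}])

```text
time_s: 47.3
eef_pos: [0.5978, -0.2973, -0.0153]
eef_rot: [0.012, 0.922, -0.028, 0.385]
wrist_force: [-3.1, 0.2, 6.9]
opening: 0.668
```

```bash
python3 - <<'E'
from pl import *
log(); snap("scene","s39",(170,80,290,190),6); snap("top","t39",(380,200,480,290),6)
E
```

```text
t 47.3 p [ 0.5978 -0.2973 -0.0153] q [-0.949  0.481  2.042  1.496  0.586 -0.624] open 0.0571 F [-3.1  0.2  6.9] rv [-0.025  0.791  0.057]
```

View pics/s39.png

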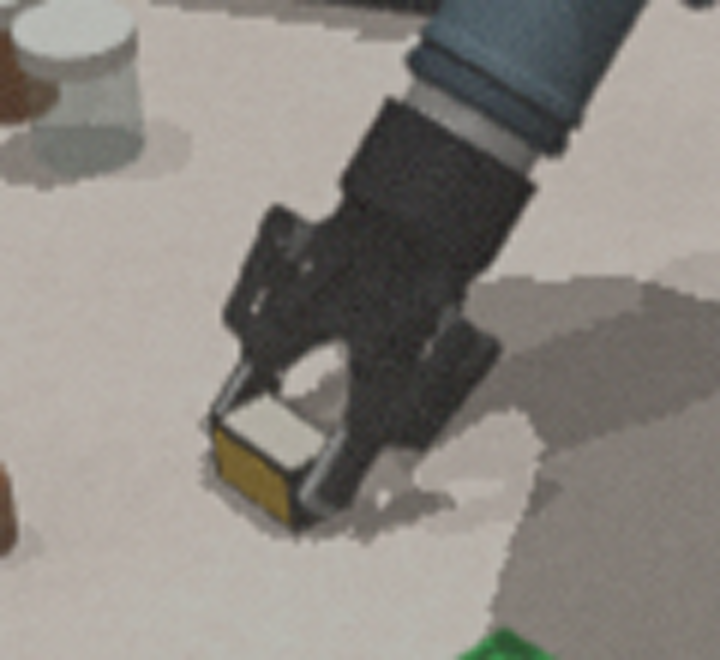

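View pics/t39.png

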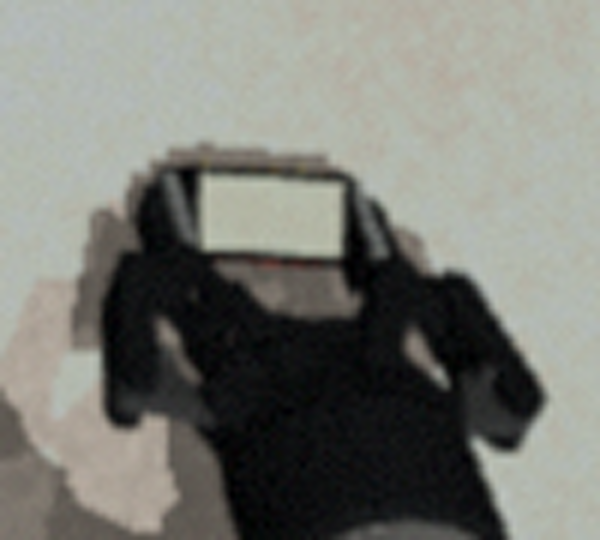

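Request:
apply_moves(plan=[{"translation": [0.007,0,-0.007],"angular": [0,0,0],"hand": 0.04},{"translation": [0.02,0,-0.02],"angular": [0,0,0],"hand": 0.04},{"translation": [0.025,0,-0.025],"angular": [0,0,0],"hand": 0.04},{"translation": [0.025,0,-0.025],"angular": [0,0,0],"hand": 0.04},{"translation": [0,0,0],"angular": [0,0,0],"hand": 0.04}])

```text
time_s: 48.02
eef_pos: [0.598, -0.2983, 0.0958]
eef_rot: [0.014, 0.922, -0.027, 0.386]
wrist_force: [0.0, -0.1, -0.7]
opening: 0.667
```

```bash
python3 - <<'E'
from pl import *
log(); snap("scene","s40",(150,40,290,180),5)
p,r,o=pose()
go([.54,-.27,.12],r*R.from_euler('y',-rad(90)),n=16)
E
```

```text
t 48.02 p [ 0.598  -0.2983  0.0958] q [-0.949  0.216  2.058  1.155  0.646 -0.21 ] open 0.057 F [ 0.  -0.1 -0.7] rv [-0.029  0.793  0.055]
rows 16 maxspeed frac 0.65 q end [-0.49  0.93  0.89 -0.33  2.04  1.1 ] total tool d [-0.0226 -0.0237 -0.0603] w [ 0.    -1.571 -0.   ]
[-0.001, -0.001, -0.004] [0.0, -0.098, -0.0]
[-0.002, -0.001, -0.004] [0.0, -0.098, -0.0]
[-0.002, -0.001, -0.003] [0.0, -0.098, -0.0]
[-0.002, -0.001, -0.003] [0.0, -0.098, -0.0]
[-0.003, -0.001, -0.003] [0.0, -0.098, -0.0]
[-0.003, -0.001, -0.003] [0.0, -0.098, -0.0]
[-0.003, -0.001, -0.002] [0.0, -0.098, -0.0]
[-0.003, -0.001, -0.002] [0.0, -0.098, -0.0]
[-0.004, -0.001, -0.002] [0.0, -0.098, -0.0]
[-0.004, -0.001, -0.001] [0.0, -0.098, -0.0]
[-0.004, -0.001, -0.001] [0.0, -0.098, -0.0]
[-0.004, -0.001, -0.001] [0.0, -0.098, -0.0]
[-0.004, -0.001, -0.0] [0.0, -0.098, -0.0]
[-0.004, -0.001, 0.0] [0.0, -0.098, -0.0]
[-0.004, -0.001, 0.001] [0.0, -0.098, -0.0]
[-0.004, -0.001, 0.001] [0.0, -0.098, -0.0]
```

View pics/s40.png

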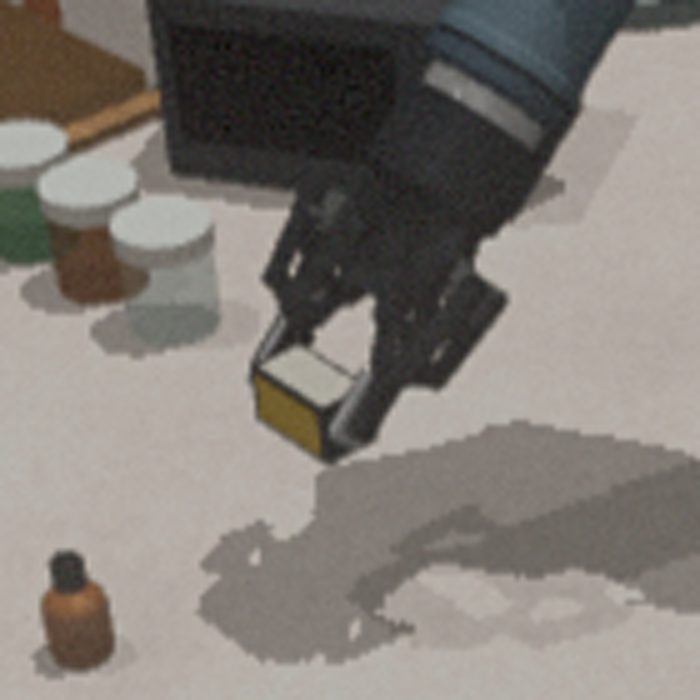

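Request:
apply_moves(plan=[{"translation": [-0.001,-0.001,-0.004],"angular": [0,-0.0982,0],"hand": 0.04},{"translation": [-0.002,-0.001,-0.004],"angular": [0,-0.0982,0],"hand": 0.04},{"translation": [-0.002,-0.001,-0.003],"angular": [0,-0.0982,0],"hand": 0.04},{"translation": [-0.002,-0.001,-0.003],"angular": [0,-0.0982,0],"hand": 0.04},{"translation": [-0.003,-0.001,-0.003],"angular": [0,-0.0982,0],"hand": 0.04},{"translation": [-0.003,-0.001,-0.003],"angular": [0,-0.0982,0],"hand": 0.04},{"translation": [-0.003,-0.001,-0.002],"angular": [0,-0.0982,0],"hand": 0.04},{"translation": [-0.003,-0.001,-0.002],"angular": [0,-0.0982,0],"hand": 0.04}])

```text
time_s: 49.08
eef_pos: [0.5679, -0.2859, 0.1038]
eef_rot: [-0.001, 1.0, -0.03, -0.001]
wrist_force: [0.2, -0.0, -1.0]
opening: 0.67
```

Request:
apply_moves(plan=[{"translation": [-0.004,-0.001,-0.002],"angular": [0,-0.0982,0],"hand": 0.04},{"translation": [-0.004,-0.001,-0.001],"angular": [0,-0.0982,0],"hand": 0.04},{"translation": [-0.004,-0.001,-0.001],"angular": [0,-0.0982,0],"hand": 0.04},{"translation": [-0.004,-0.001,-0.001],"angular": [0,-0.0982,0],"hand": 0.04},{"translation": [-0.004,-0.001,0],"angular": [0,-0.0982,0],"hand": 0.04},{"translation": [-0.004,-0.001,0],"angular": [0,-0.0982,0],"hand": 0.04},{"translation": [-0.004,-0.001,0.001],"angular": [0,-0.0982,0],"hand": 0.04},{"translation": [-0.004,-0.001,0.001],"angular": [0,-0.0982,0],"hand": 0.04},{"translation": [0,0,0],"angular": [0,0,0],"hand": 0.04}])

```text
time_s: 50.2
eef_pos: [0.5383, -0.2757, 0.1145]
eef_rot: [-0.014, 0.923, -0.026, -0.383]
wrist_force: [-0.9, -0.7, -1.3]
opening: 0.67
```

```bash
python3 - <<'E'
from pl import *
log(); snap("scene","s41",(130,40,300,190),4.5)
p,r,o=pose(); R0=q2R([0.014,.922,-.027,.386])
print(np.degrees((R0.inv()*r).as_rotvec()))
# marker bottom after flip: marker centre in tool from pick
p0=np.array([.5978,-.2973,-.0153]); cen=np.array([.5635,-.297,.016]); v=q2R([0.012,.922,-.028,.385]).inv().apply(cen-p0); print("v",v)
print("centre now",p+r.apply(v))
E
```

```text
t 50.2 p [ 0.5383 -0.2757  0.1145] q [-0.495  0.94   0.877 -0.339  2.041  1.092] open 0.0572 F [-0.9 -0.7 -1.3] rv [ 0.028 -0.787  0.054]
[ 5.27704707e-01 -9.03897713e+01 -7.06023609e-02]
v [-0.00182377  0.00180785 -0.04636459]
centre now [ 0.56996757 -0.28005759  0.1501947 ]
```

View pics/s41.png

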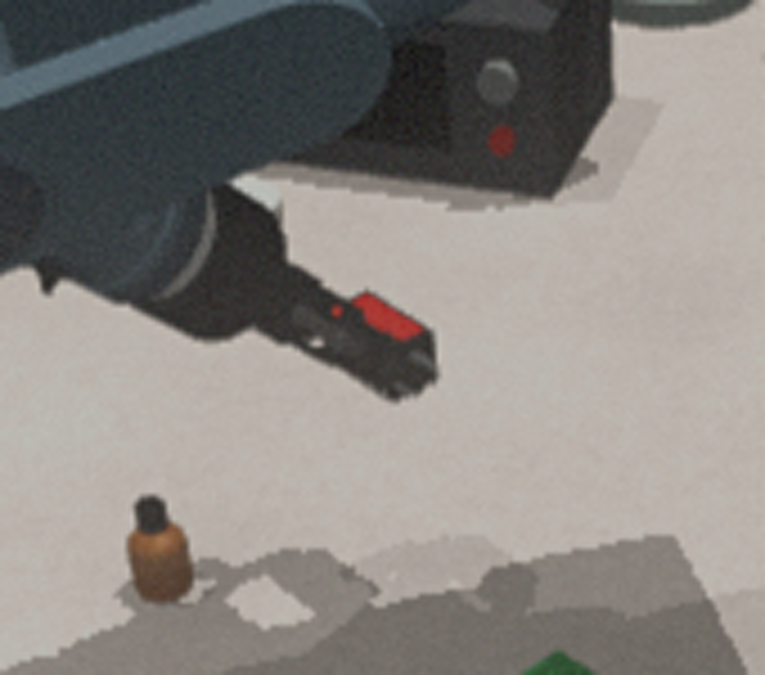

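```bash
python3 - <<'E'
from pl import *
p,r,o=pose()
Rt=tool(rad(-3.4),-rad(45)+.008)
print("residual tilt", np.degrees((r.inv()*Rt).as_rotvec()))
go(p+[-.07,.035,-.03],r)
print(r.inv().apply([0,0,-.01]))
E
```

```text
residual tilt [-0.14057775  0.40636922  0.12736812]
rows 2 maxspeed frac 0.42 q end [-0.5   0.8   1.18 -0.32  1.88  1.15] total tool d [-0.0297 -0.0307  0.0721] w [0. 0. 0.]
[-0.015, -0.015, 0.036] [0.0, 0.0, 0.0]
[-0.015, -0.015, 0.036] [0.0, 0.0, 0.0]
[7.06461091e-03 3.30749175e-05 7.07744154e-03]
```

Request:
apply_moves(plan=[{"translation": [-0.015,-0.015,0.036],"angular": [0,0,0],"hand": 0.04},{"translation": [-0.015,-0.015,0.036],"angular": [0,0,0],"hand": 0.04},{"translation": [0.021,0,0.021],"angular": [0,0,0],"hand": 0.04},{"translation": [0.021,0,0.021],"angular": [0,0,0],"hand": 0.04},{"translation": [0.014,0,0.014],"angular": [0,0,0],"hand": 0.04},{"translation": [0,0,0],"angular": [0,0,0],"hand": 0.04}])

```text
time_s: 51.0
eef_pos: [0.4687, -0.2425, 0.0095]
eef_rot: [-0.012, 0.924, -0.028, -0.382]
wrist_force: [0.1, 1.1, -0.6]
opening: 0.668
```

```bash
python3 - <<'E'
from pl import *
log(); snap("scene","s42",(180,80,300,190),6)
E
```

```text
t 51.0 p [ 0.4687 -0.2425  0.0095] q [-0.5    0.905  1.172 -0.312  1.788  1.179] open 0.0571 F [ 0.1  1.1 -0.6] rv [ 0.025 -0.783  0.057]
```

View pics/s42.png

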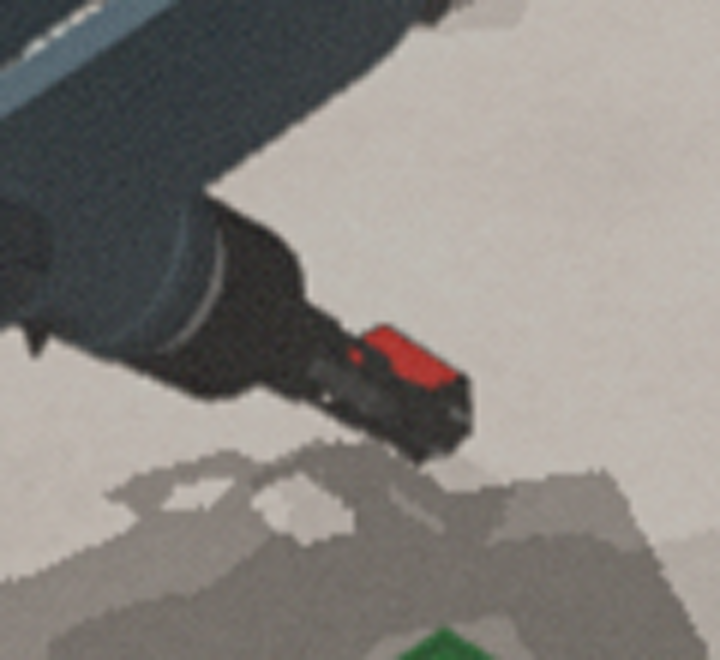

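Request:
apply_moves(plan=[{"translation": [0.011,0,0.011],"angular": [0,0,0],"hand": 0.04},{"translation": [0.005,0,0.005],"angular": [0,0,0],"hand": 0.04},{"translation": [0,0,0],"angular": [0,0,0],"hand": 0.04}])

```text
time_s: 51.42
eef_pos: [0.4693, -0.2426, -0.0128]
eef_rot: [-0.012, 0.924, -0.028, -0.381]
wrist_force: [0.2, 0.1, -0.1]
opening: 0.664
```

Request:
apply_moves(plan=[{"translation": [0.0015,0,0.0015],"angular": [0,0,0],"hand": 0.04},{"translation": [0.001,0,0.001],"angular": [0,0,0],"hand": 0.04},{"translation": [0,0,0],"angular": [0,0,0],"hand": 0.04}])

```text
time_s: 51.8
eef_pos: [0.4698, -0.243, -0.0156]
eef_rot: [-0.011, 0.924, -0.028, -0.381]
wrist_force: [0.2, 0.3, -1.6]
opening: 0.67
```

Request:
apply_moves(plan=[{"translation": [0.001,0,0.001],"angular": [0,0,0],"hand": 0.04},{"translation": [0.0007,0,0.0007],"angular": [0,0,0],"hand": 0.04},{"translation": [0,0,0],"angular": [0,0,0],"hand": 0.04}])

```text
time_s: 52.18
eef_pos: [0.4697, -0.2429, -0.0181]
eef_rot: [-0.011, 0.924, -0.028, -0.381]
wrist_force: [-0.2, 0.0, -0.3]
opening: 0.664
```

Request:
apply_moves(plan=[{"translation": [0.0007,0,0.0007],"angular": [0,0,0],"hand": 0.04},{"translation": [0,0,0],"angular": [0,0,0],"hand": 0.04}])

```text
time_s: 52.42
eef_pos: [0.4697, -0.243, -0.0191]
eef_rot: [-0.011, 0.924, -0.028, -0.381]
wrist_force: [1.2, -0.1, -0.1]
opening: 0.666
```

Request:
apply_moves(plan=[{"translation": [0.0007,0,0.0007],"angular": [0,0,0],"hand": 0.04},{"translation": [0,0,0],"angular": [0,0,0],"hand": 0.04}])

```text
time_s: 52.68
eef_pos: [0.4699, -0.243, -0.0199]
eef_rot: [-0.011, 0.924, -0.028, -0.381]
wrist_force: [0.3, -0.3, 0.4]
opening: 0.668
```

Request:
apply_moves(plan=[{"translation": [0.0005,0,0.0005],"angular": [0,0,0],"hand": 0.04},{"translation": [0,0,0],"angular": [0,0,0],"hand": 0.04}])

```text
time_s: 52.92
eef_pos: [0.4699, -0.243, -0.0199]
eef_rot: [-0.011, 0.924, -0.028, -0.381]
wrist_force: [-0.0, 0.8, 5.2]
opening: 0.669
```

Request:
apply_moves(plan=[{"translation": [0,0,0],"angular": [0,0,0],"hand": 0.065},{"translation": [0,0,0],"angular": [0,0,0],"hand": 0.085},{"translation": [0,0,0],"angular": [0,0,0],"hand": 0.085},{"translation": [0,0,0],"angular": [0,0,0],"hand": 0.085},{"translation": [-0.01,0,-0.01],"angular": [0,0,0],"hand": 0.085},{"translation": [-0.025,0,-0.025],"angular": [0,0,0],"hand": 0.085},{"translation": [-0.03,0,-0.03],"angular": [0,0,0],"hand": 0.085},{"translation": [-0.03,0,-0.03],"angular": [0,0,0],"hand": 0.085}])

```text
time_s: 53.92
eef_pos: [0.4693, -0.2429, 0.1159]
eef_rot: [-0.011, 0.924, -0.028, -0.38]
wrist_force: [0.5, 0.7, 0.1]
opening: 0.991
```

```bash
python3 - <<'E'
from pl import *
log(); snap("scene","s43",(160,80,320,200),5); c=snap("top","t43",(320,200,480,320),5)
p,r,o=pose()
go([.50,-.245,.15],r*R.from_euler('y',rad(90)),n=16)
E
```

```text
t 53.92 p [ 0.4693 -0.2429  0.1159] q [-0.5    0.764  1.171 -0.325  1.92   1.134] open 0.0847 F [0.5 0.7 0.1] rv [ 0.023 -0.781  0.058]
rows 16 maxspeed frac 0.5 q end [-1.1  -0.16  2.3   1.    0.82 -0.13] total tool d [-0.0011 -0.0011 -0.041 ] w [0.    1.571 0.   ]
[-0.0, -0.0, -0.003] [0.0, 0.098, 0.0]
[0.0, -0.0, -0.003] [0.0, 0.098, 0.0]
[0.0, -0.0, -0.003] [0.0, 0.098, 0.0]
[0.001, -0.0, -0.002] [0.0, 0.098, 0.0]
[0.001, -0.0, -0.002] [0.0, 0.098, 0.0]
[0.001, -0.0, -0.002] [0.0, 0.098, 0.0]
[0.001, -0.0, -0.002] [0.0, 0.098, 0.0]
[0.002, -0.0, -0.002] [0.0, 0.098, 0.0]
[0.002, -0.0, -0.002] [0.0, 0.098, 0.0]
[0.002, -0.0, -0.002] [0.0, 0.098, 0.0]
[0.002, -0.0, -0.001] [0.0, 0.098, 0.0]
[0.002, -0.0, -0.001] [0.0, 0.098, 0.0]
[0.002, -0.0, -0.001] [0.0, 0.098, 0.0]
[0.002, -0.0, -0.001] [0.0, 0.098, 0.0]
[0.002, -0.0, -0.001] [0.0, 0.098, 0.0]
[0.003, -0.0, -0.0] [0.0, 0.098, 0.0]
```

View pics/s43.png

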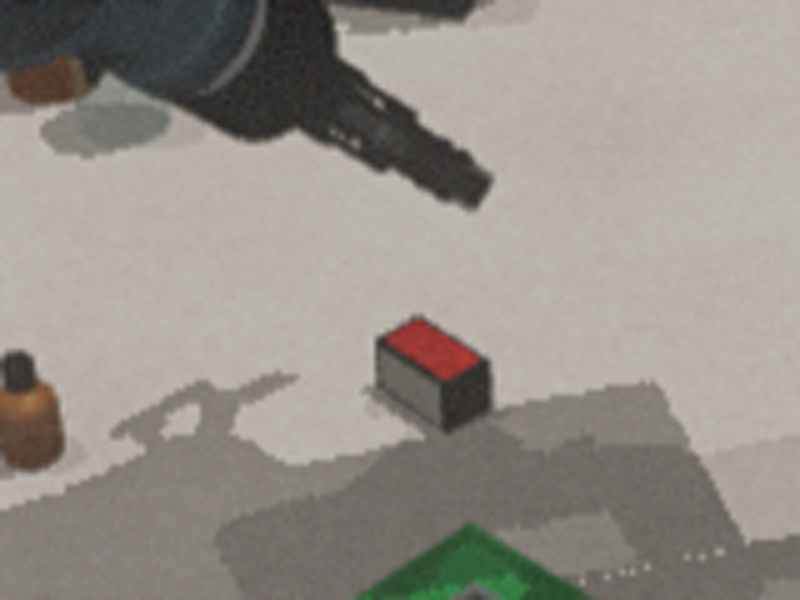

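View pics/t43.png

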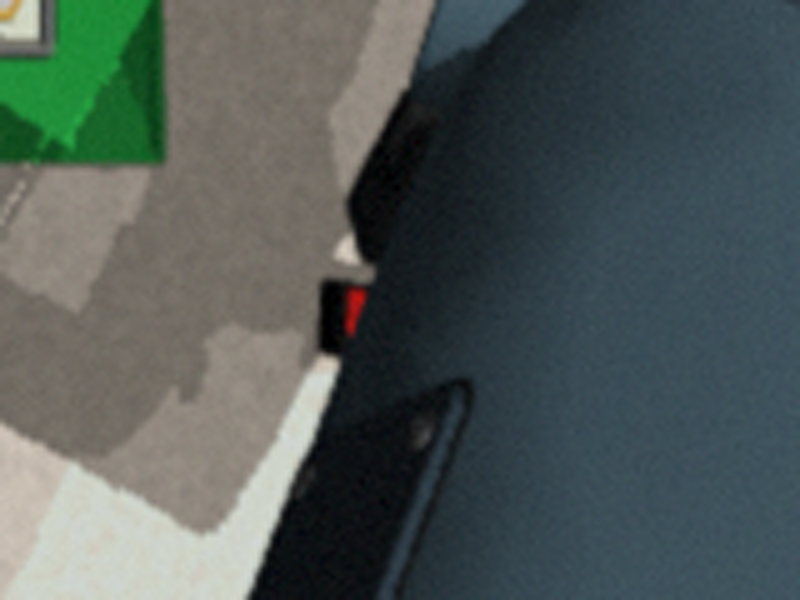

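```bash
python3 - <<'E'
from kin import *
from pl import *
C=np.array([.5015,-.245,.016]); y=rad(-3.2)
for pit in (45,20,-45):
    Rt=tool(y,rad(pit)); d=Rt.apply([0,0,1])
    for up in (0,.1):
      s=ik(C+.046*d+[0,0,up],Rt,nt=14); print(pit,up,[np.round(x,2).tolist() for x in s])
E
```

```text
45 0 [[-1.01, 0.38, 2.23, 1.56, 0.62, -0.78]]
45 0.1 [[-1.01, 0.08, 2.25, 1.19, 0.67, -0.32]]
20 0 [[-0.8, 0.33, 2.02, 0.44, 0.57, 0.48]]
20 0.1 [[-0.8, 0.13, 2.0, 0.33, 0.78, 0.62]]
-45 0 [[-0.5, 0.95, 1.16, -0.31, 1.76, 1.19]]
-45 0.1 [[-0.5, 0.81, 1.18, -0.32, 1.88, 1.15]]
```

Request:
apply_moves(plan=[{"translation": [0,0,-0.003],"angular": [0,0.098,0],"hand": 0.085},{"translation": [0,0,-0.003],"angular": [0,0.098,0],"hand": 0.085},{"translation": [0,0,-0.003],"angular": [0,0.098,0],"hand": 0.085},{"translation": [0.001,0,-0.002],"angular": [0,0.098,0],"hand": 0.085},{"translation": [0.001,0,-0.002],"angular": [0,0.098,0],"hand": 0.085},{"translation": [0.001,0,-0.002],"angular": [0,0.098,0],"hand": 0.085},{"translation": [0.001,0,-0.002],"angular": [0,0.098,0],"hand": 0.085},{"translation": [0.002,0,-0.002],"angular": [0,0.098,0],"hand": 0.085}])

```text
time_s: 55.02
eef_pos: [0.4835, -0.2438, 0.1292]
eef_rot: [0.001, 1.0, -0.03, 0.003]
wrist_force: [-0.0, -0.1, 0.4]
opening: 0.994
```

Request:
apply_moves(plan=[{"translation": [0.002,0,-0.002],"angular": [0,0.098,0],"hand": 0.085},{"translation": [0.002,0,-0.002],"angular": [0,0.098,0],"hand": 0.085},{"translation": [0.002,0,-0.001],"angular": [0,0.098,0],"hand": 0.085},{"translation": [0.002,0,-0.001],"angular": [0,0.098,0],"hand": 0.085},{"translation": [0.002,0,-0.001],"angular": [0,0.098,0],"hand": 0.085},{"translation": [0.002,0,-0.001],"angular": [0,0.098,0],"hand": 0.085},{"translation": [0.002,0,-0.001],"angular": [0,0.098,0],"hand": 0.085},{"translation": [0.003,0,0],"angular": [0,0.098,0],"hand": 0.085},{"translation": [0,0,0],"angular": [0,0,0],"hand": 0.085}])

```text
time_s: 56.15
eef_pos: [0.4955, -0.2439, 0.1418]
eef_rot: [0.011, 0.924, -0.029, 0.382]
wrist_force: [-0.5, -1.2, -0.1]
opening: 0.993
```

```bash
python3 - <<'E'
from pl import *
log(); snap("scene","s44",(160,80,320,200),5); c=snap("top","t44",(340,200,480,320),5)
h=hsv(c).astype(int);m=(((h[...,0]<6)|(h[...,0]>174))&(h[...,1]>150)&(h[...,2]>60)); m[:200]=0;m[330:]=0;m[:,:330]=0;m[:,480:]=0
for k in blobs(m,20):
    r=cv2.minAreaRect(k);p=cast(c,cv2.boxPoints(r),.032);print(np.round(r[0],1),np.round(r[1],1),r[2],np.round(p.mean(0),4)); print(np.round(p,4))
C=np.array([.5015,-.245,.016]);Rt=tool(rad(-3.2),rad(45)); d=Rt.apply([0,0,1])
go(C+.046*d+[0,0,.05],Rt)
E
```

```text
t 56.15 p [ 0.4955 -0.2439  0.1418] q [-1.106 -0.154  2.308  0.996  0.816 -0.125] open 0.0848 F [-0.5 -1.2 -0.1] rv [-0.022  0.784  0.06 ]
[401.1 264.3] [25.1 13.7] 4.763641834259033 [ 0.5039 -0.2441  0.032 ]
[[ 0.492  -0.2168  0.032 ]
 [ 0.52   -0.2197  0.032 ]
 [ 0.5158 -0.2715  0.032 ]
 [ 0.4879 -0.2685  0.032 ]]
rows 3 maxspeed frac 0.4 q end [-1.01  0.22  2.25  1.37  0.63 -0.54] total tool d [-0.0512 -0.0005  0.1041] w [ 0.004  0.001 -0.003]
[-0.017, -0.0, 0.035] [0.001, 0.0, -0.001]
[-0.017, -0.0, 0.035] [0.001, 0.0, -0.001]
[-0.017, -0.0, 0.035] [0.001, 0.0, -0.001]
```

View pics/t44.png

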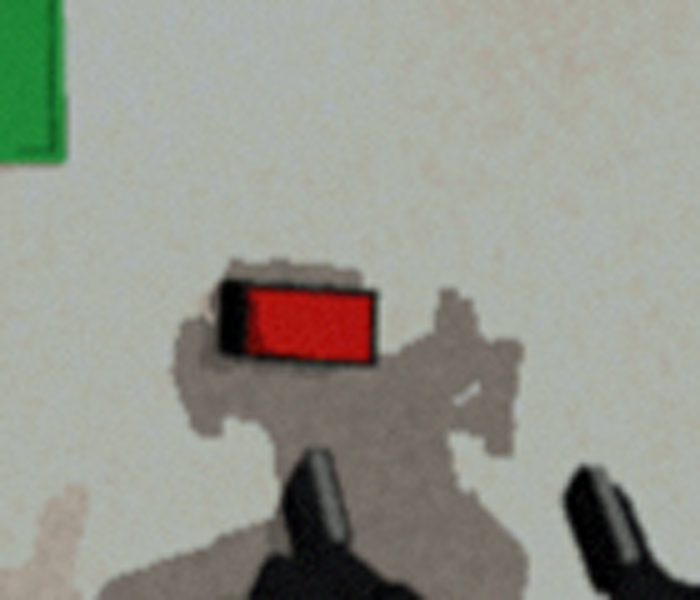

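Request:
apply_moves(plan=[{"translation": [-0.017,0,0.036],"angular": [0,0,0],"hand": 0.085},{"translation": [-0.017,0,0.036],"angular": [0,0,0],"hand": 0.085},{"translation": [-0.017,0,0.035],"angular": [0,0,0],"hand": 0.085},{"translation": [0,0,0],"angular": [0,0,0],"hand": 0.085}])

```text
time_s: 56.75
eef_pos: [0.5363, -0.2446, 0.0283]
eef_rot: [0.009, 0.924, -0.028, 0.381]
wrist_force: [0.4, -0.2, 0.4]
opening: 0.993
```

```bash
python3 - <<'E'
from pl import *
log(); snap("scene","s45",(180,90,300,200),6); c=snap("top","t45",(350,220,450,310),6)
C=np.array([.503,-.2455,.016]);Rt=tool(rad(-3.2),rad(45)); d=Rt.apply([0,0,1])
go(C+.046*d+[0,0,0],Rt)
E
```

```text
t 56.75 p [ 0.5363 -0.2446  0.0283] q [-1.002  0.241  2.246  1.386  0.622 -0.547] open 0.0848 F [ 0.4 -0.2  0.4] rv [-0.018  0.782  0.057]
rows 1 maxspeed frac 0.57 q end [-1.01  0.38  2.23  1.56  0.61 -0.77] total tool d [-0.0356  0.0007  0.0332] w [ 0.002 -0.001 -0.002]
[-0.036, 0.001, 0.033] [0.002, -0.001, -0.002]
```

View pics/s45.png

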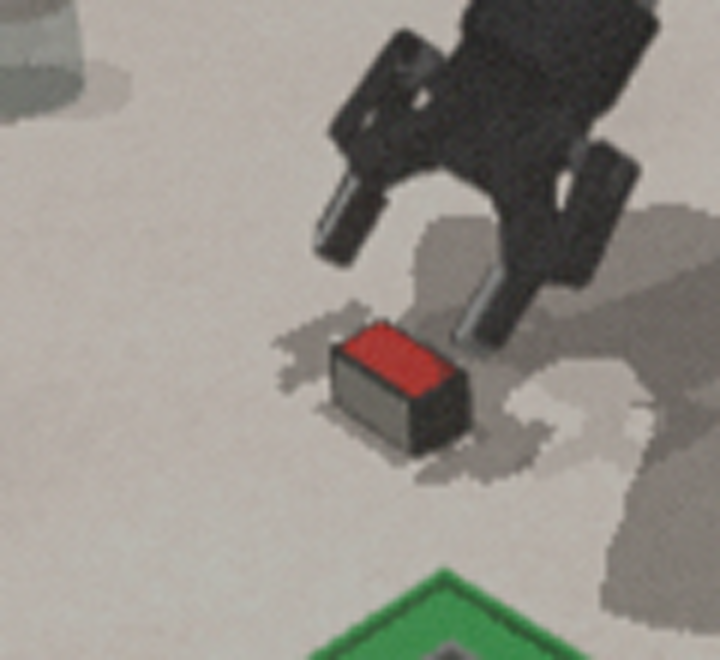

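View pics/t45.png

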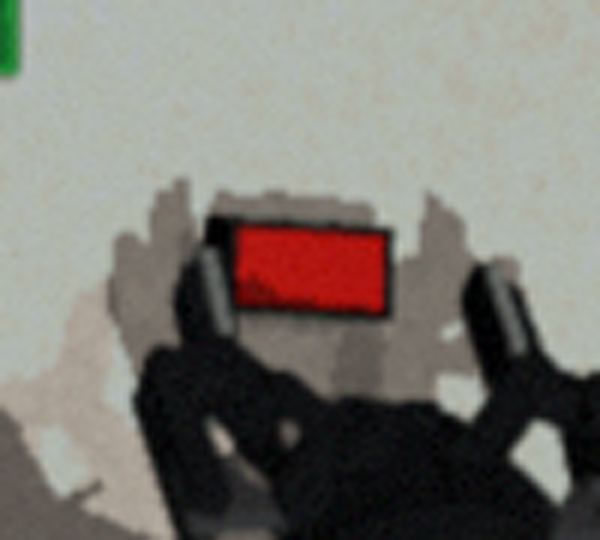

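Request:
apply_moves(plan=[{"translation": [-0.014,-0.001,0.013],"angular": [0,0,0],"hand": 0.085},{"translation": [-0.013,0,0.012],"angular": [0,0,0],"hand": 0.085},{"translation": [-0.008,0,0.008],"angular": [0,0,0],"hand": 0.085},{"translation": [0,0,0],"angular": [0,0,0],"hand": 0.085}])

```text
time_s: 57.35
eef_pos: [0.5359, -0.2471, -0.0147]
eef_rot: [0.013, 0.923, -0.027, 0.384]
wrist_force: [0.2, 0.2, 0.4]
opening: 0.995
```

```bash
python3 - <<'E'
from pl import *
log(); snap("scene","s46",(180,90,300,200),6); c=snap("top","t46",(350,220,450,310),6)
E
```

```text
t 57.35 p [ 0.5359 -0.2471 -0.0147] q [-1.006  0.376  2.233  1.572  0.612 -0.777] open 0.085 F [0.2 0.2 0.4] rv [-0.026  0.788  0.056]
```

View pics/t46.png

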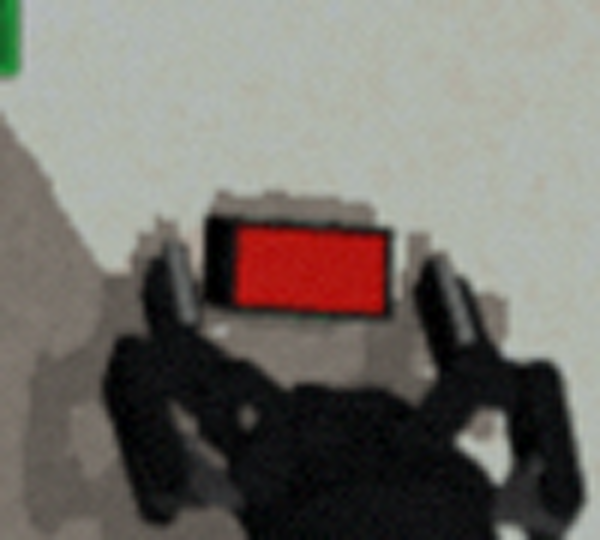

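Request:
apply_moves(plan=[{"translation": [0.0015,-0.001,0.0025],"angular": [0,0,0],"hand": 0.085},{"translation": [0,0,0],"angular": [0,0,0],"hand": 0.05},{"translation": [0,0,0],"angular": [0,0,0],"hand": 0.04},{"translation": [0,0,0],"angular": [0,0,0],"hand": 0.04},{"translation": [0,0,0],"angular": [0,0,0],"hand": 0.04},{"translation": [0,0,0],"angular": [0,0,0],"hand": 0.04}])

```text
time_s: 58.2
eef_pos: [0.5385, -0.2453, -0.0167]
eef_rot: [0.012, 0.923, -0.028, 0.384]
wrist_force: [-2.5, 1.6, 6.4]
opening: 0.669
```

```bash
python3 - <<'E'
from pl import *
log(); snap("scene","s47",(180,90,300,200),6); print(pose()[2]["eef_rot"])
E
```

```text
t 58.2 p [ 0.5385 -0.2453 -0.0167] q [-0.998  0.384  2.229  1.582  0.608 -0.779] open 0.0571 F [-2.5  1.6  6.4] rv [-0.024  0.787  0.057]
[ 0.01176319  0.92301634 -0.027698    0.38358216]
```

View pics/s47.png

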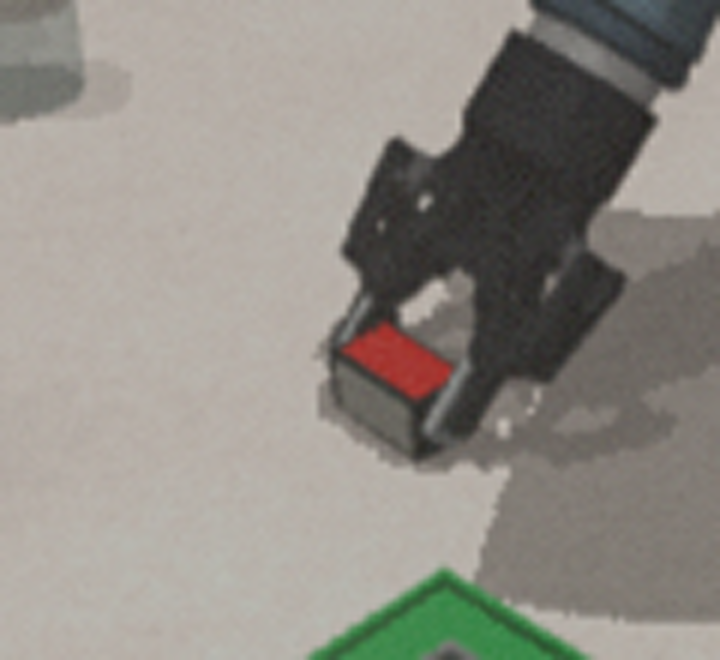

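Request:
apply_moves(plan=[{"translation": [0.007,0,-0.007],"angular": [0,0,0],"hand": 0.04},{"translation": [0.02,0,-0.02],"angular": [0,0,0],"hand": 0.04},{"translation": [0.025,0,-0.025],"angular": [0,0,0],"hand": 0.04},{"translation": [0.025,0,-0.025],"angular": [0,0,0],"hand": 0.04},{"translation": [0,0,0],"angular": [0,0,0],"hand": 0.04}])

```text
time_s: 58.88
eef_pos: [0.539, -0.2466, 0.0945]
eef_rot: [0.014, 0.923, -0.027, 0.384]
wrist_force: [0.2, -0.9, -0.9]
opening: 0.664
```

```bash
python3 - <<'E'
from pl import *
log(); 
p,r,o=pose(); ang=(tool(rad(-3.2),0).inv()*r).as_rotvec(); print(ang)
go([.51,-.245,.11],r*R.from_euler('y',-rad(90)),n=18)
E
```

```text
t 58.88 p [ 0.539  -0.2466  0.0945] q [-0.998  0.057  2.247  1.172  0.667 -0.275] open 0.0567 F [ 0.2 -0.9 -0.9] rv [-0.029  0.789  0.055]
[-0.00661984  0.78977386  0.00196216]
rows 18 maxspeed frac 0.59 q end [-0.48  0.85  1.03 -0.32  1.97  1.14] total tool d [-0.0094  0.0002 -0.0316] w [ 0.    -1.571 -0.   ]
[-0.001, 0.0, -0.002] [0.0, -0.087, -0.0]
[-0.001, 0.0, -0.002] [0.0, -0.087, -0.0]
[-0.001, 0.0, -0.002] [0.0, -0.087, -0.0]
[-0.001, 0.0, -0.002] [0.0, -0.087, -0.0]
[-0.001, 0.0, -0.001] [0.0, -0.087, -0.0]
[-0.001, 0.0, -0.001] [0.0, -0.087, -0.0]
[-0.001, 0.0, -0.001] [0.0, -0.087, -0.0]
[-0.001, 0.0, -0.001] [0.0, -0.087, -0.0]
[-0.002, 0.0, -0.001] [0.0, -0.087, -0.0]
[-0.002, 0.0, -0.001] [0.0, -0.087, -0.0]
[-0.002, 0.0, -0.001] [0.0, -0.087, -0.0]
[-0.002, 0.0, -0.001] [0.0, -0.087, -0.0]
[-0.002, 0.0, -0.0] [0.0, -0.087, -0.0]
[-0.002, 0.0, -0.0] [0.0, -0.087, -0.0]
[-0.002, 0.0, -0.0] [0.0, -0.087, -0.0]
[-0.002, 0.0, 0.0] [0.0, -0.087, -0.0]
[-0.002, 0.0, 0.0] [0.0, -0.087, -0.0]
[-0.002, 0.0, 0.0] [0.0, -0.087, -0.0]
```

Request:
apply_moves(plan=[{"translation": [-0.001,0,-0.002],"angular": [0,-0.0873,0],"hand": 0.04},{"translation": [-0.001,0,-0.002],"angular": [0,-0.0873,0],"hand": 0.04},{"translation": [-0.001,0,-0.002],"angular": [0,-0.0873,0],"hand": 0.04},{"translation": [-0.001,0,-0.002],"angular": [0,-0.0873,0],"hand": 0.04},{"translation": [-0.001,0,-0.001],"angular": [0,-0.0873,0],"hand": 0.04},{"translation": [-0.001,0,-0.001],"angular": [0,-0.0873,0],"hand": 0.04},{"translation": [-0.001,0,-0.001],"angular": [0,-0.0873,0],"hand": 0.04},{"translation": [-0.001,0,-0.001],"angular": [0,-0.0873,0],"hand": 0.04},{"translation": [-0.002,0,-0.001],"angular": [0,-0.0873,0],"hand": 0.04}])

```text
time_s: 60.0
eef_pos: [0.5221, -0.2431, 0.0968]
eef_rot: [-0.001, 1.0, -0.03, -0.002]
wrist_force: [-0.0, 0.5, -0.7]
opening: 0.667
```

Request:
apply_moves(plan=[{"translation": [-0.002,0,-0.001],"angular": [0,-0.0873,0],"hand": 0.04},{"translation": [-0.002,0,-0.001],"angular": [0,-0.0873,0],"hand": 0.04},{"translation": [-0.002,0,-0.001],"angular": [0,-0.0873,0],"hand": 0.04},{"translation": [-0.002,0,0],"angular": [0,-0.0873,0],"hand": 0.04},{"translation": [-0.002,0,0],"angular": [0,-0.0873,0],"hand": 0.04},{"translation": [-0.002,0,0],"angular": [0,-0.0873,0],"hand": 0.04},{"translation": [-0.002,0,0],"angular": [0,-0.0873,0],"hand": 0.04},{"translation": [-0.002,0,0],"angular": [0,-0.0873,0],"hand": 0.04},{"translation": [-0.002,0,0],"angular": [0,-0.0873,0],"hand": 0.04},{"translation": [0,0,0],"angular": [0,0,0],"hand": 0.04}])

```text
time_s: 61.25
eef_pos: [0.5057, -0.2419, 0.1035]
eef_rot: [-0.014, 0.923, -0.026, -0.385]
wrist_force: [0.2, 0.6, 0.0]
opening: 0.665
```

```bash
python3 - <<'E'
from pl import *
log(); snap("scene","s48",(150,60,310,190),5)
p,r,o=pose(); R0=q2R([.01176,.92302,-.0277,.38358])
print(np.degrees((R0.inv()*r).as_rotvec()))
v=R0.inv().apply(np.array([.503,-.2455,.016])-[.5385,-.2453,-.0167]); print("v",v,"centre",p+r.apply(v))
E
```

```text
t 61.25 p [ 0.5057 -0.2419  0.1035] q [-0.477  0.857  1.045 -0.314  1.968  1.14 ] open 0.0568 F [0.2 0.6 0. ] rv [ 0.028 -0.79   0.054]
[ 2.41166816e-01 -9.02496961e+01 -4.38827980e-02]
v [-0.00181448  0.00235022 -0.04817431] centre [ 0.53861007 -0.24665664  0.13999816]
```

View pics/s48.png

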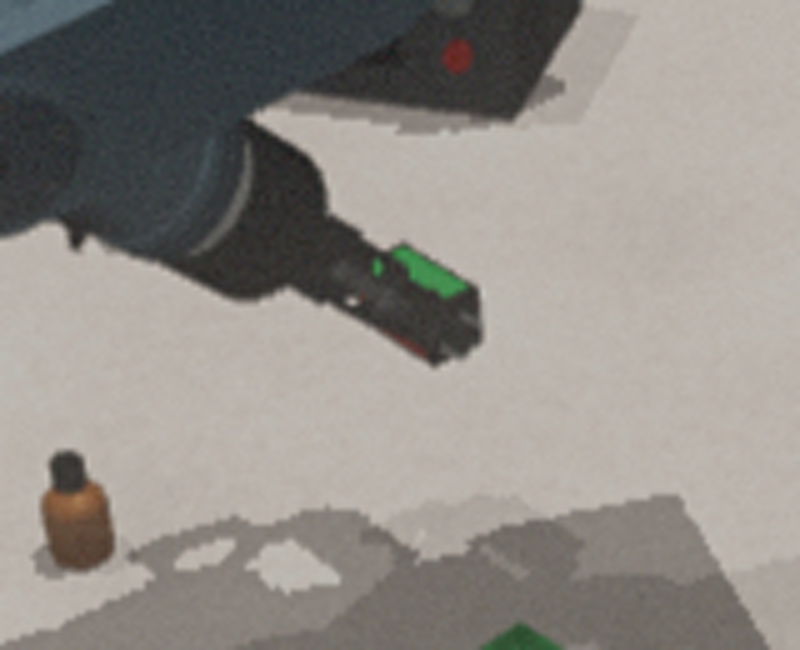

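Request:
apply_moves(plan=[{"translation": [0.025,0,0.025],"angular": [0,0,0],"hand": 0.04},{"translation": [0.025,0,0.025],"angular": [0,0,0],"hand": 0.04},{"translation": [0.018,0,0.018],"angular": [0,0,0],"hand": 0.04},{"translation": [0.01,0,0.01],"angular": [0,0,0],"hand": 0.04},{"translation": [0.005,0,0.005],"angular": [0,0,0],"hand": 0.04},{"translation": [0,0,0],"angular": [0,0,0],"hand": 0.04}])

```text
time_s: 62.05
eef_pos: [0.507, -0.2433, -0.0093]
eef_rot: [-0.011, 0.924, -0.028, -0.382]
wrist_force: [-0.2, 0.6, -0.2]
opening: 0.667
```

Request:
apply_moves(plan=[{"translation": [0.001,0,0.001],"angular": [0,0,0],"hand": 0.04},{"translation": [0,0,0],"angular": [0,0,0],"hand": 0.04}])

```text
time_s: 62.3
eef_pos: [0.5072, -0.2434, -0.0104]
eef_rot: [-0.011, 0.924, -0.028, -0.382]
wrist_force: [0.1, 0.9, -0.5]
opening: 0.67
```

Request:
apply_moves(plan=[{"translation": [0.003,0,0.003],"angular": [0,0,0],"hand": 0.04},{"translation": [0.002,0,0.002],"angular": [0,0,0],"hand": 0.04},{"translation": [0,0,0],"angular": [0,0,0],"hand": 0.04}])

```text
time_s: 62.68
eef_pos: [0.5064, -0.243, -0.0186]
eef_rot: [-0.012, 0.923, -0.028, -0.383]
wrist_force: [0.1, -0.0, 0.2]
opening: 0.665
```

Request:
apply_moves(plan=[{"translation": [0.0007,0,0.0007],"angular": [0,0,0],"hand": 0.04},{"translation": [0.0007,0,0.0007],"angular": [0,0,0],"hand": 0.04},{"translation": [0,0,0],"angular": [0,0,0],"hand": 0.04}])

```text
time_s: 63.05
eef_pos: [0.5068, -0.2433, -0.0198]
eef_rot: [-0.011, 0.924, -0.028, -0.382]
wrist_force: [-0.3, -0.1, 1.2]
opening: 0.672
```

Request:
apply_moves(plan=[{"translation": [0.0005,0,0.0005],"angular": [0,0,0],"hand": 0.04},{"translation": [0,0,0],"angular": [0,0,0],"hand": 0.04}])

```text
time_s: 63.3
eef_pos: [0.5068, -0.2432, -0.0198]
eef_rot: [-0.011, 0.923, -0.028, -0.383]
wrist_force: [-1.4, 0.0, 5.4]
opening: 0.67
```

Request:
apply_moves(plan=[{"translation": [0,0,0],"angular": [0,0,0],"hand": 0.065},{"translation": [0,0,0],"angular": [0,0,0],"hand": 0.085},{"translation": [0,0,0],"angular": [0,0,0],"hand": 0.085},{"translation": [0,0,0],"angular": [0,0,0],"hand": 0.085},{"translation": [-0.01,0,-0.01],"angular": [0,0,0],"hand": 0.085},{"translation": [-0.025,0,-0.025],"angular": [0,0,0],"hand": 0.085},{"translation": [-0.03,0,-0.03],"angular": [0,0,0],"hand": 0.085},{"translation": [-0.03,0,-0.03],"angular": [0,0,0],"hand": 0.085}])

```text
time_s: 64.3
eef_pos: [0.5067, -0.2432, 0.1159]
eef_rot: [-0.011, 0.924, -0.028, -0.382]
wrist_force: [0.8, -0.1, 1.9]
opening: 0.993
```

```bash
python3 - <<'E'
from pl import *
log(); snap("scene","s50"); c=snap("top","t50"); trayPots(c)
p,r,o=pose()
go(p+[-.12,0,.12],r*R.from_euler('y',rad(40)),n=8)
E
```

```text
t 64.3 p [ 0.5067 -0.2432  0.1159] q [-0.477  0.841  1.042 -0.317  1.979  1.138] open 0.0848 F [ 0.8 -0.1  1.9] rv [ 0.023 -0.784  0.058]
tray pot px [318. 199.] [24. 24.] rim ctr [ 0.6389 -0.0734  0.029 ] yaw%90 0.3
tray pot px [221. 196.] [24. 24.] rim ctr [0.6442 0.1293 0.029 ] yaw%90 0.3
rows 8 maxspeed frac 0.36 q end [-0.78 -0.06  1.78 -0.06  1.48  0.86] total tool d [-0.1695  0.0079 -0.0018] w [0.    0.698 0.   ]
[-0.021, 0.001, -0.0] [0.0, 0.087, 0.0]
[-0.021, 0.001, -0.002] [0.0, 0.087, 0.0]
[-0.021, 0.001, -0.004] [0.0, 0.087, 0.0]
[-0.02, 0.001, -0.006] [0.0, 0.087, 0.0]
[-0.02, 0.001, -0.007] [0.0, 0.087, 0.0]
[-0.019, 0.001, -0.009] [0.0, 0.087, 0.0]
[-0.018, 0.001, -0.011] [0.0, 0.087, 0.0]
[-0.017, 0.001, -0.012] [0.0, 0.087, 0.0]
```

View pics/s50.png

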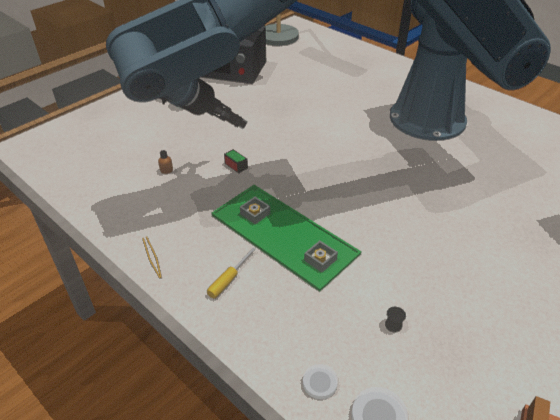

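Green is now on top and the tray is complete. I'll retreat so the top view is clear, then make a final check.

Request:
apply_moves(plan=[{"translation": [-0.021,0.001,0],"angular": [0,0.087,0],"hand": 0.085},{"translation": [-0.021,0.001,-0.002],"angular": [0,0.087,0],"hand": 0.085},{"translation": [-0.021,0.001,-0.004],"angular": [0,0.087,0],"hand": 0.085},{"translation": [-0.02,0.001,-0.006],"angular": [0,0.087,0],"hand": 0.085},{"translation": [-0.02,0.001,-0.007],"angular": [0,0.087,0],"hand": 0.085},{"translation": [-0.019,0.001,-0.009],"angular": [0,0.087,0],"hand": 0.085},{"translation": [-0.018,0.001,-0.011],"angular": [0,0.087,0],"hand": 0.085},{"translation": [-0.017,0.001,-0.012],"angular": [0,0.087,0],"hand": 0.085},{"translation": [0,0,0],"angular": [0,0,0],"hand": 0.085}])

```text
time_s: 65.53
eef_pos: [0.3877, -0.2445, 0.2359]
eef_rot: [0.0, 0.999, -0.031, -0.043]
wrist_force: [-1.4, 0.3, 0.2]
opening: 0.995
```

```bash
python3 - <<'E'
from pl import *
log(); snap("scene","s51",(140,110,380,300),3.3); c=snap("top","t51"); trayPots(c)
h=hsv(c).astype(int);H,S,V=h[...,0],h[...,1],h[...,2]
m=(H>50)&(H<75)&(S>130)
for k in blobs(m,60):
    r=cv2.minAreaRect(k);print("green",np.round(r[0],1),np.round(r[1],1),np.round(cast(c,r[0],.032),4))
E
```

```text
t 65.53 p [ 0.3877 -0.2445  0.2359] q [-0.776 -0.058  1.782 -0.059  1.48   0.864] open 0.085 F [-1.4  0.3  0.2] rv [-0.001 -0.086  0.063]
tray pot px [318. 199.] [24. 24.] rim ctr [ 0.6389 -0.0734  0.029 ] yaw%90 0.3
tray pot px [221. 196.] [24. 24.] rim ctr [0.6442 0.1293 0.029 ] yaw%90 0.3
green [400.8 245.9] [25.1 13.3] [[ 0.5417 -0.2444  0.032 ]]
green [275.5 200. ] [ 64. 153.] [[0.636  0.0156 0.032 ]]
```

View pics/s51.png

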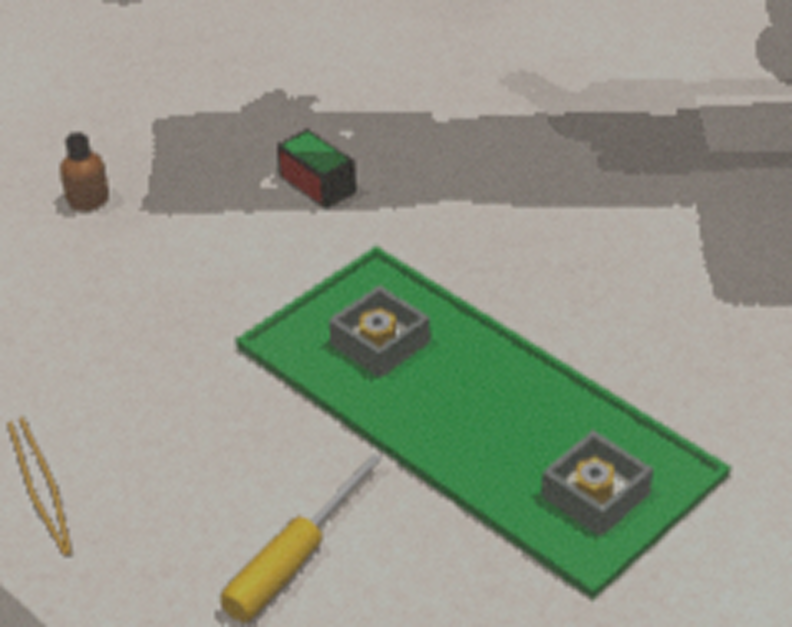

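View pics/t51.png

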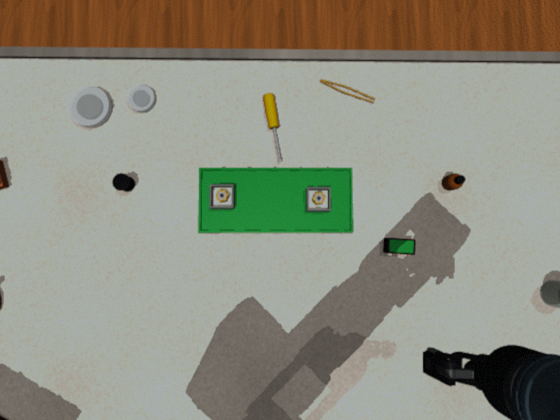

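```bash
python3 -c "
from bench import ctrl
print(ctrl.hand_in())"
```

```text
the job is handed in; nothing more can be done
None
```

I finished the task and handed it in at about 65.5 s of the 210 s allowed; the hand-in gives no verdict.

**What I did:** Two pots were present, both upside down. I gripped each with the tool tilted, rolled it 180°, set its edge on the tray and let it drop flat with the open side up. I put one brass pillar in each pot. Only then did I roll the marker, which had white on top, through two quarter turns until green was up.

**Last checks, in both camera views just before hand-in:**
- **Pots:** both stand flat and open side up on the tray, at about (0.639, -0.073) and (0.644, 0.129).
- **Pillars:** each stands upright inside its own pot.
- **Marker:** it lies flat on the bench with green on top, at about (0.542, -0.244).
- **Bystanders:** the loupe, oil bottle and screwdriver look unmoved in the pictures.
- **Robot:** it was clear of everything.

**What disagreed with the description:**
- **Finger length:** the fingertips sit about 33–37 mm behind the reported TCP, measured from the camera views and from touching the bench. I allowed for this in every move, which is why some commanded TCP heights were negative.
- **First pot:** after I set it down it was about 25 mm further along the tray, probably the announced knock. It was still well inside the limits, so I left it there and aimed its pillar at the new spot.

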